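# Close the bayonet test pots and start the leak test

### The job

Close the leak-test pots: put every cap that lies on the bench on the pot of its own colour, push it down against the spring and twist it clockwise until its lugs catch and it stays locked when let go. When all of those caps are locked, press the start switch under the console's overhanging lip fully home from below, and let it spring back. Leave the other things on the bench where they are.

Things in the scene. Friction and masses are not known exactly. Their poses are not given: they have to be found in the camera images.
- cap_red: loose red bayonet cap (may be absent), upright on its open skirt, 62 mm across, 70 g; origin: centre of the lower rim, z up. Disc top at 21 mm; on it a grip fin 46 long (cap x), 14 thick (y), 21 to 48 mm high, white line on top. Skirt bore 54, two inner steel lugs at its foot at +x and -x (under the fin's ends), 8 wide, 4 high, in to radius 20.5. May get knocked aside.
- pot_red: fixed test pot, red band and shoulder, 80 mm across; origin: centre of its underside (12 mm above the table), z up. Shoulder at 44 mm, neck 38 across to 64 mm with two flange segments (50 across, 59-64 mm) and two 60-degree entry gaps, centred on pot +x and -x at the white shoulder stripes. Half a turn is the same. A cap enters with its fin in line with these, within 15 degrees.
- spring_red (a joint): spring plunger, 30 across, in the red pot's neck: 0 free, its top 76 mm above the pot's origin, to 0.012 m down. A cap laid on rests with its origin 61 mm above the pot's. To lock: push to 49-51 mm (11 N, rigid stop at 49), keep down, turn clockwise from above about 62 degrees (tooth to 55, stop at 67; other way blocked), let go: the spring (7 N) lifts it to 55 mm, fin on the black stripes.
- cap_blue: loose blue bayonet cap (may be absent), upright on its open skirt, 62 mm across, 70 g; origin: centre of the lower rim, z up. Disc top at 21 mm; on it a grip fin 46 long (cap x), 14 thick (y), 21 to 48 mm high, white line on top. Skirt bore 54, two inner steel lugs at its foot at +x and -x (under the fin's ends), 8 wide, 4 high, in to radius 20.5. May get knocked aside.
- pot_blue: fixed test pot, blue band and shoulder, 80 mm across; origin: centre of its underside (12 mm above the table), z up. Shoulder at 44 mm, neck 38 across to 64 mm with two flange segments (50 across, 59-64 mm) and two 60-degree entry gaps, centred on pot +x and -x at the white shoulder stripes. Half a turn is the same. A cap enters with its fin in line with these, within 15 degrees.
- spring_blue (a joint): spring plunger, 30 across, in the blue pot's neck: 0 free, its top 76 mm above the pot's origin, to 0.012 m down. A cap laid on rests with its origin 61 mm above the pot's. To lock: push to 49-51 mm (11 N, rigid stop at 49), keep down, turn clockwise from above about 62 degrees (tooth to 55, stop at 67; other way blocked), let go: the spring (7 N) lifts it to 55 mm, fin on the black stripes.
- cap_yellow: loose yellow bayonet cap (may be absent), upright on its open skirt, 62 mm across, 70 g; origin: centre of the lower rim, z up. Disc top at 21 mm; on it a grip fin 46 long (cap x), 14 thick (y), 21 to 48 mm high, white line on top. Skirt bore 54, two inner steel lugs at its foot at +x and -x (under the fin's ends), 8 wide, 4 high, in to radius 20.5. May get knocked aside.
- pot_yellow: fixed test pot, yellow band and shoulder, 80 mm across; origin: centre of its underside (12 mm above the table), z up. Shoulder at 44 mm, neck 38 across to 64 mm with two flange segments (50 across, 59-64 mm) and two 60-degree entry gaps, centred on pot +x and -x at the white shoulder stripes. Half a turn is the same. A cap enters with its fin in line with these, within 15 degrees.
- spring_yellow (a joint): spring plunger, 30 across, in the yellow pot's neck: 0 free, its top 76 mm above the pot's origin, to 0.012 m down. A cap laid on rests with its origin 61 mm above the pot's. To lock: push to 49-51 mm (11 N, rigid stop at 49), keep down, turn clockwise from above about 62 degrees (tooth to 55, stop at 67; other way blocked), let go: the spring (7 N) lifts it to 55 mm, fin on the black stripes.
- cap_green: loose green bayonet cap (may be absent), upright on its open skirt, 62 mm across, 70 g; origin: centre of the lower rim, z up. Disc top at 21 mm; on it a grip fin 46 long (cap x), 14 thick (y), 21 to 48 mm high, white line on top. Skirt bore 54, two inner steel lugs at its foot at +x and -x (under the fin's ends), 8 wide, 4 high, in to radius 20.5. May get knocked aside.
- pot_green: fixed test pot, green band and shoulder, 80 mm across; origin: centre of its underside (12 mm above the table), z up. Shoulder at 44 mm, neck 38 across to 64 mm with two flange segments (50 across, 59-64 mm) and two 60-degree entry gaps, centred on pot +x and -x at the white shoulder stripes. Half a turn is the same. A cap enters with its fin in line with these, within 15 degrees.
- spring_green (a joint): spring plunger, 30 across, in the green pot's neck: 0 free, its top 76 mm above the pot's origin, to 0.012 m down. A cap laid on rests with its origin 61 mm above the pot's. To lock: push to 49-51 mm (11 N, rigid stop at 49), keep down, turn clockwise from above about 62 degrees (tooth to 55, stop at 67; other way blocked), let go: the spring (7 N) lifts it to 55 mm, fin on the black stripes.
- cap_purple: loose purple bayonet cap (may be absent), upright on its open skirt, 62 mm across, 70 g; origin: centre of the lower rim, z up. Disc top at 21 mm; on it a grip fin 46 long (cap x), 14 thick (y), 21 to 48 mm high, white line on top. Skirt bore 54, two inner steel lugs at its foot at +x and -x (under the fin's ends), 8 wide, 4 high, in to radius 20.5. May get knocked aside.
- pot_purple: fixed test pot, purple band and shoulder, 80 mm across; origin: centre of its underside (12 mm above the table), z up. Shoulder at 44 mm, neck 38 across to 64 mm with two flange segments (50 across, 59-64 mm) and two 60-degree entry gaps, centred on pot +x and -x at the white shoulder stripes. Half a turn is the same. A cap enters with its fin in line with these, within 15 degrees.
- spring_purple (a joint): spring plunger, 30 across, in the purple pot's neck: 0 free, its top 76 mm above the pot's origin, to 0.012 m down. A cap laid on rests with its origin 61 mm above the pot's. To lock: push to 49-51 mm (11 N, rigid stop at 49), keep down, turn clockwise from above about 62 degrees (tooth to 55, stop at 67; other way blocked), let go: the spring (7 N) lifts it to 55 mm, fin on the black stripes.
- console: fixed grey console: shelf plate 130 deep (x), 240 wide (y), 200 to 212 mm above the table, on two 25 mm posts at x +40, y +-105. Origin on the table under the plate's centre; its -x edge, 65 mm out, is the overhanging lip and faces the robot. White gauge box on top at x +11 and beyond, to 267 mm high. The orange patch on the plate's top lies right above the hidden switch.
- switch_face (a point): centre of the lower face of the orange start switch, a 32 mm mushroom button facing down under the lip, 172 mm above the table, at console x -35, y 0 (rim 14 mm behind the lip's edge), 28 mm below the plate; its housing, 28 x 28, reaches down to 184 mm. Fingers tilted some 45 degrees towards the console, tips under the lip, press it by rising. Free space below.
- start_switch (a joint): travel of the start switch, 0 free to 0.006 m pressed fully up; springs back by itself; 2 N to start, 5 N fully pressed
- valve_body: bystander, leave it alone: brass valve body, 84 x 44 x 67 mm high; origin at the centre of its underside
- tape_roll: bystander, leave it alone: cardboard tape roll, 90 across, 40 high; origin at the centre of its underside
- oil_bottle: bystander, leave it alone: small bottle, 54 across, 130 high; origin at the centre of its underside
- carton: bystander, leave it alone: cardboard carton 100 x 80 x 60 mm; origin at the centre of its underside
- flange_disc: bystander, leave it alone: steel flange, 70 across, 30 high; origin at the centre of its underside
- cup: bystander, leave it alone: blue ceramic cup, 72 across, 80 high; origin at the centre of its underside

How it is judged (in metres and radians):
On the way, in this order (a step that is already met when the one before it is completed fails the run):
1. every cap present is locked on the pot of its own colour (horizontal distance between cap_red and pot_red below 0.005 m and z of cap_red in the frame of pot_red between 0.0532 and 0.0575 m and angle between the x axis of cap_red and the x axis of pot_red, either way round between 0.84 and 1.3 rad and angle between each of cap_red, cap_blue, cap_yellow, cap_green, cap_purple's own z axis and vertical below 0.1 rad and horizontal distance between cap_blue and pot_blue below 0.005 m and z of cap_blue in the frame of pot_blue between 0.0532 and 0.0575 m and angle between the x axis of cap_blue and the x axis of pot_blue, either way round between 0.84 and 1.3 rad and horizontal distance between cap_yellow and pot_yellow below 0.005 m and z of cap_yellow in the frame of pot_yellow between 0.0532 and 0.0575 m and angle between the x axis of cap_yellow and the x axis of pot_yellow, either way round between 0.84 and 1.3 rad and horizontal distance between cap_green and pot_green below 0.005 m and z of cap_green in the frame of pot_green between 0.0532 and 0.0575 m and angle between the x axis of cap_green and the x axis of pot_green, either way round between 0.84 and 1.3 rad and horizontal distance between cap_purple and pot_purple below 0.005 m and z of cap_purple in the frame of pot_purple between 0.0532 and 0.0575 m and angle between the x axis of cap_purple and the x axis of pot_purple, either way round between 0.84 and 1.3 rad), for 0.3 s.
2. then the start switch is pressed home from below (value of joint start_switch above 0.0045 m), for 0.1 s.
At the end, for the whole second after the job is handed in: Every cap present is on its colour's pot: within 5 mm of its axis, level within 0.1 rad, at rest, origin 53.2-57.5 mm above the pot's (sprung up under the flange), turned 48-74 degrees from entry. The switch, pressed 4.5 mm or more once all caps were locked, is back under 1.5 mm (all of step 1 and linear speed of each of cap_red, cap_blue, cap_yellow, cap_green, cap_purple below 0.02 m/s and value of joint start_switch below 0.0015 m); the robot touches nothing.
It fails at once if a bystander is shifted more than 4 cm (distance of any of valve_body, tape_roll, oil_bottle, carton, flange_disc, cup from where it was at the start of the episode above 0.04 m).
Of cap_red, cap_blue, cap_yellow, cap_green, cap_purple only 3 to 5 are there at a start; the rules pass over those that are not, and their reading is None.
At some moment in a run one of cap_red, cap_blue, cap_yellow, cap_green, cap_purple may be knocked a few centimetres aside while the robot is not near it.
It also fails if it takes over 210 s, if anything falls off the work surface, if the arm or the gripper's body presses on something with over 40 N, if the wrist force passes 120 N, or if a joint passes its speed limit or range.

### The arm

A 6-joint arm with a two-finger parallel gripper is mounted at the origin on the work surface. World frame = base frame: x ahead of the robot, y to its left, z up, the work surface at z = 0. Lengths are in mm, angles in rad, forces in N, time in s.
With the tool pointing down it reaches from about 325 to 875 mm from the base axis. Payload 4.4 kg.
Tool frame: the origin (TCP) lies midway between the tips of the shut fingers; the grasp point (between the pads) lies 19 mm behind it (arm.grip_depth is the distance from the TCP to the grasp point, in mm); z points along the fingers, y is the direction in which the jaws open and shut (so a half turn about z gives the same grasp; the last joint's range is limited). The gripper opens to 85 mm and grips with 20 to 120 N. Pads are 22 mm wide; open, the fingers measure 114 mm over their backs; the gripper's body (76 mm by 85 mm) begins 54 mm behind the grasp point. The pads swing forward as they close: fully open they stand 13 mm farther back than shut.
Start: joints at [-1.375, 0.207, 1.542, -0, 1.393, -0.15], TCP at [194.884, -540.969, 231.282] pointing down, gripper open.
Joint ranges: [-2.73, 2.73], [-0.86, 2.22], [0.23, 2.46], [-1.11, 4.25], [0.08, 2.63], [-2.82, 2.82]. Speed limits (rad/s): [2.79, 2.79, 3.14, 3.14, 3.14, 3.14].

### API

Orientations are given as a unit quaternion [w, x, y, z].
In Python, from bench import observe, cams, workorder, spot_in, arm gives the robot as it stands.
- The arm moves only by the tool step_arm, never from a script. Its argument "increments" is a list of rows, each an object of numbers: "claw": the closure, from -1 (fully open) to 1 (shut); "dx", "dy", "dz": the shift along the tool's x, y, z in m; "yaw": the turn about the tool's z in degrees. A call has 1 to 8 rows; each row is the pose to reach, as a shift and turn from the pose commanded when the call began, along the tool's axes at that moment; what a row does not reach only later rows make up. A row lasts 1/10 s, in which the tool goes at most 50 mm and 8.59 degrees, less where a joint would pass 70% of its speed; a pose out of reach is approached as far as the arm can. A call with a gripper value outside its range is refused whole. The fingers move at their own pace and stop on an object; "newtons" is the grip in N (left out, the last holds). Time passes only in rows, so rows that repeat a pose let the fingers close. It gives the time, the measured TCP pose, the force and the opening at its end, in the units of the state.
- observe(): the state, without advancing time (a new reading comes with each control period).
- cams.snapshot(name): name is "scene" or "top"; returns a dict with "image" (384x512x3 uint8, red, green, blue), "vfov" (degrees; the focal length in pixels is half the picture's height over the tangent of half this angle, whatever the lens; pixels are square), "cx", "cy" (the principal point, pixels), "dist_coeffs" ([k1, k2, p1, p2, k3] as OpenCV has them; the pictures are not rectified), "T" (4x4, takes a point from camera to world coordinates). Camera axes: x right, y up, looking along -z (the intrinsics and any distortion apply to the point x, -y, -z); pixel columns grow to the right and rows downward; lengths in mm; the calibration is good to about 2 mm. A picture is of the moment at which its call begins. There is no depth.
- workorder.hand_in(): hands the job in, once; it reports no verdict.
Trained networks look in a picture, given as the dict that the camera call returned (one of the last four; its "shot" number tells which), for a name from the list of things; names that differ only in an ending like _2 or _b are one class to them, and where a whole thing is asked for, a point or a joint stands for the part that bears it (a point fixed in the world has none). Each returns a list of dicts, best first, with "p" (0 to 1); they miss things now and then, are a little off and sometimes report something else, mostly with a low value. They report only what shows in the picture. A call takes as long as a camera call.
- spot_in(picture, query): "position" ([column, row] in pixels, amid what is visible of it).
The state is a dict: "t": time; "qpos": joint angles; "joint_vel": joint speeds; "tau": joint torques, N m; "ee_pos": TCP position; "orientation": TCP orientation; "contact_force": force on the tool from outside, world axes, zero at the start; "ft_torque": the same for the moment, N m; "width": finger opening in mm.
Only numpy, scipy, OpenCV 4.12 (cv2) and the standard library are available. Lean on these libraries where they do the work, as an engineer would, in place of code of your own. Each camera call takes 0.05 s, during which the arm holds its last target.

## Working session

There is one attempt and no reset: what is moved stays moved. The work goes in short steps, Python scripts to look and compute and a tool call to move; the robot and the scene stay as the last step left them, time stands still between calls to the robot, and variables do not carry over. Pictures are saved under pics/ and viewed, and the job is handed in when it is done.

Besides the shell and the picture viewer there is one more tool, called after "Request:" as a command line: name --argument value ..., lists and objects as JSON in quotes. step_arm: Moves the arm, as the interface text tells. Its arguments: {"type":"object","properties":{"increments":{"type":"array","items":{"type":"object","properties":{"claw":{"type":"number"},"dx":{"type":"number"},"dy":{"type":"number"},"dz":{"type":"number"},"yaw":{"type":"number"}}}},"newtons":{"type":"number"}},"required":["increments"]}

```bash
ls; mkdir -p pics; python3 - <<'E'
from bench import observe,cams,arm
import cv2
print(observe())
for n in("scene","top"):
    s=cams.snapshot(n); cv2.imwrite(f"pics/{n}0.png",s["image"][:,:,::-1]); print({k:v for k,v in s.items() if k!="image"})
print([a for a in dir(arm) if a[0]!='_'])
E
```

```text
pics
{'t': 0.0, 'qpos': array([-1.37548232e+00,  2.07464878e-01,  1.54298055e+00,  1.74146912e-06,
        1.39350321e+00, -1.50485929e-01]), 'joint_vel': array([ 1.68056714e-03, -1.93906032e-03, -2.19256916e-03, -3.26811086e-05,
        3.75030393e-04, -1.00327295e-03]), 'tau': array([ 2.13832565e-03, -3.83025491e+01, -2.91595978e+01,  6.45404796e-06,
        1.05205475e-02,  3.20377389e-06]), 'ee_pos': array([ 194.74195948, -540.19823174,  230.08767596]), 'orientation': array([-1.17771840e-03,  9.85089343e-01,  1.72039526e-01, -2.55447282e-05]), 'contact_force': array([-0.10284382,  0.0740289 , -0.10888273]), 'ft_torque': array([-0.00358331, -0.00482284,  0.01321664]), 'width': 85.2517715931676}
{'vfov': 54.60035315717052, 'cx': 251.53442288662137, 'cy': 187.7490925084163, 'dist_coeffs': array([-0.05057839,  0.        ,  0.        ,  0.        ,  0.        ]), 'T': array([[ 8.63457981e-01, -3.81974763e-01,  3.29447410e-01,
         8.51067546e+02],
       [ 5.04419042e-01,  6.52144013e-01, -5.65923685e-01,
        -6.37334264e+02],
       [ 1.32140977e-03,  6.54830869e-01,  7.55774296e-01,
         9.66093661e+02],
       [ 0.00000000e+00,  0.00000000e+00,  0.00000000e+00,
         1.00000000e+00]]), 'shot': 1}
{'vfov': 46.75063796732972, 'cx': 252.75180481772696, 'cy': 192.62367972676734, 'dist_coeffs': array([-0.14630563,  0.        ,  0.        ,  0.        ,  0.        ]), 'T': array([[-1.46291544e-02,  9.89039101e-01, -1.46927344e-01,
         3.09744480e+02],
       [-9.99861569e-01, -1.33050097e-02,  9.99102279e-03,
        -1.94233427e+01],
       [ 7.92664245e-03,  1.47053165e-01,  9.89096828e-01,
         1.40584492e+03],
       [ 0.00000000e+00,  0.00000000e+00,  0.00000000e+00,
         1.00000000e+00]]), 'shot': 2}
['IKError', 'grip_depth']
```

```bash
cat > h.py <<'E'
import numpy as np, cv2
from bench import observe,cams,workorder,spot_in,arm
def K(s):
    H=s["image"].shape[0]; f=H/2/np.tan(np.radians(s["vfov"])/2)
    return np.array([[f,0,s["cx"]],[0,f,s["cy"]],[0,0,1.]])
def unproj(s,uv,z):
    p=cv2.undistortPoints(np.array(uv,float).reshape(-1,1,2),K(s),np.array(s["dist_coeffs"])).reshape(-1,2)
    d=np.c_[p[:,0],-p[:,1],-np.ones(len(p))]@s["T"][:3,:3].T
    o=s["T"][:3,3]; k=(z-o[2])/d[:,2]
    return o+d*k[:,None]
def proj(s,P):
    P=np.atleast_2d(np.array(P,float)); T=np.linalg.inv(s["T"])
    c=P@T[:3,:3].T+T[:3,3]; c=c*[1,-1,-1]
    return cv2.projectPoints(c.reshape(-1,1,3),np.zeros(3),np.zeros(3),K(s),np.array(s["dist_coeffs"]))[0].reshape(-1,2)
def ortho(s,x0,x1,y0,y1,z,sc=1.0):
    # world x up in image, y left ; pixel (0,0) = x1,y1
    xs=np.arange(x1,x0,-1/sc); ys=np.arange(y1,y0,-1/sc)
    X,Y=np.meshgrid(xs,ys,indexing='ij')
    uv=proj(s,np.c_[X.ravel(),Y.ravel(),np.full(X.size,z)]).astype(np.float32)
    return cv2.remap(s["image"],uv[:,0].reshape(X.shape),uv[:,1].reshape(X.shape),cv2.INTER_CUBIC)
E
python3 - <<'E'
from h import *
s=cams.snapshot("top"); c=cams.snapshot("scene")
import pickle; pickle.dump((s,c),open("first.pkl","wb"))
for n in "cap_red cap_blue cap_yellow cap_green cap_purple pot_red pot_blue pot_yellow pot_green pot_purple switch_face console".split():
    for z,p in((("cap" in n) and 30 or 60,None),):
        out=[]
        for im in (s,c):
            r=spot_in(im,n)
            if r: out.append((round(r[0]["p"],2),np.round(r[0]["position"],1).tolist(),np.round(unproj(im,r[0]["position"],z)[0][:2],1).tolist()))
            else: out.append(None)
        print(n,out)
cv2.imwrite("pics/o1.png",cv2.resize(s["image"][120:290,90:350],None,fx=3,fy=3,interpolation=cv2.INTER_CUBIC)[:,:,::-1])
cv2.imwrite("pics/o2.png",cv2.resize(c["image"][150:310,140:350],None,fx=3.7,fy=3.7,interpolation=cv2.INTER_CUBIC)[:,:,::-1])
E
```

```text
cap_red [(0.62, [283.7, 219.3], [429.0, -128.3]), (0.87, [216.3, 230.9], [438.2, -139.6])]
cap_blue [(0.54, [321.1, 217.8], [431.8, -245.5]), (0.63, [194.9, 258.3], [437.9, -249.5])]
cap_yellow [(0.65, [245.1, 219.7], [429.5, -8.3]), (0.85, [241.0, 205.0], [450.8, -16.5])]
cap_green [None, None]
cap_purple [(0.77, [206.4, 219.1], [432.9, 111.9]), (0.58, [258.1, 181.3], [447.6, 99.7])]
pot_red [(0.24, [196.1, 257.0], [316.0, 140.5]), (0.6, [288.8, 228.5], [631.0, -40.6])]
pot_blue [(0.66, [286.9, 156.3], [622.4, -140.8]), (0.63, [268.4, 252.7], [618.4, -143.0])]
pot_yellow [(0.65, [312.1, 160.6], [607.9, -219.1]), (0.7, [247.4, 276.5], [605.1, -235.9])]
pot_green [(0.6, [195.5, 149.8], [647.0, 143.4]), (0.93, [321.1, 192.5], [658.0, 136.1])]
pot_purple [(0.82, [225.2, 152.2], [637.9, 50.8]), (0.74, [306.1, 215.9], [655.6, 27.3])]
switch_face [(0.43, [181.6, 197.0], [499.0, 185.3]), None]
console [(0.92, [101.5, 202.7], [484.4, 436.1]), (0.77, [308.0, 101.7], [420.8, 555.1])]
```

```bash
cat > meas.py <<'E'
from h import *
from scipy.optimize import minimize
HUE={'red':[(0,8),(172,180)],'blue':[(104,122)],'yellow':[(23,33)],'green':[(50,75)],'purple':[(132,152)]}
UP=4
def mask(s,col,box,smin=130):
    x0,y0,x1,y1=box
    im=cv2.resize(s["image"][y0:y1,x0:x1],None,fx=UP,fy=UP,interpolation=cv2.INTER_CUBIC)
    h=cv2.cvtColor(im,cv2.COLOR_RGB2HSV); m=np.zeros(h.shape[:2],bool)
    for a,b in HUE[col]: m|=(h[...,0]>=a)&(h[...,0]<=b)
    m&=(h[...,1]>smin)&(h[...,2]>60)
    w=(h[...,1]<75)&(h[...,2]>165)
    return m,w,im
def hullmask(s,P,box,shape):
    uv=(proj(s,P)-[box[0],box[1]]+0.5)*UP-0.5
    h=cv2.convexHull(uv.astype(np.float32)); m=np.zeros(shape,np.uint8)
    cv2.fillConvexPoly(m,np.round(h*16).astype(np.int32),1,shift=4); return m>0
A=np.linspace(0,2*np.pi,48,endpoint=False); C=np.c_[np.cos(A),np.sin(A)]
def cyl(x,y,r,z0,z1): return np.vstack([np.c_[C*r+[x,y],np.full(48,z)] for z in(z0,z1)])
def fin(x,y,th,z0,z1,L=46,W=14):
    R=np.array([[np.cos(th),-np.sin(th)],[np.sin(th),np.cos(th)]])
    q=np.array([[a*L/2,b*W/2] for a in(-1,1) for b in(-1,1)])@R.T+[x,y]
    return np.vstack([np.c_[q,np.full(4,z)] for z in(z0,z1)])
def fitcap(shots,col,guess,zb=0,yaw=None):
    D=[]
    for s in shots:
        c=proj(s,[[guess[0],guess[1],zb+25]])[0].astype(int); box=(max(c[0]-28,0),max(c[1]-28,0),c[0]+28,c[1]+28)
        m,w,im=mask(s,col,box)
        # blob: colour plus white line near
        n,l,st,ce=cv2.connectedComponentsWithStats(m.astype(np.uint8))
        if n<2: continue
        k=1+np.argmax(st[1:,4]); b=(l==k)
        b=cv2.morphologyEx(b.astype(np.uint8),cv2.MORPH_CLOSE,np.ones((21,21)))>0
        D.append((s,box,b,w&cv2.dilate(b.astype(np.uint8),np.ones((3,3))).astype(bool)))
    # yaw from white line
    ths=[]
    for s,box,b,w in D:
        n,l,st,ce=cv2.connectedComponentsWithStats(w.astype(np.uint8))
        if n<2: continue
        k=1+np.argmax(st[1:,4]); yy,xx=np.where(l==k)
        uv=np.c_[(xx+.5)/UP-.5+box[0],(yy+.5)/UP-.5+box[1]]
        P=unproj(s,uv,zb+48)[:,:2]; c0=P.mean(0); u,sv,vt=np.linalg.svd(P-c0,full_matrices=False)
        ths.append((np.degrees(np.arctan2(vt[0,1],vt[0,0]))%180,np.round(c0,1).tolist(),len(P),round(sv[0]/sv[1],1)))
    if yaw is None and ths: yaw=np.radians(ths[0][0])
    def cost(p,DD=D):
        v=0
        for s,box,b,w in DD:
            r=hullmask(s,cyl(p[0],p[1],31,zb,zb+21),box,b.shape)|hullmask(s,fin(p[0],p[1],p[2] ,zb+21,zb+48),box,b.shape)
            v+=(r^b).sum()/max(b.sum(),1)
        return v
    res=[]
    for DD in [D]+[[d] for d in D]:
        x0=np.array([guess[0],guess[1],yaw])
        best=None
        for st in((15,15,.2),(4,4,.1),(2,2,.05)):
            r=minimize(cost,x0,args=(DD,),method='Nelder-Mead',options=dict(initial_simplex=x0+np.array([[0,0,0],[st[0],0,0],[0,st[1],0],[0,0,st[2]]]),xatol=.05,fatol=1e-4)); x0=r.x
        res.append((np.round(r.x[:2],1).tolist(),round(np.degrees(r.x[2])%180,1),round(r.fun,3)))
    return res,ths
E
cat > m1.py <<'E'
from meas import *
import pickle
s,c=pickle.load(open("first.pkl","rb"))
for col,g in dict(purple=(433,112),yellow=(430,-8),red=(429,-128),blue=(431,-245)).items():
    r,t=fitcap([s,c],col,g); print(col); [print("  ",q) for q in r]; print("  line",t)
E
python3 m1.py
```

```text
purple
   ([429.5, 115.6], np.float64(167.9), np.float64(0.68))
   ([431.8, 109.7], np.float64(143.7), np.float64(0.351))
   ([426.8, 118.4], np.float64(155.3), np.float64(0.324))
  line [(np.float64(145.35512696915504), [431.4, 111.9], 386, np.float64(6.0)), (np.float64(146.67139430787975), [432.5, 111.0], 143, np.float64(4.5))]
yellow
   ([438.0, -7.6], np.float64(53.8), np.float64(0.148))
   ([439.0, -8.2], np.float64(56.5), np.float64(0.064))
   ([436.6, -5.4], np.float64(48.3), np.float64(0.068))
  line [(np.float64(56.07744949921552), [439.7, -7.6], 147, np.float64(11.1)), (np.float64(63.03889565798113), [434.3, -10.6], 26, np.float64(1.9))]
red
   ([428.8, -132.4], np.float64(108.6), np.float64(0.175))
   ([429.6, -133.3], np.float64(112.6), np.float64(0.077))
   ([427.2, -130.1], np.float64(106.2), np.float64(0.093))
  line [(np.float64(103.44479765571317), [429.8, -133.0], 92, np.float64(6.4)), (np.float64(103.58511908619019), [428.0, -131.8], 147, np.float64(10.7))]
blue
   ([434.1, -242.7], np.float64(97.4), np.float64(0.302))
   ([434.9, -243.5], np.float64(104.1), np.float64(0.166))
   ([431.9, -241.2], np.float64(98.4), np.float64(0.131))
  line [(np.float64(101.98270395109932), [435.6, -244.6], 352, np.float64(6.3)), (np.float64(101.72251645070824), [433.5, -241.4], 311, np.float64(8.8))]
```

```bash
python3 - <<'E'
import pickle,cv2,numpy as np
s,c=pickle.load(open("first.pkl","rb"))
for im,pts in((s,[(204,224),(210,217),(320,222),(315,220)]),(c,[(252,183),(256,187),(200,268)])):
    h=cv2.cvtColor(im["image"],cv2.COLOR_RGB2HSV)
    for u,v in pts: print(u,v,im["image"][v,u],h[v,u])
E
sed -i "s/'purple':\[(132,152)\]/'purple':[(134,160)]/; s/'blue':\[(104,122)\]/'blue':[(104,124)]/; s/smin=130/smin=110/; s/\[...,2\]>60/[...,2]>45/" meas.py
cat > pots.py <<'E'
from meas import *
import pickle
s,c=pickle.load(open("first.pkl","rb"))
def fitpot(shots,col,g):
    out=[]
    for s in shots:
        ctr=proj(s,[[g[0],g[1],60]])[0].astype(int); box=(ctr[0]-26,ctr[1]-26,ctr[0]+26,ctr[1]+26)
        m,w,im=mask(s,col,box); b=cv2.GaussianBlur(im,(0,0),1)
        g2=b.max(2); dark=g2<75
        # plunger dark disc r15 z=88; best circle fit by IoU
        def cost(p):
            r=hullmask(s,np.c_[C*15+p,np.full(48,88)],box,dark.shape)
            dd=dark&hullmask(s,np.c_[C*19+p,np.full(48,88)],box,dark.shape)
            return -(r&dark).sum()+(r&~dark).sum()
        best=None
        for dx in range(-24,25,6):
            for dy in range(-24,25,6):
                p=np.array(g)+[dx,dy]; v=cost(p)
                if best is None or v<best[0]: best=(v,p)
        x0=best[1]
        r=minimize(cost,x0,method='Nelder-Mead',options=dict(initial_simplex=x0+np.array([[0,0],[4,0],[0,4]])))
        out.append((np.round(r.x,1).tolist(),r.fun))
        # shoulder ring brightness polar
    return out
if __name__=="__main__":
  for col,g in dict(purple=(640,45),red=(628,-45),blue=(620,-142),yellow=(606,-230),green=(648,140)).items():
    print(col,fitpot([s,c],col,g))
E
python3 m1.py; python3 pots.py
```

```text
204 224 [147 115 157] [143  68 157]
210 217 [102  62 114] [143 116 114]
320 222 [ 54  85 148] [110 162 148]
315 220 [ 42  59 100] [111 148 100]
252 183 [134  53 167] [141 174 167]
256 187 [ 93  50 108] [142 137 108]
200 268 [ 57  75 133] [113 146 133]
purple
   ([429.1, 113.1], np.float64(154.9), np.float64(0.397))
   ([430.5, 112.3], np.float64(151.7), np.float64(0.173))
   ([426.8, 116.9], np.float64(162.2), np.float64(0.216))
  line [(np.float64(145.35512696915504), [431.4, 111.9], 386, np.float64(6.0)), (np.float64(146.49252515198503), [431.8, 111.5], 153, np.float64(4.7))]
yellow
   ([438.5, -8.1], np.float64(58.9), np.float64(0.11))
   ([438.8, -8.5], np.float64(59.9), np.float64(0.019))
   ([437.1, -6.2], np.float64(51.9), np.float64(0.052))
  line [(np.float64(56.07744949921552), [439.7, -7.6], 147, np.float64(11.1)), (np.float64(63.03889565798113), [434.3, -10.6], 26, np.float64(1.9))]
red
   ([428.9, -132.5], np.float64(106.9), np.float64(0.121))
   ([429.5, -133.4], np.float64(109.1), np.float64(0.033))
   ([427.3, -130.1], np.float64(103.4), np.float64(0.064))
  line [(np
[... 196 characters left out ...]
64(0.192))
   ([434.9, -244.3], np.float64(103.3), np.float64(0.095))
   ([432.5, -241.0], np.float64(96.5), np.float64(0.085))
  line [(np.float64(101.98270395109932), [435.6, -244.6], 352, np.float64(6.3)), (np.float64(101.57989241648217), [433.4, -241.1], 316, np.float64(8.9))]
purple [([640.5, 53.0], np.float64(-425.0)), ([643.3, 49.7], np.float64(-906.0))]
red [([629.2, -35.1], np.float64(-439.0)), ([632.8, -40.1], np.float64(-1045.0))]
blue [([618.6, -132.1], np.float64(-440.0)), ([621.1, -136.9], np.float64(-1185.0))]
yellow [([604.2, -224.2], np.float64(-589.0)), ([607.0, -229.2], np.float64(-1283.0))]
green [([649.0, 147.2], np.float64(-452.0)), ([651.6, 143.4], np.float64(-803.0))]
```

```bash
python3 - <<'E'
from meas import *
import pickle
s,c=pickle.load(open("first.pkl","rb"))
def crop(s,P):
    u,v=proj(s,P)[0].astype(int); return cv2.resize(s["image"][v-20:v+20,u-20:u+20],None,fx=6.6,fy=6.6,interpolation=cv2.INTER_NEAREST)
G=[(642,49,60),(630,-40,60),(619,-136,60)]
r1=np.hstack([crop(s,[g]) for g in G]); r2=np.hstack([crop(c,[g]) for g in G])
cv2.imwrite("pics/z1.png",np.vstack([r1,r2])[:,:,::-1])
E
cat > pots2.py <<'E'
from meas import *
import pickle,sys
def fitpot(s,col,g):
    ctr=proj(s,[[g[0],g[1],60]])[0].astype(int); box=(ctr[0]-22,ctr[1]-22,ctr[0]+22,ctr[1]+22)
    m,w,im=mask(s,col,box,90)
    # disc r40 at z 56 : coloured silhouette top. score annulus 27..40 coloured inside, coloured outside hull(cyl) penal
    def disc(p,r,z): return hullmask(s,np.c_[C*r+p,np.full(48,z)],box,m.shape)
    n,l,st,ce=cv2.connectedComponentsWithStats(m.astype(np.uint8)); 
    mm=m
    def cost(p):
        D=disc(p,40,56); full=hullmask(s,cyl(p[0],p[1],40,12,56),box,m.shape)
        return (mm&~full).sum()+(D&~mm&~hullmask(s,cyl(p[0],p[1],25.5,56,88),box,m.shape)).sum()
    x0=np.array(g,float)
    for st in(8,3,1.5):
        r=minimize(cost,x0,method='Nelder-Mead',options=dict(initial_simplex=x0+np.array([[0,0],[st,0],[0,st]]),xatol=.05)); x0=r.x
    # dark plunger
    v=im.max(2).astype(float); 
    n,l,st,ce=cv2.connectedComponentsWithStats((v<80).astype(np.uint8))
    pu=proj(s,[[x0[0],x0[1],88]])[0]; pu=(pu-[box[0],box[1]]+.5)*UP-.5
    k=min(range(1,n),key=lambda i:np.hypot(*(ce[i]-pu))+(1e3 if st[i,4]<200 else 0))
    dk=unproj(s,(ce[k]+.5)/UP-.5+[box[0],box[1]],88)[0,:2]
    # stripes
    ring=disc(x0,40.5,56)&~disc(x0,27,56)
    wm=(im.min(2)>150)&ring
    n,l,st2,ce2=cv2.connectedComponentsWithStats(wm.astype(np.uint8))
    W=[]
    for i in sorted(range(1,n),key=lambda i:-st2[i,4])[:4]:
        P=unproj(s,(ce2[i]+.5)/UP-.5+[box[0],box[1]],56)[0,:2]-x0
        W.append((int(st2[i,4]),round(float(np.hypot(*P)),1),round(float(np.degrees(np.arctan2(P[1],P[0]))),1)))
    return np.round(x0,1).tolist(),int(cost(x0)),"dark",np.round(dk,1).tolist(),int(st[k,4]),W
G=dict(purple=(642,50),red=(630,-38),blue=(620,-136),yellow=(606,-228))
if __name__=="__main__":
  s,c=pickle.load(open("first.pkl","rb"))
  for col,g in G.items():
    for q in (s,c): print(col,*fitpot(q,col,g))
E
python3 pots2.py
```

```text
purple [644.6, 54.4] 1247 dark [640.4, 53.4] 897 [(50, 36.1, 167.8), (48, 35.4, -13.6), (7, 27.7, 22.3), (4, 27.7, 50.1)]
purple [640.4, 58.8] 493 dark [638.7, 58.1] 1531 [(98, 35.4, 169.0), (86, 30.4, 67.3), (66, 37.8, -15.7), (8, 39.3, 38.6)]
red [633.6, -36.5] 1004 dark [629.2, -36.6] 897 [(43, 36.4, -169.9), (38, 35.5, 11.3)]
red [630.2, -31.9] 457 dark [632.5, -39.7] 1227 [(89, 37.1, 3.9), (84, 36.6, -166.8), (32, 29.0, 73.1), (15, 31.0, 142.6)]
blue [622.0, -134.3] 869 dark [618.3, -133.4] 900 [(47, 34.7, -22.6), (17, 36.7, 156.4)]
blue [617.4, -129.1] 555 dark [620.9, -136.8] 1361 [(107, 33.9, 159.2), (85, 28.9, 78.4), (76, 37.5, -26.5), (22, 39.5, 16.1)]
yellow [607.3, -227.2] 354 dark [603.5, -225.8] 981 [(40, 35.9, -18.8), (26, 35.7, 161.9)]
yellow [603.5, -223.4] 545 dark [606.9, -229.1] 1528 [(116, 35.6, 162.9), (97, 28.5, 88.3), (86, 37.4, -20.5), (16, 38.9, -177.9)]
```

```bash
cat > go.py <<'E'
import sys,numpy as np
from bench import observe
from scipy.spatial.transform import Rotation as R
def go(x,y,z,phi):
    o=observe(); w,a,b,c=o["orientation"]; r=R.from_quat([a,b,c,w]); M=r.as_matrix()
    d=M.T@(np.array([x,y,z])-o["ee_pos"])
    ph=np.degrees(np.arctan2(M[1,0],M[0,0])); yaw=ph-phi
    yaw=(yaw+180)%360-180
    q6=np.degrees(o["qpos"][5]); q1n=np.degrees(np.arctan2(y,x))
    print("t %.1f now"%o["t"],np.round(o["ee_pos"],1),"phi %.1f tilt %.2f"%(ph,np.degrees(np.arccos(-M[2,2]))),"width %.1f"%o["width"],"F",np.round(o["contact_force"],1),"q6 %.0f"%q6)
    print("d[m]",np.round(d/1000,4),"yaw",round(yaw,1),"alt",round(yaw-180*np.sign(yaw),1),"rows",max(np.linalg.norm(d)/50,abs(yaw)/8.59), "q6 tgt for phi %.0f"%((q1n+90-phi+180)%360-180))
if __name__=="__main__": go(*map(float,sys.argv[1:5]))
E
python3 go.py 428.5 -132 110 13.5
```

```text
t 1.4 now [ 194.9 -541.   231.3] phi 19.8 tilt 0.00 width 85.7 F [0.4 0.  0.6] q6 -9
d[m] [ 0.3584 -0.3056  0.1213] yaw 6.3 alt -173.7 rows 9.727115837765753 q6 tgt for phi 59
```

Request:
step_arm --increments '[{"dx": 0.3584,"dy": -0.3056,"dz": 0.0,"yaw": 6.3,"claw": -1},{"dx": 0.3584,"dy": -0.3056,"dz": 0.0,"yaw": 6.3},{"dx": 0.3584,"dy": -0.3056,"dz": 0.0,"yaw": 6.3},{"dx": 0.3584,"dy": -0.3056,"dz": 0.0,"yaw": 6.3},{"dx": 0.3584,"dy": -0.3056,"dz": 0.0,"yaw": 6.3},{"dx": 0.3584,"dy": -0.3056,"dz": 0.0,"yaw": 6.3},{"dx": 0.3584,"dy": -0.3056,"dz": 0.0,"yaw": 6.3},{"dx": 0.3584,"dy": -0.3056,"dz": 0.121,"yaw": 6.3}]'

```text
validation failed for argument at $.in...
```

```bash
python3 go.py 428.5 -132 80 13.5
```

```text
t 1.4 now [ 194.9 -541.   231.3] phi 19.8 tilt 0.00 width 85.7 F [0.4 0.  0.6] q6 -9
d[m] [ 0.3584 -0.3056  0.1513] yaw 6.3 alt -173.7 rows 9.893833277516512 q6 tgt for phi 59
```

Request:
step_arm --increments '[{"dx": 0.03,"dy": -0.02,"dz": 0.0,"yaw": 6.3,"claw": -1}]'

```text
t: 1.5
ee_pos: [214.7, -514.5, 231.5]
orientation: [0.001, 0.993, 0.114, -0.001]
contact_force: [0.9, -0.3, -0.4]
width: 85.7
```

Request:
step_arm --increments '[{"dx": 0.31,"dy": -0.265,"dz": 0.0,"yaw": 0,"claw": -1}]'

```text
t: 1.6
ee_pos: [245.2, -472.4, 231.3]
orientation: [0.001, 0.993, 0.115, -0.0]
contact_force: [0.7, 0.7, 0.7]
width: 85.5
```

```bash
python3 go.py 428.5 -132 80 13.5
```

```text
t 1.6 now [ 245.2 -472.4  231.3] phi 13.2 tilt 0.06 width 85.5 F [0.7 0.7 0.7] q6 5
d[m] [ 0.2562 -0.2897  0.1509] yaw -0.3 alt 179.7 rows 8.303517473955251 q6 tgt for phi 59
```

Request:
step_arm --increments '[{"dx": 0.256,"dy": -0.29,"dz": 0.0,"yaw": 0,"claw": -1},{"dx": 0.256,"dy": -0.29,"dz": 0.0,"yaw": 0,"claw": -1},{"dx": 0.256,"dy": -0.29,"dz": 0.0,"yaw": 0,"claw": -1},{"dx": 0.256,"dy": -0.29,"dz": 0.0,"yaw": 0,"claw": -1},{"dx": 0.256,"dy": -0.29,"dz": 0.0,"yaw": 0,"claw": -1},{"dx": 0.256,"dy": -0.29,"dz": 0.0,"yaw": 0,"claw": -1},{"dx": 0.256,"dy": -0.29,"dz": 0.0,"yaw": 0,"claw": -1},{"dx": 0.256,"dy": -0.29,"dz": 0.0,"yaw": 0,"claw": -1}]'

```text
t: 2.4
ee_pos: [427.7, -127.1, 231.6]
orientation: [0.0, 0.993, 0.118, 0.001]
contact_force: [1.0, -0.7, -0.3]
width: 85.6
```

```bash
python3 go.py 428.5 -132 80 13.5
```

```text
t 2.4 now [ 427.7 -127.1  231.6] phi 13.6 tilt 0.06 width 85.6 F [ 1.  -0.7 -0.3] q6 49
d[m] [-0.0005  0.0049  0.1516] yaw 0.1 alt -179.9 rows 3.0344015848403627 q6 tgt for phi 59
```

Request:
step_arm --increments '[{"dx": 0.0,"dy": 0.005,"dz": 0.1,"yaw": 0,"claw": -1},{"dx": 0.0,"dy": 0.005,"dz": 0.1,"yaw": 0,"claw": -1},{"dx": 0.0,"dy": 0.005,"dz": 0.15,"yaw": 0,"claw": -1},{"dx": 0.0,"dy": 0.005,"dz": 0.17,"yaw": 0,"claw": -1},{"dx": 0.0,"dy": 0.005,"dz": 0.17,"yaw": 0,"claw": -1}]'

```text
t: 2.9
ee_pos: [424.7, -132.7, 57.8]
orientation: [-0.003, 0.993, 0.118, -0.004]
contact_force: [0.3, -0.7, -0.1]
width: 85.3
```

```bash
python3 - <<'E'
from meas import *
s=cams.snapshot("top"); c=cams.snapshot("scene")
a=cv2.resize(s["image"][150:300,190:390],None,fx=2,fy=2); b=cv2.resize(c["image"][150:300,140:340],None,fx=2,fy=2)
cv2.imwrite("pics/g1.png",np.hstack([a,b])[:,:,::-1])
E
python3 go.py 428.5 -132 22 13.5
```

```text
t 3.0 now [ 428.5 -134.9   61.8] phi 13.5 tilt 0.03 width 85.5 F [0.1 0.7 0.2] q6 48
d[m] [ 0.0006 -0.0028  0.0398] yaw 0.0 alt -180.0 rows 0.7981006472557296 q6 tgt for phi 59
```

```bash
python3 - <<'E'
from meas import *
c=cams.snapshot("scene")
o=observe();e=o["ee_pos"]
a=np.radians(103.5); d=np.array([np.cos(a),np.sin(a),0])
P=[e,e+57*d+[0,0,13],e-57*d+[0,0,13],e+[0,0,150]]
uv=proj(c,P); print(uv)
x0,y0=160,160
im=cv2.resize(c["image"][y0:y0+110,x0:x0+110],None,fx=5.4,fy=5.4)
for p in uv: cv2.circle(im,tuple(int(k) for k in (p-[x0,y0]+.5)*5.4),4,(0,255,0),1)
cv2.imwrite("pics/g2.png",im[:,:,::-1])
E
```

```text
[[213.87981772 222.41613431]
 [220.14156495 205.29383972]
 [206.52113028 235.34683673]
 [209.63866929 189.58841019]]
```

Request:
step_arm --increments '[{"dx": 0.0,"dy": -0.003,"dz": 0.02,"yaw": 0,"claw": -1},{"dx": 0.0,"dy": -0.003,"dz": 0.04,"yaw": 0,"claw": -1},{"dx": 0.0,"dy": -0.003,"dz": 0.04,"yaw": 0,"claw": -1},{"dx": 0.0,"dy": -0.003,"dz": 0.04,"yaw": 0,"claw": 1},{"dx": 0.0,"dy": -0.003,"dz": 0.04,"yaw": 0,"claw": 1},{"dx": 0.0,"dy": -0.003,"dz": 0.04,"yaw": 0,"claw": 1},{"dx": 0.0,"dy": -0.003,"dz": 0.04,"yaw": 0,"claw": 1},{"dx": 0.0,"dy": -0.003,"dz": 0.04,"yaw": 0,"claw": 1}]' --newtons 20

```text
t: 3.85
ee_pos: [428.8, -132.5, 22.9]
orientation: [0.001, 0.993, 0.118, 0.001]
contact_force: [-0.0, -0.2, 6.8]
width: 45.6
```

```bash
python3 go.py 428.5 -132 22 13.5
```

```text
t 3.9 now [ 428.8 -132.5   22.9] phi 13.5 tilt 0.19 width 45.6 F [-0.  -0.2  6.8] q6 48
d[m] [-0.0002 -0.0005  0.0009] yaw 0.0 alt -180.0 rows 0.021492200865059752 q6 tgt for phi 59
```

Request:
step_arm --increments '[{"dx": 0.0,"dy": 0.0,"dz": -0.004,"yaw": 0,"claw": -1},{"dx": 0.0,"dy": 0.0,"dz": -0.004,"yaw": 0,"claw": -1},{"dx": 0.0,"dy": 0.0,"dz": -0.004,"yaw": 0,"claw": -1},{"dx": 0.0,"dy": 0.0,"dz": -0.004,"yaw": -8.5,"claw": -1},{"dx": 0.0,"dy": 0.0,"dz": -0.004,"yaw": -17,"claw": -1},{"dx": 0.0,"dy": 0.0,"dz": -0.004,"yaw": -25.5,"claw": -1},{"dx": 0.0,"dy": 0.0,"dz": -0.004,"yaw": -34,"claw": -1},{"dx": 0.0,"dy": 0.0,"dz": -0.004,"yaw": -42.5,"claw": -1}]'

```text
t: 4.65
ee_pos: [427.0, -131.5, 25.0]
orientation: [-0.0, 0.881, 0.472, -0.0]
contact_force: [0.0, -0.2, -0.5]
width: 85.1
```

Request:
step_arm --increments '[{"dx": 0.0,"dy": 0.0,"dz": 0,"yaw": -8.5,"claw": -1},{"dx": 0.0,"dy": 0.0,"dz": 0,"yaw": -17,"claw": -1},{"dx": 0.0,"dy": 0.0,"dz": 0,"yaw": -25.5,"claw": -1},{"dx": 0.0,"dy": 0.0,"dz": 0,"yaw": -34,"claw": -1},{"dx": 0.0,"dy": 0.0,"dz": 0,"yaw": -42.5,"claw": -1},{"dx": 0.0,"dy": 0.0,"dz": 0,"yaw": -47.5,"claw": -1},{"dx": 0.0,"dy": 0.0,"dz": 0,"yaw": -47.5,"claw": -1}]'

```text
t: 5.35
ee_pos: [427.0, -131.5, 25.0]
orientation: [-0.0, 0.619, 0.785, -0.0]
contact_force: [-0.1, -0.2, -0.9]
width: 85.1
```

```bash
python3 go.py 428.8 -132.5 27 103.5
```

```text
t 5.3 now [ 427.  -131.5   25. ] phi 103.5 tilt 0.03 width 85.1 F [-0.1 -0.2 -0.9] q6 -42
d[m] [-0.0013  0.0015 -0.002 ] yaw -0.0 alt 180.0 rows 0.05589609634499396 q6 tgt for phi -31
```

Request:
step_arm --increments '[{"dx": -0.0013,"dy": 0.0015,"dz": -0.002,"yaw": 0,"claw": -1},{"dx": -0.0013,"dy": 0.0015,"dz": -0.002,"yaw": 0,"claw": 1},{"dx": -0.0013,"dy": 0.0015,"dz": -0.002,"yaw": 0,"claw": 1},{"dx": -0.0013,"dy": 0.0015,"dz": -0.002,"yaw": 0,"claw": 1},{"dx": -0.0013,"dy": 0.0015,"dz": -0.002,"yaw": 0,"claw": 1},{"dx": -0.0013,"dy": 0.0015,"dz": -0.002,"yaw": 0,"claw": 1},{"dx": -0.0013,"dy": 0.0015,"dz": -0.002,"yaw": 0,"claw": 1},{"dx": -0.0013,"dy": 0.0015,"dz": -0.002,"yaw": 0,"claw": 1}]' --newtons 60

```text
t: 6.15
ee_pos: [429.3, -132.7, 27.4]
orientation: [0.0, 0.619, 0.785, 0.0]
contact_force: [0.6, -0.4, 1.1]
width: 12.5
```

```bash
python3 go.py 428.8 -132.5 160 103.5
```

```text
t 6.2 now [ 429.3 -132.7   27.4] phi 103.5 tilt 0.03 width 12.5 F [ 0.6 -0.4  1.1] q6 -42
d[m] [ 0.0003 -0.0004 -0.1326] yaw 0.0 alt -180.0 rows 2.6510757525554847 q6 tgt for phi -31
```

Request:
step_arm --increments '[{"dx": 0.0,"dy": 0.0,"dz": -0.05,"yaw": 0,"claw": 1},{"dx": 0.0,"dy": 0.0,"dz": -0.1,"yaw": 0,"claw": 1},{"dx": 0.0,"dy": 0.0,"dz": -0.137,"yaw": 0,"claw": 1},{"dx": 0.0,"dy": 0.0,"dz": -0.137,"yaw": 0,"claw": 1}]'

```text
t: 6.55
ee_pos: [433.3, -134.7, 170.3]
orientation: [0.006, 0.619, 0.785, 0.001]
contact_force: [0.5, -0.3, 1.0]
width: 12.4
```

```bash
python3 go.py 630 -36 165 190.5
```

```text
t 6.5 now [ 433.3 -134.7  170.3] phi 103.5 tilt 0.74 width 12.4 F [ 0.5 -0.3  1. ] q6 -42
d[m] [0.0501 0.2143 0.0069] yaw -87.0 alt 93.0 rows 10.12578314395631 q6 tgt for phi -104
```

Request:
step_arm --increments '[{"dx": 0.05,"dy": 0.214,"dz": 0.0,"yaw": -8.5,"claw": 1},{"dx": 0.05,"dy": 0.214,"dz": 0.0,"yaw": -17,"claw": 1},{"dx": 0.05,"dy": 0.214,"dz": 0.0,"yaw": -25.5,"claw": 1},{"dx": 0.05,"dy": 0.214,"dz": 0.0,"yaw": -34,"claw": 1},{"dx": 0.05,"dy": 0.214,"dz": 0.0,"yaw": -42.5,"claw": 1},{"dx": 0.05,"dy": 0.214,"dz": 0.0,"yaw": -51,"claw": 1},{"dx": 0.05,"dy": 0.214,"dz": 0.0,"yaw": -59.5,"claw": 1},{"dx": 0.05,"dy": 0.214,"dz": 0.0,"yaw": -68,"claw": 1}]'

```text
t: 7.35
ee_pos: [624.4, -33.4, 161.7]
orientation: [-0.002, 0.071, 0.997, 0.0]
contact_force: [-0.4, -1.6, -0.4]
width: 12.5
```

Request:
step_arm --increments '[{"dx": 0.0,"dy": 0.0,"dz": 0.0,"yaw": -8.5,"claw": 1},{"dx": 0.0,"dy": 0.0,"dz": 0.0,"yaw": -17,"claw": 1},{"dx": 0.0,"dy": 0.0,"dz": 0.0,"yaw": -19,"claw": 1},{"dx": 0.0,"dy": 0.0,"dz": 0.0,"yaw": -19,"claw": 1}]'

```text
t: 7.75
ee_pos: [624.3, -33.7, 162.2]
orientation: [-0.002, -0.091, 0.996, 0.0]
contact_force: [0.8, -0.1, -0.7]
width: 12.6
```

```bash
python3 go.py 630 -36 145 190.5
python3 - <<'E'
from meas import *
import pickle
s=cams.snapshot("top");c=cams.snapshot("scene"); pickle.dump((s,c),open("hov1.pkl","wb"))
o=observe(); e=o["ee_pos"]; print(e)
a=cv2.resize(s["image"][110:260,180:380],None,fx=2,fy=2); b=cv2.resize(c["image"][140:290,200:400],None,fx=2,fy=2)
cv2.imwrite("pics/h1.png",np.hstack([a,b])[:,:,::-1])
r,t=fitcap([s,c],'red',e[:2],zb=e[2]-27.4,yaw=np.radians(10.5))
for q in r: print(q)
print(t)
E
```

```text
t 7.8 now [624.3 -33.7 162.2] phi -169.5 tilt 0.20 width 12.6 F [ 0.8 -0.1 -0.7] q6 -112
d[m] [-0.0053 -0.0033  0.0171] yaw -0.0 alt 180.0 rows 0.36484218790383693 q6 tgt for phi -104
[624.64948897 -33.80081751 162.82401315]
([622.2, -38.3], np.float64(28.6), np.float64(1.416))
([611.5, -39.5], np.float64(31.8), np.float64(0.676))
([626.2, -41.8], np.float64(34.1), np.float64(0.525))
[(np.float64(31.514164790230044), [691.9, -112.4], 49, np.float64(1.7))]
```

```bash
cat > ov.py <<'E'
from meas import *
def ell(s,x,y,r,z): return proj(s,np.c_[C*r+[x,y],np.full(48,z)])
def overlay(s,items,box,f,fn):
    x0,y0,x1,y1=box
    im=cv2.resize(s["image"][y0:y1,x0:x1],None,fx=f,fy=f,interpolation=cv2.INTER_NEAREST)
    for it,colr in items:
        q=np.round(((it-[x0,y0]+.5)*f-.5)*16).astype(np.int32)
        cv2.polylines(im,[q],True,colr,1,shift=4)
    cv2.imwrite(fn,im[:,:,::-1])
E
python3 - <<'E'
from ov import *
import pickle
s,c=pickle.load(open("hov1.pkl","rb"))
e=[624.5,-33.7,162.5]; zb=e[2]-27.4
it=[(ell(c,e[0],e[1],31,zb),(0,255,0)),(ell(c,e[0],e[1],31,zb+21),(0,255,0)),(ell(c,631.9,-34.2,40,56),(0,255,255)),(ell(c,631.9,-34.2,15,88),(0,255,255)),(ell(c,631.9,-34.2,40,12),(0,255,255))]
overlay(c,it,(250,180,330,260),7.4,"pics/h2.png")
E
cat > edge.py <<'E'
from ov import *
from scipy.ndimage import map_coordinates
def gradmag(s):
    im=s["image"].astype(float); U=3
    im=cv2.GaussianBlur(im,(0,0),0.8)
    gx=cv2.Sobel(im,cv2.CV_64F,1,0,ksize=3);gy=cv2.Sobel(im,cv2.CV_64F,0,1,ksize=3)
    return gx,gy
def sil(s,x,y,r,z0,z1,n=180):
    # silhouette points (convex hull) with outward normals
    a=np.linspace(0,2*np.pi,n,endpoint=False); P=np.vstack([np.c_[np.cos(a)*r+x,np.sin(a)*r+y,np.full(n,z)] for z in(z0,z1)])
    h=cv2.convexHull(proj(s,P).astype(np.float32)).reshape(-1,2).astype(float)
    # resample
    h=np.vstack([h,h[:1]]); d=np.r_[0,np.cumsum(np.hypot(*np.diff(h,axis=0).T))]
    t=np.linspace(0,d[-1],200,endpoint=False); q=np.c_[np.interp(t,d,h[:,0]),np.interp(t,d,h[:,1])]
    c=q.mean(0); tn=np.roll(q,-1,0)-np.roll(q,1,0); nrm=np.c_[tn[:,1],-tn[:,0]]; nrm/=np.linalg.norm(nrm,axis=1)[:,None]
    nrm*=np.sign(((q-c)*nrm).sum(1))[:,None]
    return q,nrm
def fitsil(s,g,r,z0,z1,sel,rng=8,step=.5,curves=None):
    gx,gy=gradmag(s); best=[]
    for dx in np.arange(-rng,rng+.1,step):
        for dy in np.arange(-rng,rng+.1,step):
            v=0
            for (rr,a,b,se) in (curves or [(r,z0,z1,sel)]):
                q,n=sil(s,g[0]+dx,g[1]+dy,rr,a,b); m=se(n); q=q[m];n=n[m]
                G=sum(np.abs(map_coordinates(gx[...,k],[q[:,1],q[:,0]],order=1)*n[:,0]+map_coordinates(gy[...,k],[q[:,1],q[:,0]],order=1)*n[:,1]) for k in range(3))
                v+=np.minimum(G,400).mean()
            best.append((v,g[0]+dx,g[1]+dy))
    best=np.array(best); k=best[:,0].argmax(); top=best[best[:,0]>best[k,0]*.985]
    return np.round(best[k],1),np.round(top[:,1:].mean(0),1),np.round(top[:,1:].std(0),1)
E
python3 - <<'E'
from edge import *
import pickle
s,c=pickle.load(open("hov1.pkl","rb")); s0,c0=pickle.load(open("first.pkl","rb"))
low=lambda n:n[:,1]>-0.2
print("cap hand scene",fitsil(c,(624.5,-33.7),31,135.1,156.1,low))
for col,g in dict(red=(631.9,-34.2),purple=(642.5,56.5),blue=(619.7,-131.7),yellow=(605.5,-225.3)).items():
    print(col,"scene",fitsil(c0,g,40,12,56,low), "sh",fitsil(c0,g,40,56,56,low))
    print(col,"both",fitsil(c0,g,0,0,0,None,curves=[(40,12,56,low),(40,56,56,low),(15,88,88,lambda n:n[:,1]>-2)]))
    print(col,"top",fitsil(s0,g,0,0,0,None,curves=[(40,12,56,lambda n:n[:,1]<5),(40,56,56,lambda n:n[:,1]<2)]))
for col,g in dict(red=(428.8,-132.5)).items():
    print("cap",fitsil(s0,g,31,0,21,lambda n:n[:,1]>-2),fitsil(c0,g,31,0,21,low))
E
```

```text
cap hand scene (array([363.5, 623. , -33.2]), array([622.7, -33.3]), array([1.2, 0.9]))
red scene (array([357.2, 628.9, -28.7]), array([628.6, -28.3]), array([0.5, 0.7])) sh (array([400. , 634.4, -41.7]), array([631.9, -36.4]), array([2.4, 4.4]))
red both (array([1010.8,  633.4,  -40.2]), array([633.5, -40.2]), array([0.8, 0.7]))
red top (array([544.9, 632.9, -35.2]), array([632.9, -35.7]), array([0.7, 0.9]))
purple scene (array([319. , 639.5,  64.5]), array([639.3,  64.1]), array([0.5, 0.4])) sh (array([353.7, 646. ,  48.5]), array([643. ,  54.2]), array([2. , 4.5]))
purple both (array([885.6, 645. ,  48.5]), array([644.7,  50.2]), array([0.9, 2.2]))
purple top (array([607.2, 646. ,  54.5]), array([645.8,  54.5]), array([0.6, 0.6]))
blue scene (array([ 352.6,  616.7, -126.7]), array([ 616.4, -126.5]), array([0.5, 0.5])) sh (array([ 399.6,  623.7, -139.7]), array([ 622.7, -138.9]), array([1. , 0.6]))
blue both (array([1031.5,  621.7, -134.2]), array([ 621.1, -135.4]), array([0.9, 1.5]))
blue top (array([ 586.2,  622.7, -134.7]), array([ 622.9, -134.7]), array([0.8, 0.9]))
yellow scene (array([ 385.9,  604. , -221.8]), array([ 603.2, -221.3]), array([1. , 0.7])) sh (array([ 400. ,  603. , -221.3]), array([ 603.9, -222.1]), array([1.6, 1.3]))
yellow both (array([1086.7,  605.5, -226.3]), array([ 604.3, -223.6]), array([1.5, 2.4]))
yellow top (array([ 729.9,  609. , -227.8]), array([ 608.8, -227.6]), array([0.7, 1. ]))
cap (array([ 397.9,  428.8, -134. ]), array([ 429.7, -133.4]), array([1.2, 0.9])) (array([ 400. ,  423.8, -130. ]), array([ 427.1, -130.7]), array([2. , 2.2]))
```

```bash
python3 go.py 632.5 -35 115 190.7
```

```text
t 7.8 now [624.6 -33.8 162.8] phi -169.5 tilt 0.14 width 12.7 F [-0.   0.4 -0.7] q6 -111
d[m] [-0.0076 -0.0026  0.0478] yaw -0.2 alt 179.8 rows 0.969578216642741 q6 tgt for phi -104
```

Request:
step_arm --increments '[{"dx": -0.0076,"dy": -0.0026,"dz": 0.02,"yaw": 0,"claw": 1},{"dx": -0.0076,"dy": -0.0026,"dz": 0.045,"yaw": 0,"claw": 1},{"dx": -0.0076,"dy": -0.0026,"dz": 0.045,"yaw": 0,"claw": 1},{"dx": -0.0076,"dy": -0.0026,"dz": 0.045,"yaw": 0,"claw": 1}]'

```text
t: 8.25
ee_pos: [632.6, -35.0, 118.4]
orientation: [-0.001, -0.091, 0.996, 0.0]
contact_force: [-0.2, -0.4, -0.8]
width: 12.8
```

```bash
python3 go.py 632.5 -35 104 190.7
```

```text
t 8.2 now [632.6 -35.  118.4] phi -169.5 tilt 0.14 width 12.8 F [-0.2 -0.4 -0.8] q6 -111
d[m] [ 0.     -0.      0.0144] yaw -0.2 alt 179.8 rows 0.2875567783184048 q6 tgt for phi -104
```

```bash
python3 - <<'E'
from ov import *
c=cams.snapshot("scene"); e=observe()["ee_pos"]; zb=e[2]-27.4
it=[(ell(c,e[0],e[1],31,zb),(0,255,0)),(ell(c,e[0],e[1],31,zb+21),(0,255,0)),(ell(c,632.5,-35,40,56),(0,255,255)),(ell(c,632.5,-35,40,12),(0,255,255))]
overlay(c,it,(260,190,330,260),8.4,"pics/h3.png")
E
```

Request:
step_arm --increments '[{"dx": 0.0,"dy": 0,"dz": 0.007,"yaw": 0,"claw": 1},{"dx": 0.0,"dy": 0,"dz": 0.014,"yaw": 0,"claw": 1},{"dx": 0.0,"dy": 0,"dz": 0.014,"yaw": 0,"claw": 1}]'

```text
t: 8.6
ee_pos: [632.6, -35.0, 104.4]
orientation: [-0.001, -0.092, 0.996, 0.0]
contact_force: [-0.4, -0.3, -1.0]
width: 12.4
```

Request:
step_arm --increments '[{"dx": 0.0,"dy": 0,"dz": 0.003,"yaw": 0,"claw": 1},{"dx": 0.0,"dy": 0,"dz": 0.003,"yaw": 0,"claw": 1},{"dx": 0.0,"dy": 0,"dz": 0.003,"yaw": 0,"claw": 1}]'

```text
t: 8.9
ee_pos: [633.5, -35.1, 102.3]
orientation: [0.0, -0.092, 0.996, -0.0]
contact_force: [1.3, -0.1, -0.7]
width: 12.5
```

Request:
step_arm --increments '[{"dx": 0.0,"dy": 0,"dz": 0.002,"yaw": 0,"claw": 1},{"dx": 0.0,"dy": 0,"dz": 0.002,"yaw": 0,"claw": 1},{"dx": 0.0,"dy": 0,"dz": 0.002,"yaw": 0,"claw": 1}]'

```text
t: 9.2
ee_pos: [633.6, -35.2, 100.5]
orientation: [0.0, -0.092, 0.996, -0.0]
contact_force: [0.6, -0.8, -0.5]
width: 13.1
```

Request:
step_arm --increments '[{"dx": 0.0,"dy": 0,"dz": 0.002,"yaw": 0,"claw": 1},{"dx": 0.0,"dy": 0,"dz": 0.002,"yaw": 0,"claw": 1},{"dx": 0.0,"dy": 0,"dz": 0.002,"yaw": 0,"claw": 1}]'

```text
t: 9.5
ee_pos: [633.7, -35.2, 98.8]
orientation: [0.0, -0.092, 0.996, -0.0]
contact_force: [-0.8, 0.1, 3.2]
width: 12.8
```

Request:
step_arm --increments '[{"dx": 0.0,"dy": 0,"dz": 0.004,"yaw": 0,"claw": 1},{"dx": 0.0,"dy": 0,"dz": 0.007,"yaw": 0,"claw": 1},{"dx": 0.0,"dy": 0,"dz": 0.007,"yaw": 0,"claw": 1}]'

```text
t: 9.8
ee_pos: [634.0, -35.2, 92.0]
orientation: [0.001, -0.092, 0.996, -0.0]
contact_force: [-1.9, -0.3, 7.8]
width: 13.2
```

```bash
python3 go.py 633.7 -35.2 89 190.7
```

```text
t 9.8 now [634.  -35.2  92. ] phi -169.5 tilt 0.07 width 13.2 F [-1.9 -0.3  7.8] q6 -111
d[m] [0.0003 0.0001 0.003 ] yaw -0.2 alt 179.8 rows 0.060413620569694 q6 tgt for phi -104
```

Request:
step_arm --increments '[{"dx": 0.0,"dy": 0,"dz": 0.003,"yaw": 0,"claw": 1},{"dx": 0.0,"dy": 0,"dz": 0.003,"yaw": 0,"claw": 1},{"dx": 0.0,"dy": 0,"dz": 0.003,"yaw": 0,"claw": 1}]'

```text
t: 10.1
ee_pos: [634.0, -35.2, 89.8]
orientation: [0.001, -0.092, 0.996, -0.0]
contact_force: [-2.0, 0.0, 8.4]
width: 13.0
```

Request:
step_arm --increments '[{"dx": 0.0,"dy": 0,"dz": 0.0015,"yaw": 0,"claw": 1},{"dx": 0.0,"dy": 0,"dz": 0.0015,"yaw": 0,"claw": 1},{"dx": 0.0,"dy": 0,"dz": 0.0015,"yaw": 0,"claw": 1}]'

```text
t: 10.4
ee_pos: [634.0, -35.2, 88.5]
orientation: [0.001, -0.092, 0.996, -0.0]
contact_force: [-2.7, 0.3, 10.2]
width: 12.8
```

Request:
step_arm --increments '[{"dx": 0.0,"dy": 0,"dz": 0.001,"yaw": 0,"claw": 1},{"dx": 0.0,"dy": 0,"dz": 0.001,"yaw": 0,"claw": 1}]'

```text
t: 10.6
ee_pos: [634.0, -35.2, 88.5]
orientation: [0.001, -0.092, 0.996, -0.0]
contact_force: [-5.7, 0.2, 14.3]
width: 12.6
```

Request:
step_arm --increments '[{"dx": 0.0,"dy": 0,"dz": 0,"yaw": 8,"claw": 1},{"dx": 0.0,"dy": 0,"dz": 0,"yaw": 16,"claw": 1},{"dx": 0.0,"dy": 0,"dz": 0,"yaw": 24,"claw": 1},{"dx": 0.0,"dy": 0,"dz": 0,"yaw": 32,"claw": 1},{"dx": 0.0,"dy": 0,"dz": 0,"yaw": 40,"claw": 1},{"dx": 0.0,"dy": 0,"dz": 0,"yaw": 48,"claw": 1},{"dx": 0.0,"dy": 0,"dz": 0,"yaw": 56,"claw": 1},{"dx": 0.0,"dy": 0,"dz": 0,"yaw": 62,"claw": 1}]'

```text
t: 11.4
ee_pos: [634.0, -34.9, 88.5]
orientation: [0.001, 0.436, 0.9, 0.0]
contact_force: [-3.8, 1.7, 13.8]
width: 12.9
```

```bash
python3 - <<'E'
from bench import observe
o=observe(); print(o["ee_pos"],o["ft_torque"],o["contact_force"],o["width"])
E
python3 go.py 633.7 -35.2 89 128.7
```

```text
[634.0480372  -34.85918796  88.45291633] [0.36085556 0.86927222 0.15930368] [-3.80093864  1.69531741 13.76627306] 12.866764482329918
t 11.4 now [634.  -34.9  88.5] phi 128.3 tilt 0.08 width 12.9 F [-3.8  1.7 13.8] q6 -49
d[m] [-0.0001 -0.0005 -0.0005] yaw -0.4 alt 179.6 rows 0.050394241131903314 q6 tgt for phi -42
```

Request:
step_arm --increments '[{"dx": 0.0,"dy": 0,"dz": -0.003,"yaw": 0,"claw": 1},{"dx": 0.0,"dy": 0,"dz": -0.006,"yaw": 0,"claw": 1},{"dx": 0.0,"dy": 0,"dz": -0.0065,"yaw": 0,"claw": 1},{"dx": 0.0,"dy": 0,"dz": -0.0065,"yaw": 0,"claw": 1}]'

```text
t: 11.8
ee_pos: [634.1, -34.8, 93.4]
orientation: [0.001, 0.434, 0.901, 0.001]
contact_force: [-2.3, 0.5, 7.7]
width: 12.8
```

Request:
step_arm --increments '[{"dx": 0.0,"dy": 0,"dz": 0,"yaw": 0,"claw": 0.0},{"dx": 0.0,"dy": 0,"dz": 0,"yaw": 0,"claw": 0.0},{"dx": 0.0,"dy": 0,"dz": 0,"yaw": 0,"claw": 0.0},{"dx": 0.0,"dy": 0,"dz": -0.03,"yaw": 0,"claw": 0.0},{"dx": 0.0,"dy": 0,"dz": -0.07,"yaw": 0,"claw": 0.0},{"dx": 0.0,"dy": 0,"dz": -0.1,"yaw": 0,"claw": 0.0}]'

```text
t: 12.4
ee_pos: [633.7, -35.3, 193.6]
orientation: [0.0, 0.434, 0.901, 0.0]
contact_force: [1.1, -0.2, 0.4]
width: 42.5
```

```bash
python3 - <<'E'
from ov import *
c=cams.snapshot("scene"); s=cams.snapshot("top")
it=[(ell(c,634,-35,31,67),(0,255,0)),(ell(c,634,-35,31,88),(0,255,0)),(fin(634,-35,np.radians(128.7),115,115) and 0,0)] if 0 else [(ell(c,634,-35,31,67),(0,255,0)),(ell(c,634,-35,31,88),(0,255,0)),(proj(c,fin(634,-35,np.radians(128.7),115,115)[[0,1,3,2]]),(0,255,0))]
overlay(c,it,(170,160,340,290),4.6,"pics/r1.png")
cv2.imwrite("pics/r1t.png",s["image"][:,:,::-1])
E
python3 go.py 434.3 -243 150 192; python3 - <<'E'
from h import *
import pickle
s,c=pickle.load(open("first.pkl","rb"))
for n in "flange_disc valve_body oil_bottle cup tape_roll carton".split():
    for q in(s,c):
        r=spot_in(q,n) if 0 else None
print(unproj(s,[[323.5,249]],20)[0], unproj(s,[[195,255]],40)[0], unproj(s,[[182,198]],60)[0])
E
```

```text
t 12.5 now [637.1 -35.8 198.3] phi 128.5 tilt 0.64 width 42.5 F [ 0.7 -0.7  1.1] q6 -49
d[m] [-0.0354 -0.288   0.0465] yaw -63.5 alt 116.5 rows 7.3908422030503145 q6 tgt for phi -131
[ 334.91806861 -251.43549062   20.        ] [322.17737563 146.20738803  40.        ] [495.92387468 184.08464344  60.        ]
```

Request:
step_arm --increments '[{"dx": -0.035,"dy": -0.288,"dz": 0.0,"yaw": -8.5,"claw": -1},{"dx": -0.035,"dy": -0.288,"dz": 0.0,"yaw": -17,"claw": -1},{"dx": -0.035,"dy": -0.288,"dz": 0.0,"yaw": -25.5,"claw": -1},{"dx": -0.035,"dy": -0.288,"dz": 0.0,"yaw": -34,"claw": -1},{"dx": -0.035,"dy": -0.288,"dz": 0.0,"yaw": -42.5,"claw": -1},{"dx": -0.035,"dy": -0.288,"dz": 0.0,"yaw": -51,"claw": -1},{"dx": -0.035,"dy": -0.288,"dz": 0.0,"yaw": -59.5,"claw": -1},{"dx": -0.035,"dy": -0.288,"dz": 0.08,"yaw": -63.5,"claw": -1}]'

```text
t: 13.3
ee_pos: [433.3, -247.5, 147.6]
orientation: [0.005, -0.105, 0.994, -0.006]
contact_force: [1.5, -0.5, -0.9]
width: 85.2
```

```bash
python3 go.py 434.3 -243 75 192
```

```text
t 13.3 now [ 433.3 -247.5  147.6] phi -167.9 tilt 0.91 width 85.2 F [ 1.5 -0.5 -0.9] q6 -142
d[m] [-0.0012  0.0051  0.0726] yaw 0.1 alt -179.9 rows 1.455399606260048 q6 tgt for phi -131
```

Request:
step_arm --increments '[{"dx": -0.001,"dy": 0.004,"dz": 0.03,"yaw": 0,"claw": -1},{"dx": -0.001,"dy": 0.004,"dz": 0.06,"yaw": 0,"claw": -1},{"dx": -0.001,"dy": 0.004,"dz": 0.06,"yaw": 0,"claw": -1},{"dx": -0.001,"dy": 0.004,"dz": 0.06,"yaw": 0,"claw": -1}]'

```text
t: 13.7
ee_pos: [429.3, -237.2, 81.5]
orientation: [-0.001, -0.105, 0.995, 0.001]
contact_force: [1.2, -0.9, -0.2]
width: 85.6
```

```bash
python3 go.py 434.3 -243 24 192
```

```text
t 13.7 now [ 429.3 -237.2   81.5] phi -168.0 tilt 0.15 width 85.6 F [ 1.2 -0.9 -0.2] q6 -141
d[m] [-0.0038 -0.0068  0.0575] yaw 0.0 alt -180.0 rows 1.160421621008486 q6 tgt for phi -131
```

Request:
step_arm --increments '[{"dx": -0.004,"dy": -0.007,"dz": 0.03,"yaw": 0,"claw": -1},{"dx": -0.004,"dy": -0.007,"dz": 0.057,"yaw": 0,"claw": -1},{"dx": -0.004,"dy": -0.007,"dz": 0.057,"yaw": 0,"claw": -1},{"dx": -0.004,"dy": -0.007,"dz": 0.057,"yaw": 0,"claw": -1},{"dx": -0.004,"dy": -0.007,"dz": 0.057,"yaw": 0,"claw": 1},{"dx": -0.004,"dy": -0.007,"dz": 0.057,"yaw": 0,"claw": 1},{"dx": -0.004,"dy": -0.007,"dz": 0.057,"yaw": 0,"claw": 1},{"dx": -0.004,"dy": -0.007,"dz": 0.057,"yaw": 0,"claw": 1}]' --newtons 20

```text
t: 14.5
ee_pos: [436.4, -244.4, 26.8]
orientation: [0.001, -0.105, 0.995, -0.001]
contact_force: [-0.1, 1.4, 7.8]
width: 45.7
```

Request:
step_arm --increments '[{"dx": 0,"dy": 0,"dz": 0,"yaw": 0,"claw": 1},{"dx": 0,"dy": 0,"dz": 0,"yaw": 0,"claw": 1}]'

```text
t: 14.7
ee_pos: [436.3, -244.4, 26.8]
orientation: [0.001, -0.105, 0.995, -0.001]
contact_force: [-1.1, 0.8, 5.8]
width: 45.7
```

Request:
step_arm --increments '[{"dx": 0.0,"dy": 0.0,"dz": -0.005,"yaw": 0,"claw": -0.5},{"dx": 0.0,"dy": 0.0,"dz": -0.005,"yaw": 0,"claw": -0.5},{"dx": 0.0,"dy": 0.0,"dz": -0.005,"yaw": 0,"claw": -0.5},{"dx": 0.0,"dy": 0.0,"dz": -0.005,"yaw": 8.5,"claw": -0.5},{"dx": 0.0,"dy": 0.0,"dz": -0.005,"yaw": 17,"claw": -0.5},{"dx": 0.0,"dy": 0.0,"dz": -0.005,"yaw": 25.5,"claw": -0.5},{"dx": 0.0,"dy": 0.0,"dz": -0.005,"yaw": 34,"claw": -0.5},{"dx": 0.0,"dy": 0.0,"dz": -0.005,"yaw": 42.5,"claw": -0.5}]'

```text
t: 15.5
ee_pos: [435.1, -243.6, 30.0]
orientation: [-0.0, 0.266, 0.964, 0.0]
contact_force: [-0.1, -0.1, 0.4]
width: 63.7
```

Request:
step_arm --increments '[{"dx": 0.0,"dy": 0.0,"dz": 0,"yaw": 8.5,"claw": -0.5},{"dx": 0.0,"dy": 0.0,"dz": 0,"yaw": 17,"claw": -0.5},{"dx": 0.0,"dy": 0.0,"dz": 0,"yaw": 25.5,"claw": -0.5},{"dx": 0.0,"dy": 0.0,"dz": 0,"yaw": 34,"claw": -0.5},{"dx": 0.0,"dy": 0.0,"dz": 0,"yaw": 42.5,"claw": -0.5},{"dx": 0.0,"dy": 0.0,"dz": 0,"yaw": 47.5,"claw": -0.5},{"dx": 0.0,"dy": 0.0,"dz": 0,"yaw": 47.5,"claw": -0.5}]'

```text
t: 16.2
ee_pos: [435.1, -243.6, 30.0]
orientation: [-0.0, 0.629, 0.777, -0.0]
contact_force: [-0.2, -0.2, 0.6]
width: 64.1
```

```bash
python3 go.py 435.5 -244.4 27 102
```

```text
t 16.2 now [ 435.1 -243.6   30. ] phi 102.0 tilt 0.04 width 64.1 F [-0.2 -0.2  0.6] q6 -51
d[m] [-0.0009  0.0002  0.003 ] yaw 0.0 alt -180.0 rows 0.0622052072641607 q6 tgt for phi -41
```

Request:
step_arm --increments '[{"dx": -0.0009,"dy": 0.0,"dz": 0.003,"yaw": 0,"claw": -0.5},{"dx": -0.0009,"dy": 0.0,"dz": 0.003,"yaw": 0,"claw": 1},{"dx": -0.0009,"dy": 0.0,"dz": 0.003,"yaw": 0,"claw": 1},{"dx": -0.0009,"dy": 0.0,"dz": 0.003,"yaw": 0,"claw": 1},{"dx": -0.0009,"dy": 0.0,"dz": 0.003,"yaw": 0,"claw": 1},{"dx": -0.0009,"dy": 0.0,"dz": 0.003,"yaw": 0,"claw": 1},{"dx": -0.0009,"dy": 0.0,"dz": 0.003,"yaw": 0,"claw": 1}]' --newtons 60

```text
t: 16.9
ee_pos: [435.7, -244.8, 27.4]
orientation: [0.0, 0.629, 0.777, -0.0]
contact_force: [-0.4, -0.2, 0.8]
width: 12.6
```

Request:
step_arm --increments '[{"dx": 0.0,"dy": 0.0,"dz": -0.05,"yaw": 0,"claw": 1},{"dx": 0.0,"dy": 0.0,"dz": -0.1,"yaw": 0,"claw": 1},{"dx": 0.0,"dy": 0.0,"dz": -0.13,"yaw": 0,"claw": 1},{"dx": 0.0,"dy": 0.0,"dz": -0.13,"yaw": 0,"claw": 1}]'

```text
t: 17.3
ee_pos: [438.8, -247.2, 162.8]
orientation: [0.006, 0.629, 0.777, -0.0]
contact_force: [-0.3, 0.0, 0.0]
width: 12.5
```

```bash
python3 go.py 622.6 -133.2 125 156.9
```

```text
t 17.3 now [ 438.8 -247.2  162.8] phi 102.0 tilt 0.66 width 12.5 F [-0.3  0.   0. ] q6 -51
d[m] [0.0735 0.2032 0.0386] yaw -54.9 alt 125.1 rows 6.3885352072265915 q6 tgt for phi -79
```

Request:
step_arm --increments '[{"dx": 0.073,"dy": 0.203,"dz": 0.0,"yaw": -8.5,"claw": 1},{"dx": 0.073,"dy": 0.203,"dz": 0.0,"yaw": -17,"claw": 1},{"dx": 0.073,"dy": 0.203,"dz": 0.0,"yaw": -25.5,"claw": 1},{"dx": 0.073,"dy": 0.203,"dz": 0.0,"yaw": -34,"claw": 1},{"dx": 0.073,"dy": 0.203,"dz": 0.0,"yaw": -42.5,"claw": 1},{"dx": 0.073,"dy": 0.203,"dz": 0.0,"yaw": -51,"claw": 1},{"dx": 0.073,"dy": 0.203,"dz": 0.0,"yaw": -54.9,"claw": 1},{"dx": 0.073,"dy": 0.203,"dz": 0.0,"yaw": -54.9,"claw": 1}]'

```text
t: 18.1
ee_pos: [617.8, -130.2, 154.8]
orientation: [-0.002, 0.2, 0.98, 0.0]
contact_force: [-0.2, 0.0, -1.3]
width: 12.5
```

Request:
step_arm --increments '[{"dx": 0,"dy": 0,"dz": 0.03,"yaw": 0,"claw": 1},{"dx": 0,"dy": 0,"dz": 0.03,"yaw": 0,"claw": 1},{"dx": 0,"dy": 0,"dz": 0.03,"yaw": 0,"claw": 1}]'

```text
t: 18.4
ee_pos: [617.4, -130.6, 125.6]
orientation: [-0.002, 0.201, 0.98, 0.0]
contact_force: [-0.1, -0.2, -0.5]
width: 12.7
```

```bash
python3 go.py 622.6 -133.2 104.5 156.9;  python3 - <<'E'
from ov import *
c=cams.snapshot("scene"); e=observe()["ee_pos"]; zb=e[2]-27.4; X,Y=622.6,-133.2
it=[(ell(c,e[0],e[1],31,zb),(0,255,0)),(ell(c,e[0],e[1],31,zb+21),(0,255,0)),(ell(c,X,Y,40,56),(0,255,255)),(ell(c,X,Y,40,12),(0,255,255)),(ell(c,X,Y,15,88),(0,255,255)),(ell(c,634,-35,40,56),(255,255,255)),(ell(c,634,-35,40,12),(255,255,255))]
overlay(c,it,(230,200,330,300),6,"pics/h4.png")
E
```

```text
t 18.4 now [ 617.4 -130.6  125.6] phi 156.8 tilt 0.24 width 12.7 F [-0.1 -0.2 -0.5] q6 -87
d[m] [-0.0059 -0.0003  0.0211] yaw -0.1 alt 179.9 rows 0.43784165810590986 q6 tgt for phi -79
```

Request:
step_arm --increments '[{"dx": -0.0059,"dy": 0,"dz": 0.005,"yaw": 0,"claw": 1},{"dx": -0.0059,"dy": 0,"dz": 0.015,"yaw": 0,"claw": 1},{"dx": -0.0059,"dy": 0,"dz": 0.021,"yaw": 0,"claw": 1},{"dx": -0.0059,"dy": 0,"dz": 0.021,"yaw": 0,"claw": 1}]'

```text
t: 18.85
ee_pos: [624.8, -133.6, 106.4]
orientation: [0.0, 0.2, 0.98, -0.0]
contact_force: [-0.9, -0.1, -1.1]
width: 12.9
```

Request:
step_arm --increments '[{"dx": 0,"dy": 0,"dz": 0.002,"yaw": 0,"claw": 1},{"dx": 0,"dy": 0,"dz": 0.004,"yaw": 0,"claw": 1},{"dx": 0,"dy": 0,"dz": 0.004,"yaw": 0,"claw": 1}]'

```text
t: 19.15
ee_pos: [624.0, -133.1, 103.1]
orientation: [-0.001, 0.2, 0.98, 0.0]
contact_force: [-2.4, 0.9, 5.4]
width: 12.8
```

Request:
step_arm --increments '[{"dx": 0.0015,"dy": 0,"dz": -0.001,"yaw": 0,"claw": 1},{"dx": 0.0015,"dy": 0,"dz": -0.001,"yaw": 0,"claw": 1},{"dx": 0.0015,"dy": 0,"dz": 0.0005,"yaw": 0,"claw": 1},{"dx": 0.0015,"dy": 0,"dz": 0.0005,"yaw": 0,"claw": 1}]'

```text
t: 19.55
ee_pos: [623.0, -132.6, 102.7]
orientation: [-0.0, 0.2, 0.98, 0.0]
contact_force: [-1.5, -0.4, 5.9]
width: 12.6
```

Request:
step_arm --increments '[{"dx": 0,"dy": 0,"dz": 0.0015,"yaw": 0,"claw": 1},{"dx": 0,"dy": 0,"dz": 0.0015,"yaw": 0,"claw": 1}]'

```text
t: 19.75
ee_pos: [623.2, -132.7, 102.4]
orientation: [0.0, 0.2, 0.98, -0.0]
contact_force: [-2.5, 1.1, 11.0]
width: 12.6
```

```bash
python3 - <<'E'
from bench import observe
o=observe(); print(o["ee_pos"],o["ft_torque"],o["contact_force"])
from ov import *
c=cams.snapshot("scene"); e=observe()["ee_pos"]; zb=e[2]-27.4
it=[(ell(c,e[0],e[1],31,zb),(0,255,0))]
overlay(c,[],(230,200,330,300),6,"pics/h5.png")
E
```

```text
[ 623.19409535 -132.692021    102.38751782] [0.28803916 0.89657543 0.01115858] [-2.45118873  1.11571774 10.99467384]
```

Request:
step_arm --increments '[{"dx": 0.001,"dy": 0,"dz": -0.001,"yaw": 0,"claw": 1},{"dx": 0.002,"dy": 0,"dz": -0.001,"yaw": 0,"claw": 1},{"dx": 0.002,"dy": 0,"dz": -0.001,"yaw": 0,"claw": 1},{"dx": 0.002,"dy": 0,"dz": 0.0,"yaw": 0,"claw": 1},{"dx": 0.002,"dy": 0,"dz": 0.0,"yaw": 0,"claw": 1}]'

```text
t: 20.3
ee_pos: [621.2, -131.9, 100.3]
orientation: [0.0, 0.2, 0.98, 0.0]
contact_force: [0.5, -0.4, 0.6]
width: 12.7
```

```bash
cat > ft.py <<'E'
from bench import observe
import numpy as np
o=observe(); F=o["contact_force"];M=o["ft_torque"]; rz=-.22
rx=(rz*F[0]-M[1])/F[2]; ry=(M[0]+rz*F[1])/F[2]
print("t %.1f"%o["t"],np.round(o["ee_pos"],1),"F",np.round(F,1),"M",np.round(M,2),"contact r mm",round(rx*1e3),round(ry*1e3),"w %.1f"%o["width"])
E
python3 ft.py
```

```text
t 20.3 [ 621.2 -131.9  100.3] F [ 0.5 -0.4  0.6] M [-0.05 -0.24 -0.02] contact r mm 232 43 w 12.7
```

Request:
step_arm --increments '[{"dx": 0,"dy": 0,"dz": 0.004,"yaw": 0,"claw": 1},{"dx": 0,"dy": 0,"dz": 0.008,"yaw": 0,"claw": 1},{"dx": 0,"dy": 0,"dz": 0.01,"yaw": 0,"claw": 1},{"dx": 0,"dy": 0,"dz": 0.01,"yaw": 0,"claw": 1}]'

```text
t: 20.7
ee_pos: [621.3, -132.0, 90.8]
orientation: [0.0, 0.2, 0.98, -0.0]
contact_force: [-1.7, 0.8, 9.2]
width: 12.8
```

```bash
python3 ft.py
```

```text
t 20.7 [ 621.3 -132.    90.8] F [-1.7  0.8  9.2] M [0.11 0.43 0.03] contact r mm -7 -6 w 12.8
```

Request:
step_arm --increments '[{"dx": 0,"dy": 0,"dz": 0.002,"yaw": 0,"claw": 1},{"dx": 0,"dy": 0,"dz": 0.0035,"yaw": 0,"claw": 1},{"dx": 0,"dy": 0,"dz": 0.0035,"yaw": 0,"claw": 1}]'

```text
t: 21.0
ee_pos: [621.3, -132.0, 88.5]
orientation: [0.0, 0.2, 0.98, -0.0]
contact_force: [-3.6, 1.0, 11.5]
width: 12.8
```

```bash
python3 ft.py
```

```text
t 21.0 [ 621.3 -132.    88.5] F [-3.6  1.  11.5] M [ 0.16  0.7  -0.02] contact r mm 8 -6 w 12.8
```

At the stop depth (88.5, as with red). Turn.

Request:
step_arm --increments '[{"dx": 0.0,"dy": 0,"dz": 0.0005,"yaw": 8,"claw": 1},{"dx": 0.0,"dy": 0,"dz": 0.0005,"yaw": 16,"claw": 1},{"dx": 0.0,"dy": 0,"dz": 0.0005,"yaw": 24,"claw": 1},{"dx": 0.0,"dy": 0,"dz": 0.0005,"yaw": 32,"claw": 1},{"dx": 0.0,"dy": 0,"dz": 0.0005,"yaw": 40,"claw": 1},{"dx": 0.0,"dy": 0,"dz": 0.0005,"yaw": 48,"claw": 1},{"dx": 0.0,"dy": 0,"dz": 0.0005,"yaw": 56,"claw": 1},{"dx": 0.0,"dy": 0,"dz": 0.0005,"yaw": 62,"claw": 1}]'

```text
t: 21.8
ee_pos: [622.4, -132.8, 88.5]
orientation: [0.002, 0.678, 0.735, 0.0]
contact_force: [-3.6, -1.1, 12.5]
width: 12.8
```

Request:
step_arm --increments '[{"dx": 0.0,"dy": 0,"dz": 0.0,"yaw": 0,"claw": 1},{"dx": 0.0,"dy": 0,"dz": -0.003,"yaw": 0,"claw": 1},{"dx": 0.0,"dy": 0,"dz": -0.006,"yaw": 0,"claw": 1},{"dx": 0.0,"dy": 0,"dz": -0.0065,"yaw": 0,"claw": 1},{"dx": 0.0,"dy": 0,"dz": -0.0065,"yaw": 0,"claw": 1}]'

```text
t: 22.3
ee_pos: [622.2, -132.7, 94.0]
orientation: [0.001, 0.676, 0.737, 0.0]
contact_force: [0.1, -0.5, 6.1]
width: 13.0
```

```bash
python3 ft.py; python3 go.py 621.3 -132 200 94.8
```

```text
t 22.3 [ 622.2 -132.7   94. ] F [ 0.1 -0.5  6.1] M [-0.03  0.14  0.07] contact r mm -27 13 w 13.0
t 22.3 now [ 622.2 -132.7   94. ] phi 94.9 tilt 0.17 width 13.0 F [ 0.1 -0.5  6.1] q6 -25
d[m] [ 0.0006 -0.0006 -0.106 ] yaw 0.1 alt -179.9 rows 2.1201926096486976 q6 tgt for phi -17
```

Request:
step_arm --increments '[{"dx": 0.0,"dy": 0,"dz": 0,"yaw": 0,"claw": 0.0},{"dx": 0.0,"dy": 0,"dz": 0,"yaw": 0,"claw": 0.0},{"dx": 0.0,"dy": 0,"dz": 0,"yaw": 0,"claw": 0.0},{"dx": 0.0,"dy": 0,"dz": -0.03,"yaw": 0,"claw": 0.0},{"dx": 0.0,"dy": 0,"dz": -0.07,"yaw": 0,"claw": 0.0},{"dx": 0.0,"dy": 0,"dz": -0.1,"yaw": 0,"claw": 0.0}]'

```text
t: 22.9
ee_pos: [621.2, -131.9, 193.9]
orientation: [0.0, 0.676, 0.737, 0.0]
contact_force: [0.7, -1.2, 0.0]
width: 42.7
```

```bash
python3 - <<'E'
from ov import *
import pickle
c=cams.snapshot("scene"); s=cams.snapshot("top"); pickle.dump((s,c),open("b.pkl","wb"))
it=[]
for (x,y,a) in((634,-35,128.7),(622,-132.5,94.9)):
    it+=[(ell(c,x,y,31,67),(0,255,0)),(ell(c,x,y,31,88),(0,255,0)),(proj(c,fin(x,y,np.radians(a),115,115)[[0,1,3,2]]),(0,255,0))]
overlay(c,it,(170,160,340,290),4.6,"pics/r2.png")
cv2.imwrite("pics/r2t.png",s["image"][:,:,::-1])
for col,g in dict(purple=(431,112),yellow=(438.5,-8)).items():
    for q in (s,c):
        try: print(col,fitcap([q],col,g))
        except Exception as ex: print(col,ex)
E
python3 go.py 438.5 -7.5 150 146
```

```text
purple ([([430.4, 112.0], np.float64(151.5), np.float64(0.172)), ([430.4, 112.0], np.float64(151.5), np.float64(0.172))], [(np.float64(145.62843928316897), [431.5, 111.8], 423, np.float64(5.7))])
purple ([([424.3, 114.1], np.float64(162.0), np.float64(0.602)), ([424.3, 114.1], np.float64(162.0), np.float64(0.602))], [(np.float64(146.66341939692816), [431.8, 111.5], 151, np.float64(4.8))])
yellow unsupported operand type(s) for +: 'NoneType' and 'float'
yellow ([([437.2, -6.4], np.float64(52.2), np.float64(0.041)), ([437.2, -6.4], np.float64(52.2), np.float64(0.041))], [(np.float64(61.315939691359105), [434.2, -10.6], 27, np.float64(1.7))])
t 23.0 now [ 624.5 -133.   198.6] phi 94.9 tilt 0.61 width 42.5 F [ 1.  -0.4  0.6] q6 -25
d[m] [ 0.1412 -0.175   0.0463] yaw -51.1 alt 128.9 rows 5.946324449766784 q6 tgt for phi -57
```

```bash
python3 go.py 438.6 -7.6 120 147
```

```text
t 23.0 now [ 624.5 -133.   198.6] phi 94.9 tilt 0.61 width 42.5 F [ 1.  -0.4  0.6] q6 -25
d[m] [ 0.1412 -0.1752  0.0763] yaw -52.1 alt 127.9 rows 6.062738885156772 q6 tgt for phi -58
```

Request:
step_arm --increments '[{"dx": 0.141,"dy": -0.175,"dz": 0.0,"yaw": -8.5,"claw": -1},{"dx": 0.141,"dy": -0.175,"dz": 0.0,"yaw": -17,"claw": -1},{"dx": 0.141,"dy": -0.175,"dz": 0.0,"yaw": -25.5,"claw": -1},{"dx": 0.141,"dy": -0.175,"dz": 0.0,"yaw": -34,"claw": -1},{"dx": 0.141,"dy": -0.175,"dz": 0.03,"yaw": -42.5,"claw": -1},{"dx": 0.141,"dy": -0.175,"dz": 0.08,"yaw": -51,"claw": -1},{"dx": 0.141,"dy": -0.175,"dz": 0.12,"yaw": -52.1,"claw": -1},{"dx": 0.141,"dy": -0.175,"dz": 0.12,"yaw": -52.1,"claw": -1}]'

```text
t: 23.8
ee_pos: [427.6, -4.7, 66.7]
orientation: [-0.008, 0.284, 0.959, -0.001]
contact_force: [-0.7, 0.4, 0.1]
width: 84.9
```

Request:
step_arm --increments '[{"dx": 0,"dy": 0,"dz": 0.0,"yaw": 0,"claw": -1},{"dx": 0,"dy": 0,"dz": 0.0,"yaw": 0,"claw": -1}]'

```text
t: 24.0
ee_pos: [436.7, -6.9, 74.6]
orientation: [0.002, 0.284, 0.959, 0.0]
contact_force: [-0.3, -0.8, 0.7]
width: 85.4
```

```bash
python3 go.py 438.6 -7.6 25 147
```

```text
t 24.0 now [436.7  -6.9  74.6] phi 147.0 tilt 0.21 width 85.4 F [-0.3 -0.8  0.7] q6 -69
d[m] [-0.0018  0.0004  0.0496] yaw -0.0 alt 180.0 rows 0.9926335980877045 q6 tgt for phi -58
```

Request:
step_arm --increments '[{"dx": -0.001,"dy": 0.0,"dz": 0.025,"yaw": 0,"claw": -1},{"dx": -0.001,"dy": 0.0,"dz": 0.05,"yaw": 0,"claw": -1},{"dx": -0.001,"dy": 0.0,"dz": 0.05,"yaw": 0,"claw": -1},{"dx": -0.001,"dy": 0.0,"dz": 0.05,"yaw": 0,"claw": 1},{"dx": -0.001,"dy": 0.0,"dz": 0.05,"yaw": 0,"claw": 1},{"dx": -0.001,"dy": 0.0,"dz": 0.05,"yaw": 0,"claw": 1},{"dx": -0.001,"dy": 0.0,"dz": 0.05,"yaw": 0,"claw": 1},{"dx": -0.001,"dy": 0.0,"dz": 0.05,"yaw": 0,"claw": 1}]' --newtons 20

```text
t: 24.8
ee_pos: [437.5, -7.3, 24.7]
orientation: [0.002, 0.284, 0.959, 0.0]
contact_force: [-0.0, 0.4, 6.4]
width: 45.3
```

Request:
step_arm --increments '[{"dx": 0,"dy": 0,"dz": 0,"yaw": 0,"claw": 1}]'

```text
t: 24.9
ee_pos: [437.4, -7.4, 24.7]
orientation: [0.002, 0.284, 0.959, 0.0]
contact_force: [-1.2, 0.2, 6.1]
width: 45.5
```

Request:
step_arm --increments '[{"dx": 0.0,"dy": 0.0,"dz": -0.005,"yaw": 0,"claw": -0.5},{"dx": 0.0,"dy": 0.0,"dz": -0.005,"yaw": 0,"claw": -0.5},{"dx": 0.0,"dy": 0.0,"dz": -0.005,"yaw": 0,"claw": -0.5},{"dx": 0.0,"dy": 0.0,"dz": -0.005,"yaw": 8.5,"claw": -0.5},{"dx": 0.0,"dy": 0.0,"dz": -0.005,"yaw": 17,"claw": -0.5},{"dx": 0.0,"dy": 0.0,"dz": -0.005,"yaw": 25.5,"claw": -0.5},{"dx": 0.0,"dy": 0.0,"dz": -0.005,"yaw": 34,"claw": -0.5},{"dx": 0.0,"dy": 0.0,"dz": -0.005,"yaw": 42.5,"claw": -0.5}]'

```text
t: 25.7
ee_pos: [435.2, -6.9, 27.5]
orientation: [-0.0, 0.615, 0.789, -0.0]
contact_force: [-0.7, -0.1, -0.6]
width: 64.2
```

Request:
step_arm --increments '[{"dx": 0.0,"dy": 0.0,"dz": 0,"yaw": 8.5,"claw": -0.5},{"dx": 0.0,"dy": 0.0,"dz": 0,"yaw": 17,"claw": -0.5},{"dx": 0.0,"dy": 0.0,"dz": 0,"yaw": 25.5,"claw": -0.5},{"dx": 0.0,"dy": 0.0,"dz": 0,"yaw": 34,"claw": -0.5},{"dx": 0.0,"dy": 0.0,"dz": 0,"yaw": 42.5,"claw": -0.5},{"dx": 0.0,"dy": 0.0,"dz": 0,"yaw": 47.5,"claw": -0.5},{"dx": 0.0,"dy": 0.0,"dz": 0,"yaw": 47.5,"claw": -0.5}]'

```text
t: 26.4
ee_pos: [435.2, -6.9, 27.6]
orientation: [-0.0, 0.879, 0.477, -0.0]
contact_force: [1.1, -0.2, 0.0]
width: 64.0
```

```bash
python3 go.py 437.6 -7.5 27 57
```

```text
t 26.4 now [435.2  -6.9  27.6] phi 57.0 tilt 0.03 width 64.0 F [ 1.1 -0.2  0. ] q6 21
d[m] [0.0008 0.0023 0.0006] yaw 0.0 alt -180.0 rows 0.049824908364445024 q6 tgt for phi 32
```

Request:
step_arm --increments '[{"dx": 0.0008,"dy": 0.002,"dz": 0.0005,"yaw": 0,"claw": -0.5},{"dx": 0.0008,"dy": 0.002,"dz": 0.0005,"yaw": 0,"claw": 1},{"dx": 0.0008,"dy": 0.002,"dz": 0.0005,"yaw": 0,"claw": 1},{"dx": 0.0008,"dy": 0.002,"dz": 0.0005,"yaw": 0,"claw": 1},{"dx": 0.0008,"dy": 0.002,"dz": 0.0005,"yaw": 0,"claw": 1},{"dx": 0.0008,"dy": 0.002,"dz": 0.0005,"yaw": 0,"claw": 1},{"dx": 0.0008,"dy": 0.002,"dz": 0.0005,"yaw": 0,"claw": 1}]' --newtons 60

```text
t: 27.1
ee_pos: [437.9, -7.4, 27.5]
orientation: [0.0, 0.879, 0.477, 0.0]
contact_force: [0.3, -0.2, 1.0]
width: 12.6
```

Request:
step_arm --increments '[{"dx": 0.0,"dy": 0.0,"dz": -0.05,"yaw": 0,"claw": 1},{"dx": 0.0,"dy": 0.0,"dz": -0.1,"yaw": 0,"claw": 1},{"dx": 0.0,"dy": 0.0,"dz": -0.145,"yaw": 0,"claw": 1},{"dx": 0.0,"dy": 0.0,"dz": -0.145,"yaw": 0,"claw": 1}]'

```text
t: 27.5
ee_pos: [442.8, -8.4, 179.1]
orientation: [0.005, 0.879, 0.477, 0.006]
contact_force: [0.3, -0.7, -1.0]
width: 12.9
```

```bash
python3 go.py 607.9 -226.2 170 161.5;  python3 - <<'E'
from pots2 import *
s=cams.snapshot("top"); cv2.imwrite("pics/t3.png",s["image"][100:300,90:390][:,:,::-1])
import pickle; pickle.dump(s,open("t3.pkl","wb"))
E
```

```text
t 27.5 now [442.8  -8.4 179.1] phi 57.0 tilt 0.84 width 12.9 F [ 0.3 -0.7 -1. ] q6 21
d[m] [-0.0929  0.2569  0.0122] yaw -104.5 alt 75.5 rows 12.161446201997068 q6 tgt for phi -92
```

```bash
python3 - <<'E'
from pots2 import *
s=pickle.load(open("t3.pkl","rb"))
for col,g in dict(red=(634,-35),blue=(622,-132.5)).items(): print(col,fitcap([s],col,g,zb=67))
for col,g in dict(purple=(644.5,54),yellow=(607.5,-227)).items(): print(col,fitpot(s,col,g))
E
```

```text
red ([([628.6, -32.0], np.float64(136.9), np.float64(0.328)), ([628.6, -32.0], np.float64(136.9), np.float64(0.328))], [(np.float64(128.5343665465408), [634.0, -36.1], 199, np.float64(8.5))])
blue ([([619.1, -132.7], np.float64(100.4), np.float64(0.185)), ([619.1, -132.7], np.float64(100.4), np.float64(0.185))], [(np.float64(95.60903462108458), [623.1, -134.8], 376, np.float64(6.3))])
purple ([645.4, 54.2], 1260, 'dark', [640.3, 53.4], 897, [(52, 36.9, 167.8), (49, 34.6, -13.5), (2, 27.5, 51.8), (1, 27.6, 23.5)])
yellow ([607.3, -227.1], 361, 'dark', [603.3, -225.8], 989, [(40, 35.9, -19.0), (27, 35.6, 161.9)])
```

Request:
step_arm --increments '[{"dx": -0.093,"dy": 0.257,"dz": 0.0,"yaw": -8.5,"claw": 1},{"dx": -0.093,"dy": 0.257,"dz": 0.0,"yaw": -17,"claw": 1},{"dx": -0.093,"dy": 0.257,"dz": 0.0,"yaw": -25.5,"claw": 1},{"dx": -0.093,"dy": 0.257,"dz": 0.0,"yaw": -34,"claw": 1},{"dx": -0.093,"dy": 0.257,"dz": 0.0,"yaw": -42.5,"claw": 1},{"dx": -0.093,"dy": 0.257,"dz": 0.0,"yaw": -51,"claw": 1},{"dx": -0.093,"dy": 0.257,"dz": 0.0,"yaw": -59.5,"claw": 1},{"dx": -0.093,"dy": 0.257,"dz": 0.0,"yaw": -68,"claw": 1}]'

```text
t: 28.35
ee_pos: [601.1, -225.6, 168.2]
orientation: [-0.003, 0.46, 0.888, 0.0]
contact_force: [0.7, 0.4, -1.7]
width: 12.5
```

Request:
step_arm --increments '[{"dx": 0,"dy": 0,"dz": 0.0,"yaw": -8.5,"claw": 1},{"dx": 0,"dy": 0,"dz": 0.0,"yaw": -17,"claw": 1},{"dx": 0,"dy": 0,"dz": 0.0,"yaw": -25.5,"claw": 1},{"dx": 0,"dy": 0,"dz": 0.02,"yaw": -34,"claw": 1},{"dx": 0,"dy": 0,"dz": 0.045,"yaw": -36.5,"claw": 1},{"dx": 0,"dy": 0,"dz": 0.045,"yaw": -36.5,"claw": 1},{"dx": 0,"dy": 0,"dz": 0.045,"yaw": -36.5,"claw": 1}]'

```text
t: 29.05
ee_pos: [600.8, -224.4, 124.6]
orientation: [-0.003, 0.161, 0.987, 0.001]
contact_force: [0.9, -0.1, -0.5]
width: 12.8
```

```bash
python3 go.py 607.3 -226.1 105 161.3
```

```text
t 29.1 now [ 600.8 -224.4  124.6] phi 161.5 tilt 0.32 width 12.8 F [ 0.9 -0.1 -0.5] q6 -100
d[m] [-0.0068  0.0004  0.0196] yaw 0.2 alt -179.8 rows 0.4138621350062154 q6 tgt for phi -92
```

Request:
step_arm --increments '[{"dx": -0.006,"dy": 0.0004,"dz": 0.008,"yaw": 0,"claw": 1},{"dx": -0.006,"dy": 0.0004,"dz": 0.015,"yaw": 0,"claw": 1},{"dx": -0.006,"dy": 0.0004,"dz": 0.015,"yaw": 0,"claw": 1},{"dx": -0.006,"dy": 0.0004,"dz": 0.015,"yaw": 0,"claw": 1},{"dx": -0.006,"dy": 0.0004,"dz": 0.015,"yaw": 0,"claw": 1}]'

```text
t: 29.55
ee_pos: [608.7, -227.0, 112.8]
orientation: [0.0, 0.161, 0.987, -0.0]
contact_force: [0.4, 0.2, -0.8]
width: 12.9
```

```bash
python3 go.py 607.3 -226.1 103 161.3
```

```text
t 29.6 now [ 608.7 -227.   112.8] phi 161.5 tilt 0.05 width 12.9 F [ 0.4  0.2 -0.8] q6 -100
d[m] [0.0016 0.0004 0.0098] yaw 0.2 alt -179.8 rows 0.19849709517934122 q6 tgt for phi -92
```

Request:
step_arm --increments '[{"dx": 0.0014,"dy": 0.0004,"dz": 0.005,"yaw": 0,"claw": 1},{"dx": 0.0014,"dy": 0.0004,"dz": 0.009,"yaw": 0,"claw": 1},{"dx": 0.0014,"dy": 0.0004,"dz": 0.011,"yaw": 0,"claw": 1},{"dx": 0.0014,"dy": 0.0004,"dz": 0.011,"yaw": 0,"claw": 1}]'

```text
t: 29.95
ee_pos: [606.9, -225.9, 100.8]
orientation: [-0.0, 0.161, 0.987, 0.0]
contact_force: [-0.1, 0.4, -1.3]
width: 12.9
```

```bash
python3 ft.py
```

```text
t 29.9 [ 606.9 -225.9  100.8] F [-0.1  0.4 -1.3] M [0.05 0.   0.03] contact r mm -10 36 w 12.9
```

Entered freely (below 103 with no force). Push down.

Request:
step_arm --increments '[{"dx": 0,"dy": 0,"dz": 0.004,"yaw": 0,"claw": 1},{"dx": 0,"dy": 0,"dz": 0.008,"yaw": 0,"claw": 1},{"dx": 0,"dy": 0,"dz": 0.0115,"yaw": 0,"claw": 1},{"dx": 0,"dy": 0,"dz": 0.0115,"yaw": 0,"claw": 1}]'

```text
t: 30.35
ee_pos: [607.4, -226.1, 90.9]
orientation: [0.0, 0.161, 0.987, -0.0]
contact_force: [-3.4, 2.0, 7.8]
width: 12.4
```

Request:
step_arm --increments '[{"dx": 0,"dy": 0,"dz": 0.0015,"yaw": 0,"claw": 1},{"dx": 0,"dy": 0,"dz": 0.0025,"yaw": 0,"claw": 1},{"dx": 0,"dy": 0,"dz": 0.0025,"yaw": 0,"claw": 1}]'

```text
t: 30.65
ee_pos: [607.4, -226.1, 89.2]
orientation: [0.0, 0.161, 0.987, -0.0]
contact_force: [-4.2, 1.5, 9.9]
width: 12.6
```

```bash
python3 ft.py
```

```text
t 30.6 [ 607.4 -226.1   89.2] F [-4.2  1.5  9.9] M [0.37 0.75 0.02] contact r mm 18 5 w 12.6
```

Request:
step_arm --increments '[{"dx": 0.0005,"dy": 0,"dz": 0.0015,"yaw": 0,"claw": 1},{"dx": 0.0005,"dy": 0,"dz": 0.0015,"yaw": 0,"claw": 1},{"dx": 0.0005,"dy": 0,"dz": 0.0015,"yaw": 0,"claw": 1}]'

```text
t: 30.95
ee_pos: [607.4, -226.1, 88.5]
orientation: [0.001, 0.161, 0.987, -0.0]
contact_force: [-4.3, 2.2, 12.2]
width: 12.3
```

Request:
step_arm --increments '[{"dx": 0.0,"dy": 0,"dz": 0.0005,"yaw": 8,"claw": 1},{"dx": 0.0,"dy": 0,"dz": 0.0005,"yaw": 16,"claw": 1},{"dx": 0.0,"dy": 0,"dz": 0.0005,"yaw": 24,"claw": 1},{"dx": 0.0,"dy": 0,"dz": 0.0005,"yaw": 32,"claw": 1},{"dx": 0.0,"dy": 0,"dz": 0.0005,"yaw": 40,"claw": 1},{"dx": 0.0,"dy": 0,"dz": 0.0005,"yaw": 48,"claw": 1},{"dx": 0.0,"dy": 0,"dz": 0.0005,"yaw": 56,"claw": 1},{"dx": 0.0,"dy": 0,"dz": 0.0005,"yaw": 62,"claw": 1}]'

```text
t: 31.75
ee_pos: [608.0, -226.0, 88.5]
orientation: [0.001, 0.648, 0.762, 0.001]
contact_force: [-3.8, 1.4, 13.2]
width: 12.6
```

```bash
python3 ft.py; python3 go.py 607 -226 94 99.5
```

```text
t 31.8 [ 608.  -226.    88.5] F [-3.8  1.4 13.2] M [0.5  0.86 0.24] contact r mm -1 15 w 12.6
t 31.8 now [ 608.  -226.    88.5] phi 99.3 tilt 0.17 width 12.6 F [-3.8  1.4 13.2] q6 -37
d[m] [ 0.0001 -0.001  -0.0055] yaw -0.2 alt 179.8 rows 0.11221924619904407 q6 tgt for phi -30
```

Request:
step_arm --increments '[{"dx": 0.0,"dy": 0,"dz": 0.0,"yaw": 0,"claw": 1},{"dx": 0.0,"dy": 0,"dz": -0.003,"yaw": 0,"claw": 1},{"dx": 0.0,"dy": 0,"dz": -0.006,"yaw": 0,"claw": 1},{"dx": 0.0,"dy": 0,"dz": -0.0065,"yaw": 0,"claw": 1},{"dx": 0.0,"dy": 0,"dz": -0.0065,"yaw": 0,"claw": 1}]'

```text
t: 32.25
ee_pos: [608.0, -225.9, 93.6]
orientation: [0.001, 0.646, 0.763, 0.001]
contact_force: [-0.8, 1.7, 6.3]
width: 12.4
```

Request:
step_arm --increments '[{"dx": 0.0,"dy": 0,"dz": 0,"yaw": 0,"claw": 0.0},{"dx": 0.0,"dy": 0,"dz": 0,"yaw": 0,"claw": 0.0},{"dx": 0.0,"dy": 0,"dz": 0,"yaw": 0,"claw": 0.0},{"dx": 0.0,"dy": 0,"dz": -0.03,"yaw": 0,"claw": 0.0},{"dx": 0.0,"dy": 0,"dz": -0.07,"yaw": 0,"claw": 0.0},{"dx": 0.0,"dy": 0,"dz": -0.1,"yaw": 0,"claw": 0.0}]'

```text
t: 32.85
ee_pos: [607.0, -226.1, 193.3]
orientation: [0.0, 0.646, 0.763, 0.0]
contact_force: [0.6, -0.2, 0.7]
width: 42.7
```

```bash
python3 - <<'E'
from ov import *
import pickle
c=cams.snapshot("scene"); s=cams.snapshot("top"); pickle.dump((s,c),open("y.pkl","wb"))
it=[]
for (x,y,a) in((634,-35,128.7),(622,-132.5,94.9),(607.6,-226,99.5)):
    it+=[(ell(c,x,y,31,67),(0,255,0)),(ell(c,x,y,31,88),(0,255,0)),(proj(c,fin(x,y,np.radians(a),115,115)[[0,1,3,2]]),(0,255,0))]
overlay(c,it,(170,160,340,290),4.6,"pics/r3.png")
print(fitcap([s],'purple',(431,112)))
print(np.c_[[r["position"]+[r["p"]] if isinstance(r["position"],list) else list(r["position"])+[r["p"]] for r in spot_in(s,"cap_purple")]])
E
python3 go.py 431.3 112.7 120 55.7
```

```text
([([430.4, 112.0], np.float64(151.4), np.float64(0.17)), ([430.4, 112.0], np.float64(151.4), np.float64(0.17))], [(np.float64(145.5594031890187), [431.3, 112.0], 438, np.float64(5.5))])
[[2.035e+02 2.178e+02 5.200e-01]
 [1.420e+02 1.395e+02 2.100e-01]]
t 33.0 now [ 608.6 -226.9  195. ] phi 99.5 tilt 0.38 width 42.8 F [ 0.2  0.2 -1.2] q6 -38
d[m] [ 0.3645 -0.1191  0.0729] yaw 43.8 alt -136.2 rows 7.807623814173926 q6 tgt for phi 49
```

```bash
python3 - <<'E'
from edge import *
import pickle
s,c=pickle.load(open("first.pkl","rb"))
for q,n in((s,'top'),(c,'scene')):
    r=spot_in(q,"oil_bottle") if 0 else None
it=[]
X,Y=482,190
for X,Y,col in((487,181,(255,255,0)),):
  for q,b,fn in((s,(160,170,240,250),"pics/b1.png"),(c,(240,140,320,220),"pics/b2.png")):
    overlay(q,[(ell(q,X,Y,27,0),col),(ell(q,X,Y,27,80),col),(ell(q,X,Y,12,130),col),(ell(q,431.3,112.7,31,0),(0,255,0))],b,6,fn)
a=cv2.imread("pics/b1.png");b=cv2.imread("pics/b2.png"); cv2.imwrite("pics/b3.png",np.hstack([a,b])[:, :800] if 0 else cv2.resize(np.hstack([a,b]),(800,400)))
print(unproj(s,[[180.3,194]],130)[0],unproj(c,[[284.5,151.5]],130)[0])
E
```

```text
[498.05474516 178.57792806 130.        ] [500.43530994 177.58385296 130.        ]
```

Request:
step_arm --increments '[{"dx": 0.3645,"dy": -0.119,"dz": 0.0,"yaw": 8.5,"claw": -0.6},{"dx": 0.3645,"dy": -0.119,"dz": 0.0,"yaw": 17,"claw": -0.6},{"dx": 0.3645,"dy": -0.119,"dz": 0.0,"yaw": 25.5,"claw": -0.6},{"dx": 0.3645,"dy": -0.119,"dz": 0.0,"yaw": 34,"claw": -0.6},{"dx": 0.3645,"dy": -0.119,"dz": 0.0,"yaw": 42.5,"claw": -0.6},{"dx": 0.3645,"dy": -0.119,"dz": 0.0,"yaw": 43.8,"claw": -0.6},{"dx": 0.3645,"dy": -0.119,"dz": 0.0,"yaw": 43.8,"claw": -0.6},{"dx": 0.3645,"dy": -0.119,"dz": 0.0,"yaw": 43.8,"claw": -0.6}]'

```text
t: 33.8
ee_pos: [425.7, 116.0, 189.6]
orientation: [-0.001, 0.884, 0.468, -0.002]
contact_force: [0.8, -0.5, 0.1]
width: 68.2
```

Request:
step_arm --increments '[{"dx": 0,"dy": 0,"dz": 0.05,"yaw": 0,"claw": -0.6},{"dx": 0,"dy": 0,"dz": 0.1,"yaw": 0,"claw": -0.6},{"dx": 0,"dy": 0,"dz": 0.1,"yaw": 0,"claw": -0.6},{"dx": 0,"dy": 0,"dz": 0.1,"yaw": 0,"claw": -0.6},{"dx": 0,"dy": 0,"dz": 0.1,"yaw": 0,"claw": -0.6}]'

```text
t: 34.3
ee_pos: [431.0, 113.8, 93.7]
orientation: [0.001, 0.884, 0.467, 0.002]
contact_force: [0.2, -0.7, 0.3]
width: 68.1
```

```bash
python3 go.py 431.2 112.7 25 55.7; python3 - <<'E'
from ov import *
c=cams.snapshot("scene"); overlay(c,[(ell(c,431.2,112.7,31,0),(0,255,0))],(200,110,320,210),5,"pics/p1.png")
E
```

```text
t 34.3 now [431.  113.8  93.7] phi 55.7 tilt 0.20 width 68.1 F [ 0.2 -0.7  0.3] q6 38
d[m] [-0.001   0.0006  0.0687] yaw -0.0 alt 180.0 rows 1.3740504194456213 q6 tgt for phi 49
```

Request:
step_arm --increments '[{"dx": -0.001,"dy": 0.0005,"dz": 0.04,"yaw": 0,"claw": -0.6},{"dx": -0.001,"dy": 0.0005,"dz": 0.068,"yaw": 0,"claw": -0.6},{"dx": -0.001,"dy": 0.0005,"dz": 0.068,"yaw": 0,"claw": -0.6},{"dx": -0.001,"dy": 0.0005,"dz": 0.068,"yaw": 0,"claw": -0.6},{"dx": -0.001,"dy": 0.0005,"dz": 0.068,"yaw": 0,"claw": 1},{"dx": -0.001,"dy": 0.0005,"dz": 0.068,"yaw": 0,"claw": 1},{"dx": -0.001,"dy": 0.0005,"dz": 0.068,"yaw": 0,"claw": 1},{"dx": -0.001,"dy": 0.0005,"dz": 0.068,"yaw": 0,"claw": 1}]' --newtons 20

```text
t: 35.15
ee_pos: [431.4, 113.0, 26.2]
orientation: [0.001, 0.884, 0.467, 0.002]
contact_force: [-0.6, -0.2, 7.1]
width: 45.3
```

Request:
step_arm --increments '[{"dx": 0,"dy": 0,"dz": 0,"yaw": 0,"claw": 1}]'

```text
t: 35.25
ee_pos: [431.4, 113.0, 26.2]
orientation: [0.001, 0.884, 0.467, 0.002]
contact_force: [-0.5, 0.6, 7.3]
width: 45.9
```

Request:
step_arm --increments '[{"dx": 0.0,"dy": 0.0,"dz": -0.005,"yaw": 0,"claw": -0.5},{"dx": 0.0,"dy": 0.0,"dz": -0.005,"yaw": 0,"claw": -0.5},{"dx": 0.0,"dy": 0.0,"dz": -0.005,"yaw": 0,"claw": -0.5},{"dx": 0.0,"dy": 0.0,"dz": -0.005,"yaw": -8.5,"claw": -0.5},{"dx": 0.0,"dy": 0.0,"dz": -0.005,"yaw": -17,"claw": -0.5},{"dx": 0.0,"dy": 0.0,"dz": -0.005,"yaw": -25.5,"claw": -0.5},{"dx": 0.0,"dy": 0.0,"dz": -0.005,"yaw": -34,"claw": -0.5},{"dx": 0.0,"dy": 0.0,"dz": -0.005,"yaw": -42.5,"claw": -0.5}]'

```text
t: 36.05
ee_pos: [428.6, 112.8, 28.6]
orientation: [-0.0, 0.652, 0.758, -0.0]
contact_force: [-0.2, -0.4, 0.5]
width: 64.2
```

Request:
step_arm --increments '[{"dx": 0.0,"dy": 0.0,"dz": 0,"yaw": -8.5,"claw": -0.5},{"dx": 0.0,"dy": 0.0,"dz": 0,"yaw": -17,"claw": -0.5},{"dx": 0.0,"dy": 0.0,"dz": 0,"yaw": -25.5,"claw": -0.5},{"dx": 0.0,"dy": 0.0,"dz": 0,"yaw": -34,"claw": -0.5},{"dx": 0.0,"dy": 0.0,"dz": 0,"yaw": -42.5,"claw": -0.5},{"dx": 0.0,"dy": 0.0,"dz": 0,"yaw": -47.5,"claw": -0.5},{"dx": 0.0,"dy": 0.0,"dz": 0,"yaw": -47.5,"claw": -0.5}]'

```text
t: 36.75
ee_pos: [428.7, 112.8, 28.6]
orientation: [-0.0, 0.295, 0.956, -0.0]
contact_force: [0.1, -0.3, 0.3]
width: 64.2
```

```bash
python3 go.py 431.4 113 27 145.7
```

```text
t 36.8 now [428.7 112.8  28.6] phi 145.7 tilt 0.03 width 64.2 F [ 0.1 -0.3  0.3] q6 -52
d[m] [-0.0021  0.0017  0.0016] yaw -0.0 alt 180.0 rows 0.06297586728872061 q6 tgt for phi -41
```

Request:
step_arm --increments '[{"dx": -0.0021,"dy": 0.0017,"dz": 0.0015,"yaw": 0,"claw": -0.5},{"dx": -0.0021,"dy": 0.0017,"dz": 0.0015,"yaw": 0,"claw": -0.5},{"dx": -0.0021,"dy": 0.0017,"dz": 0.0015,"yaw": 0,"claw": 1},{"dx": -0.0021,"dy": 0.0017,"dz": 0.0015,"yaw": 0,"claw": 1},{"dx": -0.0021,"dy": 0.0017,"dz": 0.0015,"yaw": 0,"claw": 1},{"dx": -0.0021,"dy": 0.0017,"dz": 0.0015,"yaw": 0,"claw": 1},{"dx": -0.0021,"dy": 0.0017,"dz": 0.0015,"yaw": 0,"claw": 1},{"dx": -0.0021,"dy": 0.0017,"dz": 0.0015,"yaw": 0,"claw": 1}]' --newtons 60

```text
t: 37.55
ee_pos: [431.9, 113.1, 27.5]
orientation: [0.0, 0.295, 0.956, 0.0]
contact_force: [-0.1, 0.1, 1.9]
width: 12.4
```

Request:
step_arm --increments '[{"dx": 0.0,"dy": 0.0,"dz": -0.05,"yaw": 0,"claw": 1},{"dx": 0.0,"dy": 0.0,"dz": -0.1,"yaw": 0,"claw": 1},{"dx": 0.0,"dy": 0.0,"dz": -0.15,"yaw": 0,"claw": 1},{"dx": 0.0,"dy": 0.0,"dz": -0.16,"yaw": 0,"claw": 1}]'

```text
t: 37.95
ee_pos: [435.9, 113.4, 193.7]
orientation: [0.006, 0.295, 0.956, 0.002]
contact_force: [-0.1, 0.1, 0.1]
width: 12.9
```

```bash
python3 go.py 644.3 55.3 190 167.1;  python3 - <<'E'
from pots2 import *
s=cams.snapshot("top"); cv2.imwrite("pics/t4.png",cv2.resize(s["image"][110:260,90:390],None,fx=2.6,fy=2.6)[:,:,::-1])
pickle.dump(s,open("t4.pkl","wb"))
for col,g in dict(red=(634,-35),blue=(622,-132.5),yellow=(607.6,-226)).items(): 
    try: print(col,fitcap([s],col,g,zb=67))
    except Exception as e: print(e)
E
```

```text
t 38.0 now [435.9 113.4 193.7] phi 145.7 tilt 0.72 width 12.9 F [-0.1  0.1  0.1] q6 -52
d[m] [-0.2049  0.0693  0.0062] yaw -21.4 alt 158.6 rows 4.32723404625498 q6 tgt for phi -72
red ([([633.5, -38.4], np.float64(138.7), np.float64(0.332)), ([633.5, -38.4], np.float64(138.7), np.float64(0.332))], [(np.float64(128.6324066497048), [633.9, -35.9], 201, np.float64(8.6))])
blue ([([619.0, -131.8], np.float64(96.3), np.float64(0.185)), ([619.0, -131.8], np.float64(96.3), np.float64(0.185))], [(np.float64(95.48059179191166), [623.1, -134.9], 377, np.float64(6.3))])
yellow ([([605.7, -226.5], np.float64(99.6), np.float64(0.263)), ([605.7, -226.5], np.float64(99.6), np.float64(0.263))], [(np.float64(93.86056195469706), [609.0, -227.1], 51, np.float64(4.2))])
```

Request:
step_arm --increments '[{"dx": -0.205,"dy": 0.069,"dz": 0.0,"yaw": -8,"claw": 1},{"dx": -0.205,"dy": 0.069,"dz": 0.0,"yaw": -16,"claw": 1},{"dx": -0.205,"dy": 0.069,"dz": 0.0,"yaw": -21.4,"claw": 1},{"dx": -0.205,"dy": 0.069,"dz": 0.0,"yaw": -21.4,"claw": 1},{"dx": -0.205,"dy": 0.069,"dz": 0.03,"yaw": -21.4,"claw": 1},{"dx": -0.205,"dy": 0.069,"dz": 0.065,"yaw": -21.4,"claw": 1},{"dx": -0.205,"dy": 0.069,"dz": 0.065,"yaw": -21.4,"claw": 1},{"dx": -0.205,"dy": 0.069,"dz": 0.065,"yaw": -21.4,"claw": 1}]'

```text
t: 38.8
ee_pos: [637.6, 54.6, 119.2]
orientation: [-0.003, 0.112, 0.994, -0.0]
contact_force: [0.4, 0.7, -0.7]
width: 12.8
```

```bash
python3 go.py 644.3 55.3 115 167.1
```

```text
t 38.8 now [637.6  54.6 119.2] phi 167.1 tilt 0.39 width 12.8 F [ 0.4  0.7 -0.7] q6 -80
d[m] [-0.0064  0.0022  0.0042] yaw -0.0 alt 180.0 rows 0.1598739250662353 q6 tgt for phi -72
```

Request:
step_arm --increments '[{"dx": -0.006,"dy": 0.002,"dz": 0.004,"yaw": 0,"claw": 1},{"dx": -0.006,"dy": 0.002,"dz": 0.004,"yaw": 0,"claw": 1},{"dx": -0.006,"dy": 0.002,"dz": 0.004,"yaw": 0,"claw": 1},{"dx": -0.006,"dy": 0.002,"dz": 0.004,"yaw": 0,"claw": 1},{"dx": -0.006,"dy": 0.002,"dz": 0.004,"yaw": 0,"claw": 1}]'

```text
t: 39.3
ee_pos: [646.3, 55.3, 118.9]
orientation: [0.0, 0.112, 0.994, 0.0]
contact_force: [0.3, 0.1, -1.4]
width: 12.5
```

```bash
python3 go.py 644.3 55.3 101 167.1
```

```text
t 39.3 now [646.3  55.3 118.9] phi 167.1 tilt 0.04 width 12.5 F [ 0.3  0.1 -1.4] q6 -80
d[m] [ 0.0019 -0.0005  0.0179] yaw 0.0 alt -180.0 rows 0.3608826486987048 q6 tgt for phi -72
```

Request:
step_arm --increments '[{"dx": 0.0017,"dy": -0.0005,"dz": 0.006,"yaw": 0,"claw": 1},{"dx": 0.0017,"dy": -0.0005,"dz": 0.012,"yaw": 0,"claw": 1},{"dx": 0.0017,"dy": -0.0005,"dz": 0.015,"yaw": 0,"claw": 1},{"dx": 0.0017,"dy": -0.0005,"dz": 0.018,"yaw": 0,"claw": 1},{"dx": 0.0017,"dy": -0.0005,"dz": 0.018,"yaw": 0,"claw": 1}]'

```text
t: 39.8
ee_pos: [643.9, 55.1, 99.9]
orientation: [-0.001, 0.112, 0.994, -0.0]
contact_force: [-0.9, 0.0, 2.6]
width: 13.1
```

```bash
python3 ft.py
```

```text
t 39.8 [643.9  55.1  99.9] F [-0.9  0.   2.6] M [0.01 0.33 0.01] contact r mm -48 0 w 13.1
```

Entered. Push to the stop.

Request:
step_arm --increments '[{"dx": 0,"dy": 0,"dz": 0.004,"yaw": 0,"claw": 1},{"dx": 0,"dy": 0,"dz": 0.008,"yaw": 0,"claw": 1},{"dx": 0,"dy": 0,"dz": 0.0125,"yaw": 0,"claw": 1},{"dx": 0,"dy": 0,"dz": 0.0125,"yaw": 0,"claw": 1}]'

```text
t: 40.2
ee_pos: [644.6, 55.2, 89.0]
orientation: [0.0, 0.112, 0.994, -0.0]
contact_force: [-4.1, 0.0, 8.9]
width: 12.7
```

Request:
step_arm --increments '[{"dx": 0,"dy": 0,"dz": 0.0015,"yaw": 0,"claw": 1},{"dx": 0,"dy": 0,"dz": 0.0025,"yaw": 0,"claw": 1},{"dx": 0,"dy": 0,"dz": 0.0025,"yaw": 0,"claw": 1}]'

```text
t: 40.5
ee_pos: [644.6, 55.1, 88.5]
orientation: [0.0, 0.112, 0.994, -0.0]
contact_force: [-8.3, -0.2, 14.4]
width: 12.7
```

```bash
python3 ft.py
```

```text
t 40.5 [644.6  55.1  88.5] F [-8.3 -0.2 14.4] M [ 0.06  1.53 -0.03] contact r mm 20 8 w 12.7
```

Request:
step_arm --increments '[{"dx": 0.001,"dy": 0,"dz": 0.0,"yaw": 8,"claw": 1},{"dx": 0.001,"dy": 0,"dz": 0.0,"yaw": 16,"claw": 1},{"dx": 0.001,"dy": 0,"dz": 0.0,"yaw": 24,"claw": 1},{"dx": 0.001,"dy": 0,"dz": 0.0,"yaw": 32,"claw": 1},{"dx": 0.001,"dy": 0,"dz": 0.0,"yaw": 40,"claw": 1},{"dx": 0.001,"dy": 0,"dz": 0.0,"yaw": 48,"claw": 1},{"dx": 0.001,"dy": 0,"dz": 0.0,"yaw": 56,"claw": 1},{"dx": 0.001,"dy": 0,"dz": 0.0,"yaw": 62,"claw": 1}]'

```text
t: 41.3
ee_pos: [644.9, 55.5, 88.6]
orientation: [0.001, 0.61, 0.793, 0.001]
contact_force: [-4.5, 0.9, 13.0]
width: 12.6
```

Request:
step_arm --increments '[{"dx": 0.0,"dy": 0,"dz": 0.0,"yaw": 0,"claw": 1},{"dx": 0.0,"dy": 0,"dz": -0.003,"yaw": 0,"claw": 1},{"dx": 0.0,"dy": 0,"dz": -0.006,"yaw": 0,"claw": 1},{"dx": 0.0,"dy": 0,"dz": -0.0065,"yaw": 0,"claw": 1},{"dx": 0.0,"dy": 0,"dz": -0.0065,"yaw": 0,"claw": 1}]'

```text
t: 41.8
ee_pos: [645.0, 55.6, 93.8]
orientation: [0.001, 0.608, 0.794, 0.001]
contact_force: [-1.5, 0.2, 7.8]
width: 12.4
```

```bash
python3 ft.py; python3 go.py 644 55 194 105.1
```

```text
t 41.8 [645.   55.6  93.8] F [-1.5  0.2  7.8] M [0.24 0.39 0.06] contact r mm -9 25 w 12.4
t 41.8 now [645.   55.6  93.8] phi 105.1 tilt 0.22 width 12.4 F [-1.5  0.2  7.8] q6 -18
d[m] [-0.0004 -0.0007 -0.1002] yaw 0.0 alt -180.0 rows 2.0035297315958798 q6 tgt for phi -10
```

Request:
step_arm --increments '[{"dx": 0.0,"dy": 0,"dz": 0,"yaw": 0,"claw": 0.0},{"dx": 0.0,"dy": 0,"dz": 0,"yaw": 0,"claw": 0.0},{"dx": 0.0,"dy": 0,"dz": 0,"yaw": 0,"claw": 0.0},{"dx": 0.0,"dy": 0,"dz": -0.03,"yaw": 0,"claw": 0.0},{"dx": 0.0,"dy": 0,"dz": -0.07,"yaw": 0,"claw": 0.0},{"dx": 0.0,"dy": 0,"dz": -0.12,"yaw": 0,"claw": 0.0}]'

```text
t: 42.4
ee_pos: [641.5, 55.3, 209.7]
orientation: [-0.003, 0.608, 0.794, -0.002]
contact_force: [0.7, -0.1, 0.3]
width: 42.7
```

Request:
step_arm --increments '[{"dx": 0.06,"dy": -0.19,"dz": 0,"yaw": 0,"claw": 1},{"dx": 0.06,"dy": -0.19,"dz": 0,"yaw": 0,"claw": 1},{"dx": 0.06,"dy": -0.19,"dz": 0,"yaw": 0,"claw": 1},{"dx": 0.06,"dy": -0.19,"dz": 0,"yaw": 0,"claw": 1},{"dx": 0.06,"dy": -0.19,"dz": 0,"yaw": 0,"claw": 1}]'

```text
t: 42.9
ee_pos: [435.5, 64.6, 208.1]
orientation: [-0.004, 0.608, 0.794, -0.003]
contact_force: [0.7, -0.3, -0.5]
width: -0.4
```

```bash
python3 - <<'E'
from ov import *
import pickle
s=cams.snapshot("top");c=cams.snapshot("scene"); pickle.dump((s,c),open("all.pkl","wb"))
print(observe()["ee_pos"])
it=[]; it2=[]
for (x,y,a) in((634,-35,128.7),(622,-132.5,94.9),(607.6,-226,99.5),(645,55.5,105)):
    for q,I in((c,it),(s,it2)): I+=[(ell(q,x,y,31,67),(0,255,0)),(ell(q,x,y,31,88),(0,255,0)),(proj(q,fin(x,y,np.radians(a),115,115)[[0,1,3,2]]),(0,255,0))]
overlay(c,it,(220,160,350,310),4,"pics/a1.png"); overlay(s,it2,(170,120,340,190),4.6,"pics/a2.png")
cv2.imwrite("pics/a3.png",s["image"][:,:,::-1])
E
```

```text
[443.21596163  63.83179759 211.40854368]
```

```bash
python3 - <<'E'
from ov import *
import pickle
s,c=pickle.load(open("first.pkl","rb"))
P=unproj(s,[[140,168.3],[119.3,252.3]],212); print("top lip ends",P)
def orange(q,box):
    x0,y0,x1,y1=box; im=cv2.resize(q["image"][y0:y1,x0:x1],None,fx=4,fy=4,interpolation=cv2.INTER_CUBIC)
    h=cv2.cvtColor(im,cv2.COLOR_RGB2HSV); m=((h[...,0]>5)&(h[...,0]<16)&(h[...,1]>190)&(h[...,2]>120)).astype(np.uint8)
    n,l,st,ce=cv2.connectedComponentsWithStats(m); k=1+np.argmax(st[1:,4])
    yy,xx=np.where(l==k); uv=np.c_[(xx+.5)/4-.5+x0,(yy+.5)/4-.5+y0]
    W=unproj(q,uv,212)[:,:2]; ct=W.mean(0); r=cv2.minAreaRect(W.astype(np.float32)); return ct,r,len(uv)
print(orange(s,(95,190,145,225))); print(orange(c,(275,85,320,120)))
cv2.imwrite("pics/c1.png",np.vstack([cv2.resize(s["image"][150:265,65:155],None,fx=3.3,fy=3.3)[:, :],])[:,:,::-1])
cv2.imwrite("pics/c2.png",cv2.resize(c["image"][60:175,250:350],None,fx=5,fy=5)[:,:,::-1])
E
```

```text
top lip ends [[559.18513894 278.91019472 212.        ]
 [328.99670057 331.33039255 212.        ]]
(array([451.92987608, 335.44291433]), ((451.8896789550781, 335.5040588378906), (56.68775177001953, 25.29412841796875), 77.47291564941406), 2862)
(array([450.4744353 , 336.70645956]), ((450.6181945800781, 337.3377685546875), (59.80171585083008, 28.14789390563965), 77.22935485839844), 1333)
```

Request:
step_arm --increments '[{"dx": 0,"dy": 0,"dz": -0.5,"yaw": 0,"claw": 1},{"dx": 0,"dy": 0,"dz": -0.5,"yaw": 0,"claw": 1},{"dx": 0,"dy": 0,"dz": -0.5,"yaw": 0,"claw": 1},{"dx": 0,"dy": 0,"dz": -0.5,"yaw": 0,"claw": 1},{"dx": 0,"dy": 0,"dz": -0.5,"yaw": 0,"claw": 1},{"dx": 0,"dy": 0,"dz": -0.5,"yaw": 0,"claw": 1},{"dx": 0,"dy": 0,"dz": -0.5,"yaw": 0,"claw": 1},{"dx": 0,"dy": 0,"dz": -0.5,"yaw": 0,"claw": 1}]'

```text
t: 43.8
ee_pos: [445.8, 63.5, 614.7]
orientation: [0.001, 0.608, 0.794, 0.001]
contact_force: [-0.1, 0.9, -0.4]
width: -0.0
```

```bash
cat > st.py <<'E'
from bench import observe
import numpy as np
from scipy.spatial.transform import Rotation as R
o=observe(); w,a,b,c=o["orientation"]; M=R.from_quat([a,b,c,w]).as_matrix()
print("t %.2f"%o["t"],"q",np.round(o["qpos"],3),"pos",np.round(o["ee_pos"],1)); print("toolx",np.round(M[:,0],3),"tooly",np.round(M[:,1],3),"toolz",np.round(M[:,2],3),"tilt",round(np.degrees(np.arccos(-M[2,2])),1),"F",np.round(o["contact_force"],1))
E
python3 st.py
```

```text
t 43.80 q [-0.051 -0.064  1.057 -0.     2.145 -0.315] pos [445.8  63.5 614.7]
toolx [-0.26   0.965 -0.001] tooly [0.965 0.26  0.003] toolz [ 0.003 -0.    -1.   ] tilt 0.2 F [-0.1  0.9 -0.4]
```

Request:
step_arm --increments '[{"dx": 0,"dy": 0,"dz": -0.4,"yaw": 0,"claw": 1},{"dx": 0,"dy": 0,"dz": -0.4,"yaw": 0,"claw": 1},{"dx": 0,"dy": 0,"dz": -0.4,"yaw": 0,"claw": 1},{"dx": 0,"dy": 0,"dz": -0.4,"yaw": 0,"claw": 1},{"dx": 0,"dy": 0,"dz": -0.4,"yaw": 0,"claw": 1},{"dx": 0,"dy": 0,"dz": -0.4,"yaw": 0,"claw": 1}]'

```text
t: 44.4
ee_pos: [439.8, 61.6, 810.1]
orientation: [0.017, 0.608, 0.794, 0.012]
contact_force: [0.4, 0.4, 0.7]
width: -0.2
```

```bash
python3 st.py
```

```text
t 44.40 q [-5.700e-02  2.470e-01  2.260e-01  2.000e-03  2.627e+00 -3.180e-01] pos [439.8  61.6 810.1]
toolx [-0.26   0.966 -0.012] tooly [0.965 0.26  0.04 ] toolz [ 0.041 -0.001 -0.999] tilt 2.4 F [0.4 0.4 0.7]
```

Request:
step_arm --increments '[{"dx": 0,"dy": 0,"dz": 0.05,"yaw": 0,"claw": 1},{"dx": 0,"dy": 0,"dz": 0.1,"yaw": 0,"claw": 1},{"dx": 0,"dy": 0,"dz": 0.15,"yaw": 0,"claw": 1},{"dx": 0,"dy": 0,"dz": 0.15,"yaw": 0,"claw": 1}]'

```text
t: 44.8
ee_pos: [442.4, 61.9, 658.1]
orientation: [0.016, 0.608, 0.794, 0.012]
contact_force: [0.6, -0.1, -0.5]
width: 0.3
```

```bash
python3 st.py
```

```text
t 44.80 q [-5.600e-02 -5.300e-02  9.530e-01  1.000e-03  2.202e+00 -3.190e-01] pos [442.4  61.9 658.1]
toolx [-0.26   0.965 -0.011] tooly [0.965 0.261 0.038] toolz [ 0.04  -0.001 -0.999] tilt 2.3 F [ 0.6 -0.1 -0.5]
```

Request:
step_arm --increments '[{"dx": 0,"dy": -0.05,"dz": 0.0,"yaw": 0,"claw": 1},{"dx": 0,"dy": -0.1,"dz": 0.0,"yaw": 0,"claw": 1},{"dx": 0,"dy": -0.1,"dz": 0.0,"yaw": 0,"claw": 1}]'

```text
t: 45.1
ee_pos: [341.1, 35.8, 663.4]
orientation: [0.024, 0.608, 0.793, 0.016]
contact_force: [-0.1, -0.2, 0.6]
width: -0.3
```

```bash
python3 st.py
```

```text
t 45.10 q [-0.154 -0.276  1.128  0.007  2.234 -0.412] pos [341.1  35.8 663.4]
toolx [-0.259  0.966 -0.018] tooly [0.964 0.259 0.054] toolz [ 0.056 -0.004 -0.998] tilt 3.2 F [-0.1 -0.2  0.6]
```

Request:
step_arm --increments '[{"dx": 0.237,"dy": -0.02,"dz": 0,"yaw": 0,"claw": 1},{"dx": 0.237,"dy": -0.02,"dz": 0,"yaw": 0,"claw": 1},{"dx": 0.237,"dy": -0.02,"dz": 0,"yaw": 0,"claw": 1},{"dx": 0.237,"dy": -0.02,"dz": 0,"yaw": 0,"claw": 1},{"dx": 0.237,"dy": -0.02,"dz": 0,"yaw": 0,"claw": 1},{"dx": 0.384,"dy": -0.237,"dz": 0,"yaw": 0,"claw": 1},{"dx": 0.384,"dy": -0.237,"dz": 0,"yaw": 0,"claw": 1},{"dx": 0.384,"dy": -0.237,"dz": 0,"yaw": 0,"claw": 1}]'

```text
t: 45.9
ee_pos: [122.3, 309.4, 649.5]
orientation: [0.019, 0.608, 0.793, 0.016]
contact_force: [-0.2, 0.8, 0.2]
width: -0.3
```

Request:
step_arm --increments '[{"dx": 0.06,"dy": -0.089,"dz": 0,"yaw": 0,"claw": 1},{"dx": 0.06,"dy": -0.089,"dz": 0,"yaw": 0,"claw": 1},{"dx": 0.06,"dy": -0.089,"dz": 0,"yaw": 0,"claw": 1}]'

```text
t: 46.2
ee_pos: [17.5, 344.1, 644.9]
orientation: [0.017, 0.603, 0.797, 0.015]
contact_force: [1.1, 0.2, -0.4]
width: -0.1
```

```bash
python3 st.py
```

```text
t 46.20 q [ 1.308 -0.26   1.157 -0.055  2.229  0.999] pos [ 17.5 344.1 644.9]
toolx [-0.271  0.962 -0.009] tooly [0.961 0.271 0.045] toolz [ 0.046  0.004 -0.999] tilt 2.6 F [ 1.1  0.2 -0.4]
```

Request:
step_arm --increments '[{"dx": -0.03,"dy": 0,"dz": -0.04,"yaw": 0,"claw": 1},{"dx": -0.06,"dy": 0,"dz": -0.08,"yaw": 0,"claw": 1},{"dx": -0.08,"dy": 0,"dz": -0.12,"yaw": 0,"claw": 1},{"dx": -0.1,"dy": 0,"dz": -0.15,"yaw": 0,"claw": 1}]'

```text
t: 46.6
ee_pos: [41.3, 245.0, 797.9]
orientation: [0.018, 0.608, 0.793, 0.017]
contact_force: [0.8, 0.2, 0.5]
width: -0.0
```

```bash
python3 st.py
```

```text
t 46.60 q [ 1.106 -0.223  0.742 -0.081  2.594  0.774] pos [ 41.3 245.  797.9]
toolx [-0.259  0.966 -0.008] tooly [0.964 0.26  0.049] toolz [ 0.05   0.005 -0.999] tilt 2.9 F [0.8 0.2 0.5]
```

Request:
step_arm --increments '[{"dx": 0.014,"dy": -0.04,"dz": 0,"yaw": 0,"claw": 1},{"dx": 0.014,"dy": -0.074,"dz": 0,"yaw": 0,"claw": 1},{"dx": 0.014,"dy": -0.074,"dz": -0.04,"yaw": 0,"claw": 1},{"dx": 0.014,"dy": -0.074,"dz": -0.08,"yaw": 0,"claw": 1},{"dx": 0.014,"dy": -0.074,"dz": -0.12,"yaw": 0,"claw": 1},{"dx": 0.014,"dy": -0.074,"dz": -0.15,"yaw": 0,"claw": 1}]'

```text
t: 47.2
ee_pos: [-35.3, 257.1, 823.7]
orientation: [0.009, 0.608, 0.793, 0.036]
contact_force: [-1.0, -1.0, -0.1]
width: -0.2
```

```bash
python3 st.py
```

```text
t 47.20 q [ 1.435 -0.158  0.615 -0.107  2.629  1.077] pos [-35.3 257.1 823.7]
toolx [-0.261  0.965  0.029] tooly [0.963 0.259 0.069] toolz [ 0.059  0.046 -0.997] tilt 4.3 F [-1.  -1.  -0.1]
```

Request:
step_arm --increments '[{"dx": 0,"dy": 0,"dz": -0.2,"yaw": 0,"claw": 1},{"dx": 0,"dy": 0,"dz": -0.2,"yaw": 0,"claw": 1},{"dx": 0,"dy": 0,"dz": -0.2,"yaw": 0,"claw": 1},{"dx": 0,"dy": 0,"dz": -0.2,"yaw": 0,"claw": 1}]'

```text
t: 47.6
ee_pos: [-38.3, 268.7, 839.5]
orientation: [0.001, 0.606, 0.793, 0.056]
contact_force: [-0.1, 0.8, -0.2]
width: 0.2
```

```bash
python3 st.py
```

```text
t 47.60 q [ 1.462 -0.12   0.536 -0.122  2.629  1.087] pos [-38.3 268.7 839.5]
toolx [-0.265  0.962  0.065] tooly [0.962 0.258 0.09 ] toolz [ 0.07   0.087 -0.994] tilt 6.4 F [-0.1  0.8 -0.2]
```

Request:
step_arm --increments '[{"dx": -0.2,"dy": 0,"dz": -0.1,"yaw": 0,"claw": 1},{"dx": -0.2,"dy": 0,"dz": -0.1,"yaw": 0,"claw": 1},{"dx": -0.2,"dy": 0,"dz": -0.1,"yaw": 0,"claw": 1},{"dx": -0.2,"dy": 0,"dz": -0.1,"yaw": 0,"claw": 1}]'

```text
t: 48.0
ee_pos: [-6.5, 151.2, 823.6]
orientation: [0.004, 0.606, 0.792, 0.078]
contact_force: [1.3, 0.7, 0.1]
width: 0.1
```

```bash
python3 st.py
```

```text
t 48.00 q [ 1.097 -0.406  0.764 -0.073  2.629  0.765] pos [ -6.5 151.2 823.6]
toolx [-0.267  0.96   0.088] tooly [0.958 0.254 0.129] toolz [ 0.102  0.119 -0.988] tilt 9.0 F [1.3 0.7 0.1]
```

```bash
python3 - <<'E'
import numpy as np
from scipy.optimize import least_squares
D=[(.2075,1.543,1.3935,568.5,230.6),(-.064,1.057,2.145,442.2,614.7),(-.053,.953,2.202,438.4,658.1),(.247,.226,2.627,435.6,810.1),(-.26,1.157,2.229,333.6,644.9),(-.276,1.128,2.234,332,663.4)]
def f(p):
    r0,h,L1,L2,e,L3=p; out=[]
    for q2,q3,q5,r,z in D:
        a=q2;b=q2+q3;c=b+q5
        R=r0+L1*np.sin(a)+L2*np.sin(b)+e*np.cos(b)+L3*np.sin(c); Z=h+L1*np.cos(a)+L2*np.cos(b)-e*np.sin(b)+L3*np.cos(c)
        out+=[R-r,Z-z]
    return out
s=least_squares(f,[0,400,400,400,0,250]); print(np.round(s.x,1),np.round(s.fun,1))
E
```

```text
[ -0.7 320.9 458.4 500.3  91.9 359.5] [ 0.2 -0.4 -1.7  0.5 -0.1  0.4  0.4 -0.4  1.8 -0.1 -0.6 -0.1]
```

Request:
step_arm --increments '[{"dx": 0.414,"dy": 0.098,"dz": 0.222,"yaw": 0,"claw": 1},{"dx": 0.414,"dy": 0.098,"dz": 0.222,"yaw": 0,"claw": 1},{"dx": 0.414,"dy": 0.098,"dz": 0.222,"yaw": 0,"claw": 1},{"dx": 0.414,"dy": 0.098,"dz": 0.222,"yaw": 0,"claw": 1},{"dx": 0.414,"dy": 0.098,"dz": 0.222,"yaw": 0,"claw": 1},{"dx": 0.414,"dy": 0.098,"dz": 0.222,"yaw": 0,"claw": 1},{"dx": 0.414,"dy": 0.098,"dz": 0.222,"yaw": 0,"claw": 1},{"dx": 0.414,"dy": 0.098,"dz": 0.222,"yaw": 0,"claw": 1}]'

```text
t: 48.8
ee_pos: [-1.1, 529.1, 678.9]
orientation: [0.005, 0.605, 0.792, 0.076]
contact_force: [0.2, 0.3, 0.8]
width: -0.2
```

```bash
python3 st.py
```

```text
t 48.80 q [ 1.461  0.104  0.753 -0.104  2.156  1.133] pos [ -1.1 529.1 678.9]
toolx [-0.267  0.96   0.085] tooly [0.959 0.255 0.126] toolz [ 0.1    0.115 -0.988] tilt 8.7 F [0.2 0.3 0.8]
```

```bash
python3 - <<'E'
from h import *
s=cams.snapshot("top");c=cams.snapshot("scene")
cv2.imwrite("pics/w1.png",cv2.resize(np.hstack([s["image"],c["image"]]),(800,300))[:,:,::-1])
E
```

Request:
step_arm --increments '[{"dx": 0.034,"dy": 0.05,"dz": -0.395,"yaw": 0,"claw": 1},{"dx": 0.034,"dy": 0.05,"dz": -0.395,"yaw": 0,"claw": 1},{"dx": 0.034,"dy": 0.05,"dz": -0.395,"yaw": 0,"claw": 1},{"dx": 0.034,"dy": 0.05,"dz": -0.395,"yaw": 0,"claw": 1},{"dx": 0.034,"dy": 0.05,"dz": -0.395,"yaw": 0,"claw": 1},{"dx": 0.034,"dy": 0.05,"dz": -0.395,"yaw": 0,"claw": 1},{"dx": 0.034,"dy": 0.05,"dz": -0.395,"yaw": 0,"claw": 1},{"dx": 0.034,"dy": 0.05,"dz": -0.395,"yaw": 0,"claw": 1}]'

```text
t: 49.7
ee_pos: [4.1, 447.8, 828.0]
orientation: [-0.002, 0.605, 0.792, 0.088]
contact_force: [0.3, -0.9, 0.3]
width: 0.1
```

```bash
python3 st.py
```

```text
t 49.70 q [ 1.426  0.214  0.226 -0.144  2.54   1.034] pos [  4.1 447.8 828. ]
toolx [-0.269  0.957  0.11 ] tooly [0.958 0.254 0.136] toolz [ 0.103  0.142 -0.985] tilt 10.1 F [ 0.3 -0.9  0.3]
```

Request:
step_arm --increments '[{"dx": 0.538,"dy": 0.15,"dz": -0.02,"yaw": 0,"claw": 1},{"dx": 0.538,"dy": 0.15,"dz": -0.02,"yaw": 0,"claw": 1},{"dx": 0.538,"dy": 0.15,"dz": -0.02,"yaw": 0,"claw": 1},{"dx": 0.538,"dy": 0.15,"dz": -0.02,"yaw": 0,"claw": 1},{"dx": 0.538,"dy": 0.15,"dz": -0.02,"yaw": 0,"claw": 1},{"dx": 0.538,"dy": 0.15,"dz": -0.02,"yaw": 0,"claw": 1},{"dx": 0.538,"dy": 0.15,"dz": -0.02,"yaw": 0,"claw": 1},{"dx": 0.538,"dy": 0.15,"dz": -0.02,"yaw": 0,"claw": 1}]'

```text
t: 50.5
ee_pos: [8.5, 652.3, 705.4]
orientation: [-0.009, 0.603, 0.791, 0.098]
contact_force: [-0.0, -0.9, -0.5]
width: 0.1
```

```bash
python3 st.py
```

```text
t 50.50 q [ 1.467  0.463  0.227 -0.113  2.27   1.119] pos [  8.5 652.3 705.4]
toolx [-0.272  0.953  0.133] tooly [0.957 0.253 0.144] toolz [ 0.104  0.167 -0.981] tilt 11.3 F [-0.  -0.9 -0.5]
```

Request:
step_arm --increments '[{"dx": 0.28,"dy": 0.108,"dz": -0.262,"yaw": 0,"claw": 1},{"dx": 0.28,"dy": 0.108,"dz": -0.262,"yaw": 0,"claw": 1},{"dx": 0.28,"dy": 0.108,"dz": -0.262,"yaw": 0,"claw": 1},{"dx": 0.28,"dy": 0.108,"dz": -0.262,"yaw": 0,"claw": 1},{"dx": 0.28,"dy": 0.108,"dz": -0.262,"yaw": 0,"claw": 1},{"dx": 0.28,"dy": 0.108,"dz": -0.262,"yaw": 0,"claw": 1},{"dx": 0.28,"dy": 0.108,"dz": -0.262,"yaw": 0,"claw": 1},{"dx": 0.28,"dy": 0.108,"dz": -0.262,"yaw": 0,"claw": 1}]'

```text
t: 51.3
ee_pos: [14.4, 657.6, 711.8]
orientation: [-0.018, 0.602, 0.79, 0.112]
contact_force: [0.1, 0.1, 0.2]
width: 0.1
```

```bash
python3 st.py
```

```text
t 51.30 q [ 1.458  0.456  0.226 -0.106  2.244  1.113] pos [ 14.4 657.6 711.8]
toolx [-0.275  0.947  0.164] tooly [0.956 0.25  0.155] toolz [ 0.106  0.2   -0.974] tilt 13.1 F [0.1 0.1 0.2]
```

Request:
step_arm --increments '[{"dx": 0.33,"dy": 0.116,"dz": -0.19,"yaw": 0,"claw": 1},{"dx": 0.33,"dy": 0.116,"dz": -0.19,"yaw": 0,"claw": 1},{"dx": 0.33,"dy": 0.116,"dz": -0.19,"yaw": 0,"claw": 1},{"dx": 0.33,"dy": 0.116,"dz": -0.19,"yaw": 0,"claw": 1},{"dx": 0.33,"dy": 0.116,"dz": -0.19,"yaw": 0,"claw": 1},{"dx": 0.33,"dy": 0.116,"dz": -0.19,"yaw": 0,"claw": 1},{"dx": 0.33,"dy": 0.116,"dz": -0.19,"yaw": 0,"claw": 1},{"dx": 0.33,"dy": 0.116,"dz": -0.19,"yaw": 0,"claw": 1}]'

```text
t: 52.1
ee_pos: [18.9, 697.4, 689.5]
orientation: [-0.028, 0.6, 0.789, 0.126]
contact_force: [-0.1, -1.0, 0.3]
width: 0.1
```

Request:
step_arm --increments '[{"dx": 0.33,"dy": 0.116,"dz": -0.19,"yaw": 0,"claw": 1},{"dx": 0.33,"dy": 0.116,"dz": -0.19,"yaw": 0,"claw": 1},{"dx": 0.33,"dy": 0.116,"dz": -0.19,"yaw": 0,"claw": 1},{"dx": 0.33,"dy": 0.116,"dz": -0.19,"yaw": 0,"claw": 1},{"dx": 0.33,"dy": 0.116,"dz": -0.19,"yaw": 0,"claw": 1},{"dx": 0.33,"dy": 0.116,"dz": -0.19,"yaw": 0,"claw": 1},{"dx": 0.33,"dy": 0.116,"dz": -0.19,"yaw": 0,"claw": 1},{"dx": 0.33,"dy": 0.116,"dz": -0.19,"yaw": 0,"claw": 1}]'

```text
t: 52.9
ee_pos: [21.7, 724.6, 677.6]
orientation: [-0.037, 0.598, 0.788, 0.141]
contact_force: [0.3, 0.7, -0.7]
width: -0.5
```

```bash
python3 st.py
```

```text
t 52.90 q [ 1.456  0.52   0.226 -0.092  2.111  1.125] pos [ 21.7 724.6 677.6]
toolx [-0.282  0.932  0.227] tooly [0.953 0.245 0.178] toolz [ 0.11   0.267 -0.958] tilt 16.8 F [ 0.3  0.7 -0.7]
```

Request:
step_arm --increments '[{"dx": 0.357,"dy": 0.12,"dz": -0.13,"yaw": 0,"claw": 1},{"dx": 0.357,"dy": 0.12,"dz": -0.13,"yaw": 0,"claw": 1},{"dx": 0.357,"dy": 0.12,"dz": -0.13,"yaw": 0,"claw": 1},{"dx": 0.357,"dy": 0.12,"dz": -0.13,"yaw": 0,"claw": 1},{"dx": 0.357,"dy": 0.12,"dz": -0.13,"yaw": 0,"claw": 1},{"dx": 0.357,"dy": 0.12,"dz": -0.13,"yaw": 0,"claw": 1},{"dx": 0.357,"dy": 0.12,"dz": -0.13,"yaw": 0,"claw": 1},{"dx": 0.357,"dy": 0.12,"dz": -0.13,"yaw": 0,"claw": 1}]'

```text
t: 53.7
ee_pos: [24.6, 768.8, 649.4]
orientation: [-0.047, 0.596, 0.786, 0.156]
contact_force: [-0.2, 0.2, -0.2]
width: -0.1
```

Request:
step_arm --increments '[{"dx": 0.357,"dy": 0.12,"dz": -0.13,"yaw": 0,"claw": 1},{"dx": 0.357,"dy": 0.12,"dz": -0.13,"yaw": 0,"claw": 1},{"dx": 0.357,"dy": 0.12,"dz": -0.13,"yaw": 0,"claw": 1},{"dx": 0.357,"dy": 0.12,"dz": -0.13,"yaw": 0,"claw": 1},{"dx": 0.357,"dy": 0.12,"dz": -0.13,"yaw": 0,"claw": 1},{"dx": 0.357,"dy": 0.12,"dz": -0.13,"yaw": 0,"claw": 1},{"dx": 0.357,"dy": 0.12,"dz": -0.13,"yaw": 0,"claw": 1},{"dx": 0.357,"dy": 0.12,"dz": -0.13,"yaw": 0,"claw": 1}]'

```text
t: 54.5
ee_pos: [25.9, 799.2, 633.6]
orientation: [-0.058, 0.593, 0.784, 0.172]
contact_force: [0.4, -0.4, -0.0]
width: -0.1
```

Request:
step_arm --increments '[{"dx": 0.357,"dy": 0.12,"dz": -0.13,"yaw": 0,"claw": 1},{"dx": 0.357,"dy": 0.12,"dz": -0.13,"yaw": 0,"claw": 1},{"dx": 0.357,"dy": 0.12,"dz": -0.13,"yaw": 0,"claw": 1},{"dx": 0.357,"dy": 0.12,"dz": -0.13,"yaw": 0,"claw": 1},{"dx": 0.357,"dy": 0.12,"dz": -0.13,"yaw": 0,"claw": 1},{"dx": 0.357,"dy": 0.12,"dz": -0.13,"yaw": 0,"claw": 1},{"dx": 0.357,"dy": 0.12,"dz": -0.13,"yaw": 0,"claw": 1},{"dx": 0.357,"dy": 0.12,"dz": -0.13,"yaw": 0,"claw": 1}]'

```text
t: 55.3
ee_pos: [26.0, 819.6, 628.5]
orientation: [-0.069, 0.59, 0.782, 0.188]
contact_force: [0.1, 0.1, 0.6]
width: 0.1
```

```bash
python3 st.py
```

```text
t 55.30 q [ 1.462  0.612  0.226 -0.077  1.906  1.144] pos [ 26.  819.6 628.5]
toolx [-0.294  0.897  0.329] tooly [0.949 0.233 0.213] toolz [ 0.114  0.375 -0.92 ] tilt 23.1 F [0.1 0.1 0.6]
```

Request:
step_arm --increments '[{"dx": 0.347,"dy": 0.126,"dz": -0.154,"yaw": 0,"claw": 1},{"dx": 0.347,"dy": 0.126,"dz": -0.154,"yaw": 0,"claw": 1},{"dx": 0.347,"dy": 0.126,"dz": -0.154,"yaw": 0,"claw": 1},{"dx": 0.347,"dy": 0.126,"dz": -0.154,"yaw": 0,"claw": 1},{"dx": 0.347,"dy": 0.126,"dz": -0.154,"yaw": 0,"claw": 1},{"dx": 0.347,"dy": 0.126,"dz": -0.154,"yaw": 0,"claw": 1},{"dx": 0.347,"dy": 0.126,"dz": -0.154,"yaw": 0,"claw": 1},{"dx": 0.347,"dy": 0.126,"dz": -0.154,"yaw": 0,"claw": 1}]'

```text
t: 56.1
ee_pos: [28.4, 822.5, 642.8]
orientation: [-0.079, 0.587, 0.78, 0.204]
contact_force: [0.3, 0.4, -0.5]
width: -0.1
```

Request:
step_arm --increments '[{"dx": 0.347,"dy": 0.126,"dz": -0.154,"yaw": 0,"claw": 1},{"dx": 0.347,"dy": 0.126,"dz": -0.154,"yaw": 0,"claw": 1},{"dx": 0.347,"dy": 0.126,"dz": -0.154,"yaw": 0,"claw": 1},{"dx": 0.347,"dy": 0.126,"dz": -0.154,"yaw": 0,"claw": 1},{"dx": 0.347,"dy": 0.126,"dz": -0.154,"yaw": 0,"claw": 1},{"dx": 0.347,"dy": 0.126,"dz": -0.154,"yaw": 0,"claw": 1},{"dx": 0.347,"dy": 0.126,"dz": -0.154,"yaw": 0,"claw": 1},{"dx": 0.347,"dy": 0.126,"dz": -0.154,"yaw": 0,"claw": 1}]'

```text
t: 56.9
ee_pos: [29.3, 821.2, 661.5]
orientation: [-0.09, 0.583, 0.777, 0.22]
contact_force: [-0.9, 0.6, -0.0]
width: -0.2
```

Request:
step_arm --increments '[{"dx": 0.347,"dy": 0.126,"dz": -0.154,"yaw": 0,"claw": 1},{"dx": 0.347,"dy": 0.126,"dz": -0.154,"yaw": 0,"claw": 1},{"dx": 0.347,"dy": 0.126,"dz": -0.154,"yaw": 0,"claw": 1},{"dx": 0.347,"dy": 0.126,"dz": -0.154,"yaw": 0,"claw": 1},{"dx": 0.347,"dy": 0.126,"dz": -0.154,"yaw": 0,"claw": 1},{"dx": 0.347,"dy": 0.126,"dz": -0.154,"yaw": 0,"claw": 1},{"dx": 0.347,"dy": 0.126,"dz": -0.154,"yaw": 0,"claw": 1},{"dx": 0.347,"dy": 0.126,"dz": -0.154,"yaw": 0,"claw": 1}]'

```text
t: 57.7
ee_pos: [29.0, 816.5, 683.6]
orientation: [-0.101, 0.58, 0.773, 0.236]
contact_force: [-0.0, -0.8, 0.9]
width: -0.2
```

Request:
step_arm --increments '[{"dx": 0.347,"dy": 0.126,"dz": -0.154,"yaw": 0,"claw": 1},{"dx": 0.347,"dy": 0.126,"dz": -0.154,"yaw": 0,"claw": 1},{"dx": 0.347,"dy": 0.126,"dz": -0.154,"yaw": 0,"claw": 1},{"dx": 0.347,"dy": 0.126,"dz": -0.154,"yaw": 0,"claw": 1},{"dx": 0.347,"dy": 0.126,"dz": -0.154,"yaw": 0,"claw": 1},{"dx": 0.347,"dy": 0.126,"dz": -0.154,"yaw": 0,"claw": 1},{"dx": 0.347,"dy": 0.126,"dz": -0.154,"yaw": 0,"claw": 1},{"dx": 0.347,"dy": 0.126,"dz": -0.154,"yaw": 0,"claw": 1}]'

```text
t: 58.5
ee_pos: [27.8, 808.6, 708.0]
orientation: [-0.112, 0.576, 0.769, 0.253]
contact_force: [0.2, -0.3, 0.0]
width: -0.1
```

```bash
python3 st.py
```

```text
t 58.50 q [ 1.452  0.527  0.226 -0.059  1.831  1.135] pos [ 27.8 808.6 708. ]
toolx [-0.312  0.83   0.463] tooly [0.943 0.209 0.26 ] toolz [ 0.119  0.517 -0.847] tilt 32.1 F [ 0.2 -0.3  0. ]
```

Request:
step_arm --increments '[{"dx": 0.366,"dy": 0.133,"dz": -0.094,"yaw": 0,"claw": 1},{"dx": 0.366,"dy": 0.133,"dz": -0.094,"yaw": 0,"claw": 1},{"dx": 0.366,"dy": 0.133,"dz": -0.094,"yaw": 0,"claw": 1},{"dx": 0.366,"dy": 0.133,"dz": -0.094,"yaw": 0,"claw": 1},{"dx": 0.366,"dy": 0.133,"dz": -0.094,"yaw": 0,"claw": 1},{"dx": 0.366,"dy": 0.133,"dz": -0.094,"yaw": 0,"claw": 1},{"dx": 0.366,"dy": 0.133,"dz": -0.094,"yaw": 0,"claw": 1},{"dx": 0.366,"dy": 0.133,"dz": -0.094,"yaw": 0,"claw": 1}]'

```text
t: 59.3
ee_pos: [30.2, 823.8, 711.0]
orientation: [-0.123, 0.572, 0.765, 0.269]
contact_force: [-0.4, -0.1, 0.4]
width: 0.1
```

Request:
step_arm --increments '[{"dx": 0.366,"dy": 0.133,"dz": -0.094,"yaw": 0,"claw": 1},{"dx": 0.366,"dy": 0.133,"dz": -0.094,"yaw": 0,"claw": 1},{"dx": 0.366,"dy": 0.133,"dz": -0.094,"yaw": 0,"claw": 1},{"dx": 0.366,"dy": 0.133,"dz": -0.094,"yaw": 0,"claw": 1},{"dx": 0.366,"dy": 0.133,"dz": -0.094,"yaw": 0,"claw": 1},{"dx": 0.366,"dy": 0.133,"dz": -0.094,"yaw": 0,"claw": 1},{"dx": 0.366,"dy": 0.133,"dz": -0.094,"yaw": 0,"claw": 1},{"dx": 0.366,"dy": 0.133,"dz": -0.094,"yaw": 0,"claw": 1}]'

```text
t: 60.1
ee_pos: [30.9, 831.5, 721.3]
orientation: [-0.133, 0.567, 0.761, 0.285]
contact_force: [-0.2, -0.2, 0.1]
width: -0.1
```

Request:
step_arm --increments '[{"dx": 0.366,"dy": 0.133,"dz": -0.094,"yaw": 0,"claw": 1},{"dx": 0.366,"dy": 0.133,"dz": -0.094,"yaw": 0,"claw": 1},{"dx": 0.366,"dy": 0.133,"dz": -0.094,"yaw": 0,"claw": 1},{"dx": 0.366,"dy": 0.133,"dz": -0.094,"yaw": 0,"claw": 1},{"dx": 0.366,"dy": 0.133,"dz": -0.094,"yaw": 0,"claw": 1},{"dx": 0.366,"dy": 0.133,"dz": -0.094,"yaw": 0,"claw": 1},{"dx": 0.366,"dy": 0.133,"dz": -0.094,"yaw": 0,"claw": 1},{"dx": 0.366,"dy": 0.133,"dz": -0.094,"yaw": 0,"claw": 1}]'

```text
t: 60.9
ee_pos: [30.5, 833.1, 737.4]
orientation: [-0.144, 0.562, 0.756, 0.302]
contact_force: [0.2, -0.1, -0.1]
width: -0.2
```

Request:
step_arm --increments '[{"dx": 0.366,"dy": 0.133,"dz": -0.094,"yaw": 0,"claw": 1},{"dx": 0.366,"dy": 0.133,"dz": -0.094,"yaw": 0,"claw": 1},{"dx": 0.366,"dy": 0.133,"dz": -0.094,"yaw": 0,"claw": 1},{"dx": 0.366,"dy": 0.133,"dz": -0.094,"yaw": 0,"claw": 1},{"dx": 0.366,"dy": 0.133,"dz": -0.094,"yaw": 0,"claw": 1},{"dx": 0.366,"dy": 0.133,"dz": -0.094,"yaw": 0,"claw": 1},{"dx": 0.366,"dy": 0.133,"dz": -0.094,"yaw": 0,"claw": 1},{"dx": 0.366,"dy": 0.133,"dz": -0.094,"yaw": 0,"claw": 1}]'

```text
t: 61.7
ee_pos: [29.1, 829.7, 757.8]
orientation: [-0.155, 0.557, 0.751, 0.318]
contact_force: [0.3, 0.1, -0.1]
width: -0.1
```

```bash
python3 st.py
```

```text
t 61.70 q [ 1.447  0.497  0.226 -0.041  1.696  1.133] pos [ 29.1 829.7 757.8]
toolx [-0.33   0.739  0.587] tooly [0.936 0.177 0.305] toolz [ 0.121  0.65  -0.75 ] tilt 41.4 F [ 0.3  0.1 -0.1]
```

Request:
step_arm --increments '[{"dx": 0.375,"dy": 0.136,"dz": -0.03,"yaw": 0,"claw": 1},{"dx": 0.375,"dy": 0.136,"dz": -0.03,"yaw": 0,"claw": 1},{"dx": 0.375,"dy": 0.136,"dz": -0.03,"yaw": 0,"claw": 1},{"dx": 0.375,"dy": 0.136,"dz": -0.03,"yaw": 0,"claw": 1},{"dx": 0.375,"dy": 0.136,"dz": -0.03,"yaw": 0,"claw": 1},{"dx": 0.375,"dy": 0.136,"dz": -0.03,"yaw": 0,"claw": 1},{"dx": 0.375,"dy": 0.136,"dz": -0.03,"yaw": 0,"claw": 1},{"dx": 0.375,"dy": 0.136,"dz": -0.03,"yaw": 0,"claw": 1}]'

```text
t: 62.5
ee_pos: [31.0, 849.0, 758.3]
orientation: [-0.166, 0.552, 0.746, 0.334]
contact_force: [0.5, 0.0, -0.4]
width: -0.1
```

Request:
step_arm --increments '[{"dx": 0.375,"dy": 0.136,"dz": -0.03,"yaw": 0,"claw": 1},{"dx": 0.375,"dy": 0.136,"dz": -0.03,"yaw": 0,"claw": 1},{"dx": 0.375,"dy": 0.136,"dz": -0.03,"yaw": 0,"claw": 1},{"dx": 0.375,"dy": 0.136,"dz": -0.03,"yaw": 0,"claw": 1},{"dx": 0.375,"dy": 0.136,"dz": -0.03,"yaw": 0,"claw": 1},{"dx": 0.375,"dy": 0.136,"dz": -0.03,"yaw": 0,"claw": 1},{"dx": 0.375,"dy": 0.136,"dz": -0.03,"yaw": 0,"claw": 1},{"dx": 0.375,"dy": 0.136,"dz": -0.03,"yaw": 0,"claw": 1}]'

```text
t: 63.3
ee_pos: [31.4, 859.1, 766.9]
orientation: [-0.177, 0.547, 0.74, 0.35]
contact_force: [0.1, 0.5, -0.7]
width: -0.2
```

Request:
step_arm --increments '[{"dx": 0.375,"dy": 0.136,"dz": -0.03,"yaw": 0,"claw": 1},{"dx": 0.375,"dy": 0.136,"dz": -0.03,"yaw": 0,"claw": 1},{"dx": 0.375,"dy": 0.136,"dz": -0.03,"yaw": 0,"claw": 1},{"dx": 0.375,"dy": 0.136,"dz": -0.03,"yaw": 0,"claw": 1},{"dx": 0.375,"dy": 0.136,"dz": -0.03,"yaw": 0,"claw": 1},{"dx": 0.375,"dy": 0.136,"dz": -0.03,"yaw": 0,"claw": 1},{"dx": 0.375,"dy": 0.136,"dz": -0.03,"yaw": 0,"claw": 1},{"dx": 0.375,"dy": 0.136,"dz": -0.03,"yaw": 0,"claw": 1}]'

```text
t: 64.1
ee_pos: [30.5, 862.1, 782.0]
orientation: [-0.187, 0.541, 0.734, 0.366]
contact_force: [-0.0, -0.8, -0.1]
width: 0.2
```

Request:
step_arm --increments '[{"dx": 0.375,"dy": 0.136,"dz": -0.03,"yaw": 0,"claw": 1},{"dx": 0.375,"dy": 0.136,"dz": -0.03,"yaw": 0,"claw": 1},{"dx": 0.375,"dy": 0.136,"dz": -0.03,"yaw": 0,"claw": 1},{"dx": 0.375,"dy": 0.136,"dz": -0.03,"yaw": 0,"claw": 1},{"dx": 0.375,"dy": 0.136,"dz": -0.03,"yaw": 0,"claw": 1},{"dx": 0.375,"dy": 0.136,"dz": -0.03,"yaw": 0,"claw": 1},{"dx": 0.375,"dy": 0.136,"dz": -0.03,"yaw": 0,"claw": 1},{"dx": 0.375,"dy": 0.136,"dz": -0.03,"yaw": 0,"claw": 1}]'

```text
t: 64.9
ee_pos: [28.7, 859.2, 802.0]
orientation: [-0.198, 0.535, 0.727, 0.382]
contact_force: [0.4, 0.3, 0.2]
width: 0.1
```

```bash
python3 st.py
```

```text
t 64.90 q [ 1.446  0.487  0.226 -0.025  1.54   1.133] pos [ 28.7 859.2 802. ]
toolx [-0.35   0.627  0.696] tooly [0.929 0.136 0.344] toolz [ 0.121  0.767 -0.63 ] tilt 50.9 F [0.4 0.3 0.2]
```

```bash
cat > go2.py <<'E'
import sys,numpy as np
from bench import observe
from scipy.spatial.transform import Rotation as R
o=observe(); w,a,b,c=o["orientation"]; M=R.from_quat([a,b,c,w]).as_matrix()
p=np.array(list(map(float,sys.argv[1:4]))); d=p-o["ee_pos"]
print("pos",np.round(o["ee_pos"],1),"q",np.round(o["qpos"],2),"F",np.round(o["contact_force"],1),"toolz",np.round(M[:,2],3),"yawfix",round(np.degrees(np.arctan2(M[2,1],M[2,0])),1))
print("d[m]",np.round(M.T@d/1000,4),"len",round(np.linalg.norm(d)))
E
python3 go2.py 150 480 650; python3 - <<'E'
from h import *
import pickle
s,c=pickle.load(open("first.pkl","rb"))
print("cup",unproj(s,[[141,259]],70)[0])
E
```

```text
pos [ 28.7 859.2 802. ] q [ 1.45  0.49  0.23 -0.02  1.54  1.13] F [0.4 0.3 0.2] toolz [ 0.121  0.767 -0.63 ] yawfix 26.3
d[m] [-0.386   0.0088 -0.1804] len 426
cup [310.9883702  305.96084749  70.        ]
```

Request:
step_arm --increments '[{"dx": -0.386,"dy": 0.009,"dz": -0.18,"yaw": 5,"claw": 1},{"dx": -0.386,"dy": 0.009,"dz": -0.18,"yaw": 10,"claw": 1},{"dx": -0.386,"dy": 0.009,"dz": -0.18,"yaw": 15,"claw": 1},{"dx": -0.386,"dy": 0.009,"dz": -0.18,"yaw": 20,"claw": 1},{"dx": -0.386,"dy": 0.009,"dz": -0.18,"yaw": 26,"claw": 1},{"dx": -0.386,"dy": 0.009,"dz": -0.18,"yaw": 26,"claw": 1},{"dx": -0.386,"dy": 0.009,"dz": -0.18,"yaw": 26,"claw": 1},{"dx": -0.386,"dy": 0.009,"dz": -0.18,"yaw": 26,"claw": 1}]'

```text
t: 65.7
ee_pos: [136.4, 520.3, 666.2]
orientation: [-0.279, 0.684, 0.589, 0.328]
contact_force: [2.1, -0.7, 0.5]
width: 0.1
```

```bash
python3 st.py; python3 go2.py 420 200 450
```

```text
t 65.70 q [ 0.934 -0.447  1.486  0.383  1.292  1.137] pos [136.4 520.3 666.2]
toolx [0.091 0.623 0.777] tooly [ 0.988 -0.152  0.005] toolz [ 0.121  0.768 -0.629] tilt 51.0 F [ 2.1 -0.7  0.5]
pos [136.4 520.3 666.2] q [ 0.93 -0.45  1.49  0.38  1.29  1.14] F [ 2.1 -0.7  0.5] toolz [ 0.121  0.768 -0.629] yawfix 0.4
d[m] [-0.3416  0.3277 -0.0755] len 479
```

Request:
step_arm --increments '[{"dx": -0.34,"dy": 0.328,"dz": -0.075,"yaw": 0,"claw": 1},{"dx": -0.34,"dy": 0.328,"dz": -0.075,"yaw": 0,"claw": 1},{"dx": -0.34,"dy": 0.328,"dz": -0.075,"yaw": 0,"claw": 1},{"dx": -0.34,"dy": 0.328,"dz": -0.075,"yaw": 0,"claw": 1},{"dx": -0.34,"dy": 0.328,"dz": -0.075,"yaw": 0,"claw": 1},{"dx": -0.34,"dy": 0.328,"dz": -0.075,"yaw": 0,"claw": 1},{"dx": -0.34,"dy": 0.328,"dz": -0.075,"yaw": 0,"claw": 1},{"dx": -0.34,"dy": 0.328,"dz": -0.075,"yaw": 0,"claw": 1}]'

```text
t: 66.5
ee_pos: [375.0, 253.1, 486.2]
orientation: [-0.278, 0.685, 0.588, 0.329]
contact_force: [0.8, 0.8, -0.2]
width: 0.1
```

```bash
python3 st.py; python3 go2.py 432 230 300
```

```text
t 66.50 q [-0.227 -0.415  1.827  0.901  1.722  0.074] pos [375.  253.1 486.2]
toolx [0.093 0.623 0.777] tooly [ 0.988 -0.155  0.006] toolz [ 0.124  0.767 -0.63 ] tilt 51.0 F [ 0.8  0.8 -0.2]
pos [375.  253.1 486.2] q [-0.23 -0.41  1.83  0.9   1.72  0.07] F [ 0.8  0.8 -0.2] toolz [ 0.124  0.767 -0.63 ] yawfix 0.5
d[m] [-0.1537  0.0587  0.1066] len 196
```

Request:
step_arm --increments '[{"dx": -0.154,"dy": 0.059,"dz": 0.107,"yaw": 0,"claw": 1},{"dx": -0.154,"dy": 0.059,"dz": 0.107,"yaw": 0,"claw": 1},{"dx": -0.154,"dy": 0.059,"dz": 0.107,"yaw": 0,"claw": 1},{"dx": -0.154,"dy": 0.059,"dz": 0.107,"yaw": 0,"claw": 1},{"dx": -0.154,"dy": 0.059,"dz": 0.107,"yaw": 0,"claw": 1},{"dx": -0.154,"dy": 0.059,"dz": 0.107,"yaw": 0,"claw": 1}]'

```text
t: 67.1
ee_pos: [430.8, 232.5, 300.2]
orientation: [-0.28, 0.685, 0.588, 0.328]
contact_force: [-0.3, 0.6, -0.2]
width: -0.3
```

```bash
python3 st.py; python3 go2.py 436 240 150
```

```text
t 67.10 q [-0.247 -0.15   2.012  0.893  1.458 -0.287] pos [430.8 232.5 300.2]
toolx [0.095 0.622 0.777] tooly [ 0.988 -0.153  0.002] toolz [ 0.12   0.768 -0.629] tilt 51.0 F [-0.3  0.6 -0.2]
pos [430.8 232.5 300.2] q [-0.25 -0.15  2.01  0.89  1.46 -0.29] F [-0.3  0.6 -0.2] toolz [ 0.12   0.768 -0.629] yawfix 0.1
d[m] [-0.1116  0.0037  0.1009] len 150
```

Request:
step_arm --increments '[{"dx": -0.112,"dy": 0.004,"dz": 0.101,"yaw": 0,"claw": 1},{"dx": -0.112,"dy": 0.004,"dz": 0.101,"yaw": 0,"claw": 1},{"dx": -0.112,"dy": 0.004,"dz": 0.101,"yaw": 0,"claw": 1},{"dx": -0.112,"dy": 0.004,"dz": 0.101,"yaw": 0,"claw": 1},{"dx": -0.112,"dy": 0.004,"dz": 0.101,"yaw": 0,"claw": 1}]'

```text
t: 67.6
ee_pos: [438.0, 239.7, 151.9]
orientation: [-0.279, 0.684, 0.588, 0.329]
contact_force: [0.9, 0.1, 0.9]
width: -0.0
```

```bash
python3 st.py; python3 go2.py 446 308 150; python3 - <<'E'
from ov import *
s=cams.snapshot("top");c=cams.snapshot("scene"); e=observe()["ee_pos"]
S=[451.2,336.1]
for q,b,fn,f in((s,(70,150,230,290),"pics/d1.png",4.5),(c,(220,60,350,190),"pics/d2.png",4.5)):
    overlay(q,[(ell(q,S[0],S[1],16,172),(0,255,0)),(ell(q,e[0],e[1],3,e[2]),(0,255,255))],b,f,fn)
E
```

```text
t 67.60 q [-0.225  0.125  2.115  0.976  1.215 -0.59 ] pos [438.  239.7 151.9]
toolx [0.091 0.622 0.778] tooly [ 0.988 -0.152  0.006] toolz [ 0.122  0.768 -0.628] tilt 51.1 F [0.9 0.1 0.9]
pos [438.  239.7 151.9] q [-0.23  0.12  2.12  0.98  1.21 -0.59] F [0.9 0.1 0.9] toolz [ 0.122  0.768 -0.628] yawfix 0.4
d[m] [ 0.0417 -0.0026  0.0546] len 69
```

```bash
python3 go2.py 447.2 318.5 151
```

```text
pos [439.7 239.1 153.7] q [-0.23  0.12  2.11  0.98  1.21 -0.59] F [ 0.1 -0.4  0.8] toolz [ 0.127  0.767 -0.629] yawfix 0.9
d[m] [ 0.048  -0.0048  0.0635] len 80
```

Request:
step_arm --increments '[{"dx": 0.015,"dy": -0.0015,"dz": 0.02,"yaw": 0,"claw": 1},{"dx": 0.03,"dy": -0.003,"dz": 0.04,"yaw": 0,"claw": 1},{"dx": 0.042,"dy": -0.004,"dz": 0.056,"yaw": 0,"claw": 1},{"dx": 0.042,"dy": -0.004,"dz": 0.056,"yaw": 0,"claw": 1},{"dx": 0.042,"dy": -0.004,"dz": 0.056,"yaw": 0,"claw": 1}]'

```text
t: 68.2
ee_pos: [445.1, 309.3, 150.0]
orientation: [-0.277, 0.683, 0.59, 0.33]
contact_force: [-0.3, -0.2, 0.8]
width: -0.3
```

```bash
python3 st.py;python3 go2.py 447.2 318.5 156; python3 - <<'E'
from ov import *
s=cams.snapshot("top");c=cams.snapshot("scene"); e=observe()["ee_pos"]
S=[451.2,336.1]
overlay(c,[(ell(c,S[0],S[1],16,172),(0,255,0)),(ell(c,e[0],e[1],3,e[2]),(0,255,255))],(250,80,340,160),6.6,"pics/d3.png")
E
```

```text
t 68.20 q [-0.048  0.151  2.089  1.054  1.094 -0.515] pos [445.1 309.3 150. ]
toolx [0.087 0.623 0.777] tooly [ 0.988 -0.151  0.011] toolz [ 0.125  0.767 -0.629] tilt 51.0 F [-0.3 -0.2  0.8]
pos [445.1 309.3 150. ] q [-0.05  0.15  2.09  1.05  1.09 -0.51] F [-0.3 -0.2  0.8] toolz [ 0.125  0.767 -0.629] yawfix 0.8
d[m] [0.0106 0.0008 0.0036] len 11
```

Request:
step_arm --increments '[{"dx": 0.005,"dy": 0.0005,"dz": 0.002,"yaw": 0,"claw": 1},{"dx": 0.01,"dy": 0.001,"dz": 0.0036,"yaw": 0,"claw": 1},{"dx": 0.01,"dy": 0.001,"dz": 0.0036,"yaw": 0,"claw": 1},{"dx": 0.01,"dy": 0.001,"dz": 0.0036,"yaw": 0,"claw": 1}]'

```text
t: 68.7
ee_pos: [445.9, 317.9, 152.2]
orientation: [-0.279, 0.685, 0.588, 0.328]
contact_force: [0.3, -0.1, 0.6]
width: 0.3
```

```bash
python3 st.py;python3 go2.py 447.2 318.5 163
```

```text
t 68.70 q [-0.026  0.152  2.08   1.056  1.085 -0.49 ] pos [445.9 317.9 152.2]
toolx [0.093 0.623 0.777] tooly [ 0.988 -0.152  0.004] toolz [ 0.121  0.767 -0.63 ] tilt 50.9 F [ 0.3 -0.1  0.6]
pos [445.9 317.9 152.2] q [-0.03  0.15  2.08  1.06  1.09 -0.49] F [ 0.3 -0.1  0.6] toolz [ 0.121  0.767 -0.63 ] yawfix 0.3
d[m] [ 0.0088  0.0013 -0.0062] len 11
```

Request:
step_arm --increments '[{"dx": 0.005,"dy": 0.001,"dz": -0.003,"yaw": 0,"claw": 1},{"dx": 0.0085,"dy": 0.001,"dz": -0.006,"yaw": 0,"claw": 1},{"dx": 0.0085,"dy": 0.001,"dz": -0.006,"yaw": 0,"claw": 1},{"dx": 0.0085,"dy": 0.001,"dz": -0.006,"yaw": 0,"claw": 1}]'

```text
t: 69.1
ee_pos: [447.0, 318.4, 162.8]
orientation: [-0.278, 0.685, 0.588, 0.328]
contact_force: [-0.8, -0.3, 0.7]
width: -0.3
```

```bash
python3 st.py
```

```text
t 69.10 q [-0.025  0.132  2.073  1.045  1.098 -0.464] pos [447.  318.4 162.8]
toolx [0.093 0.623 0.777] tooly [ 0.988 -0.153  0.005] toolz [ 0.121  0.767 -0.63 ] tilt 51.0 F [-0.8 -0.3  0.7]
```

Request:
step_arm --increments '[{"dx": 0.0016,"dy": 0,"dz": -0.0013,"yaw": 0,"claw": 1},{"dx": 0.0016,"dy": 0,"dz": -0.0013,"yaw": 0,"claw": 1},{"dx": 0.0016,"dy": 0,"dz": -0.0013,"yaw": 0,"claw": 1}]'

```text
t: 69.4
ee_pos: [446.8, 318.5, 164.6]
orientation: [-0.279, 0.685, 0.588, 0.328]
contact_force: [0.1, 0.0, 0.7]
width: -0.3
```

```bash
python3 st.py
```

```text
t 69.40 q [-0.025  0.128  2.072  1.043  1.1   -0.459] pos [446.8 318.5 164.6]
toolx [0.093 0.623 0.777] tooly [ 0.988 -0.153  0.004] toolz [ 0.121  0.767 -0.63 ] tilt 51.0 F [0.1 0.  0.7]
```

Request:
step_arm --increments '[{"dx": 0.0016,"dy": 0,"dz": -0.0013,"yaw": 0,"claw": 1},{"dx": 0.0016,"dy": 0,"dz": -0.0013,"yaw": 0,"claw": 1},{"dx": 0.0016,"dy": 0,"dz": -0.0013,"yaw": 0,"claw": 1}]'

```text
t: 69.7
ee_pos: [446.9, 318.5, 166.8]
orientation: [-0.279, 0.685, 0.588, 0.328]
contact_force: [0.2, -0.4, -0.6]
width: -0.1
```

Request:
step_arm --increments '[{"dx": 0.0016,"dy": 0,"dz": -0.0013,"yaw": 0,"claw": 1},{"dx": 0.0016,"dy": 0,"dz": -0.0013,"yaw": 0,"claw": 1},{"dx": 0.0016,"dy": 0,"dz": -0.0013,"yaw": 0,"claw": 1}]'

```text
t: 70.0
ee_pos: [446.9, 318.5, 168.9]
orientation: [-0.279, 0.685, 0.588, 0.328]
contact_force: [-0.2, -0.9, 0.1]
width: -0.1
```

```bash
python3 st.py;  python3 - <<'E'
from ov import *
c=cams.snapshot("scene"); e=observe()["ee_pos"]
S=[451.2,336.1]
overlay(c,[(ell(c,S[0],S[1],16,172),(0,255,0)),(ell(c,e[0],e[1],3,e[2]),(0,255,255))],(250,80,340,160),6.6,"pics/d4.png")
E
```

```text
t 70.00 q [-0.025  0.12   2.07   1.038  1.106 -0.449] pos [446.9 318.5 168.9]
toolx [0.093 0.623 0.777] tooly [ 0.988 -0.153  0.004] toolz [ 0.121  0.767 -0.63 ] tilt 51.0 F [-0.2 -0.9  0.1]
```

Request:
step_arm --increments '[{"dx": 0.0016,"dy": 0,"dz": -0.0013,"yaw": 0,"claw": 1},{"dx": 0.0016,"dy": 0,"dz": -0.0013,"yaw": 0,"claw": 1},{"dx": 0.0016,"dy": 0,"dz": -0.0013,"yaw": 0,"claw": 1}]'

```text
t: 70.35
ee_pos: [446.9, 318.5, 170.9]
orientation: [-0.279, 0.685, 0.588, 0.328]
contact_force: [-0.5, 0.4, 1.0]
width: 0.1
```

```bash
python3 st.py
```

```text
t 70.35 q [-0.025  0.115  2.069  1.036  1.108 -0.444] pos [446.9 318.5 170.9]
toolx [0.093 0.623 0.777] tooly [ 0.988 -0.153  0.004] toolz [ 0.121  0.767 -0.63 ] tilt 51.0 F [-0.5  0.4  1. ]
```

Request:
step_arm --increments '[{"dx": -0.0085,"dy": 0,"dz": 0.007,"yaw": 0,"claw": 1},{"dx": -0.0085,"dy": 0,"dz": 0.007,"yaw": 0,"claw": 1},{"dx": -0.0047,"dy": 0,"dz": 0.0116,"yaw": 0,"claw": 1},{"dx": -0.0047,"dy": 0,"dz": 0.0116,"yaw": 0,"claw": 1},{"dx": -0.0047,"dy": 0,"dz": 0.0116,"yaw": 0,"claw": 1}]'

```text
t: 70.85
ee_pos: [447.5, 324.3, 159.2]
orientation: [-0.278, 0.685, 0.589, 0.327]
contact_force: [-0.2, -2.4, -2.7]
width: -0.1
```

Request:
step_arm --increments '[{"dx": 0.0023,"dy": 0,"dz": -0.0019,"yaw": 0,"claw": 1},{"dx": 0.0023,"dy": 0,"dz": -0.0019,"yaw": 0,"claw": 1},{"dx": 0.0023,"dy": 0,"dz": -0.0019,"yaw": 0,"claw": 1}]'

```text
t: 71.15
ee_pos: [447.5, 324.3, 162.6]
orientation: [-0.278, 0.685, 0.588, 0.327]
contact_force: [0.4, -1.6, -4.9]
width: 0.2
```

```bash
python3 st.py
```

```text
t 71.15 q [-0.01   0.136  2.069  1.049  1.088 -0.456] pos [447.5 324.3 162.6]
toolx [0.093 0.624 0.776] tooly [ 0.988 -0.152  0.004] toolz [ 0.121  0.767 -0.631] tilt 50.9 F [ 0.4 -1.6 -4.9]
```

Request:
step_arm --increments '[{"dx": 0.0012,"dy": 0,"dz": -0.001,"yaw": 0,"claw": 1},{"dx": 0.0012,"dy": 0,"dz": -0.001,"yaw": 0,"claw": 1},{"dx": 0.0012,"dy": 0,"dz": -0.001,"yaw": 0,"claw": 1}]'

```text
t: 71.45
ee_pos: [447.5, 324.3, 164.2]
orientation: [-0.279, 0.685, 0.588, 0.327]
contact_force: [-0.1, -1.9, -5.3]
width: 0.1
```

Request:
step_arm --increments '[{"dx": 0.0012,"dy": 0,"dz": -0.001,"yaw": 0,"claw": 1},{"dx": 0.0012,"dy": 0,"dz": -0.001,"yaw": 0,"claw": 1},{"dx": 0.0012,"dy": 0,"dz": -0.001,"yaw": 0,"claw": 1}]'

```text
t: 71.75
ee_pos: [447.3, 324.1, 165.1]
orientation: [-0.278, 0.685, 0.588, 0.327]
contact_force: [0.2, -2.1, -9.4]
width: -0.2
```

```bash
python3 ft.py
```

```text
t 71.8 [447.3 324.1 165.1] F [ 0.2 -2.1 -9.4] M [-1.84  0.25 -0.1 ] contact r mm 32 145 w -0.2
```

Request:
step_arm --increments '[{"dx": 0.0004,"dy": 0,"dz": -0.0003,"yaw": 0,"claw": 1},{"dx": 0.0004,"dy": 0,"dz": -0.0003,"yaw": 0,"claw": 1},{"dx": 0.0004,"dy": 0,"dz": -0.0003,"yaw": 0,"claw": 1},{"dx": 0.0004,"dy": 0,"dz": -0.0003,"yaw": 0,"claw": 1}]'

```text
t: 72.15
ee_pos: [447.2, 324.0, 165.4]
orientation: [-0.278, 0.685, 0.588, 0.327]
contact_force: [0.8, -1.9, -14.8]
width: 0.0
```

```bash
python3 ft.py; python3 - <<'E'
from ov import *
c=cams.snapshot("scene"); s=cams.snapshot("top"); e=observe()["ee_pos"]
overlay(c,[],(250,80,340,160),6.6,"pics/d5.png")
overlay(s,[],(90,170,190,250),6,"pics/d6.png")
E
```

```text
t 72.2 [447.2 324.  165.4] F [  0.8  -1.9 -14.8] M [-2.56  0.29 -0.21] contact r mm 32 145 w 0.0
```

```bash
python3 - <<'E'
from ov import *
import pickle
s0,c0=pickle.load(open("first.pkl","rb")); c=cams.snapshot("scene"); pickle.dump(c,open("press.pkl","wb"))
b=(282,96,308,124)
A=[cv2.resize(q["image"][b[1]:b[3],b[0]:b[2]],None,fx=15,fy=15,interpolation=cv2.INTER_NEAREST) for q in(c0,c)]
cv2.imwrite("pics/e1.png",np.hstack(A)[:,:,::-1])
o=observe();print(o["ee_pos"],o["contact_force"],o["ft_torque"])
E
```

```text
[447.180113   324.10902089 165.51385699] [  1.88925948  -2.04895294 -16.81579553] [-2.74236259  0.31945957 -0.20425886]
```

Request:
step_arm --increments '[{"dx": -0.0013,"dy": 0,"dz": 0.001,"yaw": 0,"claw": 1},{"dx": -0.0013,"dy": 0,"dz": 0.001,"yaw": 0,"claw": 1},{"dx": -0.0013,"dy": 0,"dz": 0.001,"yaw": 0,"claw": 1}]'

```text
t: 72.6
ee_pos: [447.4, 324.4, 165.1]
orientation: [-0.279, 0.684, 0.589, 0.328]
contact_force: [-1.3, -5.6, -11.0]
width: 0.3
```

Request:
step_arm --increments '[{"dx": -0.0008,"dy": 0,"dz": 0.0006,"yaw": 0,"claw": 1},{"dx": -0.0008,"dy": 0,"dz": 0.0006,"yaw": 0,"claw": 1}]'

```text
t: 72.8
ee_pos: [447.6, 324.5, 164.9]
orientation: [-0.279, 0.684, 0.589, 0.328]
contact_force: [-2.9, -8.0, -8.4]
width: 0.2
```

```bash
python3 ft.py
```

```text
t 72.8 [447.6 324.5 164.9] F [-2.9 -8.  -8.4] M [-2.13  0.5   0.25] contact r mm -17 44 w 0.2
```

Request:
step_arm --increments '[{"dx": -0.0016,"dy": 0,"dz": 0.0012,"yaw": 0,"claw": 1},{"dx": -0.0016,"dy": 0,"dz": 0.0012,"yaw": 0,"claw": 1}]'

```text
t: 73.0
ee_pos: [447.7, 324.7, 163.5]
orientation: [-0.28, 0.684, 0.588, 0.329]
contact_force: [-4.4, -8.0, -5.3]
width: 0.1
```

```bash
python3 ft.py
```

```text
t 73.0 [447.7 324.7 163.5] F [-4.4 -8.  -5.3] M [-1.83  0.53  0.36] contact r mm -82 12 w 0.1
```

Request:
step_arm --increments '[{"dx": -0.0016,"dy": 0,"dz": 0.0012,"yaw": 0,"claw": 1},{"dx": -0.0016,"dy": 0,"dz": 0.0012,"yaw": 0,"claw": 1}]'

```text
t: 73.2
ee_pos: [447.8, 324.7, 161.7]
orientation: [-0.28, 0.684, 0.588, 0.329]
contact_force: [-3.9, -8.7, -3.4]
width: 0.5
```

```bash
python3 ft.py
```

```text
t 73.2 [447.8 324.7 161.7] F [-3.9 -8.7 -3.4] M [-1.68  0.58  0.42] contact r mm -85 -69 w 0.5
```

Request:
step_arm --increments '[{"dx": -0.0016,"dy": 0,"dz": 0.0012,"yaw": 0,"claw": 1},{"dx": -0.0016,"dy": 0,"dz": 0.0012,"yaw": 0,"claw": 1}]'

```text
t: 73.4
ee_pos: [447.9, 324.7, 160.0]
orientation: [-0.28, 0.683, 0.588, 0.329]
contact_force: [-4.8, -8.8, -3.4]
width: 0.1
```

```bash
python3 ft.py
```

```text
t 73.4 [447.9 324.7 160. ] F [-4.8 -8.8 -3.4] M [-1.58  0.66  0.45] contact r mm -117 -106 w 0.1
```

Request:
step_arm --increments '[{"dx": -0.005,"dy": 0,"dz": -0.002,"yaw": 0,"claw": 1},{"dx": -0.0125,"dy": 0,"dz": -0.003,"yaw": 0,"claw": 1},{"dx": -0.0125,"dy": 0,"dz": -0.003,"yaw": 0,"claw": 1},{"dx": -0.0125,"dy": 0,"dz": -0.003,"yaw": 0,"claw": 1}]'

```text
t: 73.8
ee_pos: [447.3, 314.3, 151.4]
orientation: [-0.279, 0.684, 0.588, 0.329]
contact_force: [-0.3, 0.1, -0.2]
width: 0.2
```

```bash
python3 st.py; python3 - <<'E'
from ov import *
c=cams.snapshot("scene")
b=(282,96,308,124)
cv2.imwrite("pics/e2.png",cv2.resize(c["image"][b[1]:b[3],b[0]:b[2]],None,fx=15,fy=15,interpolation=cv2.INTER_NEAREST)[:,:,::-1])
E
python3 go2.py 435 235 150
```

```text
t 73.80 q [-0.036  0.156  2.08   1.057  1.09  -0.5  ] pos [447.3 314.3 151.4]
toolx [0.092 0.621 0.778] tooly [ 0.988 -0.153  0.005] toolz [ 0.123  0.768 -0.628] tilt 51.1 F [-0.3  0.1 -0.2]
pos [447.1 314.3 151.2] q [-0.04  0.16  2.08  1.06  1.09 -0.5 ] F [-0.3 -0.   0.4] toolz [ 0.122  0.768 -0.628] yawfix 0.4
d[m] [-0.0513  0.0002 -0.0617] len 80
```

```bash
python3 - <<'E'
from ov import *
import pickle
s0,c0=pickle.load(open("first.pkl","rb")); c=pickle.load(open("press.pkl","rb"))
S=[451.2,336.1]
for z in(172,176.5,178): print(z,np.round(ell(c,*S,16,z)[:,1].max(),2), np.round(proj(c,[[*S,z]]),2))
for u in range(289,298):
    print(u,"un",[int(v) for v in c0["image"][107:115,u,2]],"pr",[int(v) for v in c["image"][107:115,u,2]])
E
```

```text
172 113.26 [[293.38 110.38]]
176.5 112.2 [[293.49 109.33]]
178 111.85 [[293.52 108.97]]
289 un [67, 64, 74, 68, 93, 99, 99, 102] pr [68, 55, 66, 61, 47, 50, 69, 89]
290 un [72, 51, 23, 27, 44, 81, 100, 109] pr [70, 52, 39, 56, 70, 58, 64, 89]
291 un [75, 66, 39, 31, 26, 62, 97, 110] pr [78, 62, 37, 34, 45, 50, 57, 84]
292 un [80, 79, 63, 40, 30, 36, 91, 109] pr [81, 82, 59, 37, 50, 85, 89, 79]
293 un [119, 79, 69, 46, 33, 39, 83, 111] pr [118, 79, 69, 45, 47, 53, 50, 43]
294 un [131, 94, 83, 64, 34, 38, 84, 112] pr [133, 92, 81, 63, 68, 75, 56, 53]
295 un [153, 116, 82, 67, 48, 33, 87, 110] pr [150, 121, 83, 65, 61, 86, 81, 61]
296 un [154, 131, 93, 81, 65, 57, 96, 113] pr [149, 131, 98, 82, 90, 102, 96, 71]
297 un [152, 153, 121, 81, 71, 89, 108, 109] pr [150, 151, 123, 79, 81, 98, 107, 100]
```

Request:
step_arm --increments '[{"dx": -0.013,"dy": 0,"dz": -0.015,"yaw": 0,"claw": 1},{"dx": -0.026,"dy": 0,"dz": -0.031,"yaw": 0,"claw": 1},{"dx": -0.039,"dy": 0,"dz": -0.046,"yaw": 0,"claw": 1},{"dx": -0.051,"dy": 0,"dz": -0.062,"yaw": 0,"claw": 1},{"dx": -0.051,"dy": 0,"dz": -0.062,"yaw": 0,"claw": 1}]'

```text
t: 74.35
ee_pos: [435.1, 233.4, 150.1]
orientation: [-0.278, 0.685, 0.587, 0.329]
contact_force: [0.4, 0.1, 0.4]
width: -0.3
```

```bash
python3 - <<'E'
from bench import observe,cams
import cv2,numpy as np
s=observe();print(s['t'],s['ee_pos'],s['contact_force'])
a=cams.snapshot('scene');b=cams.snapshot('top')
cv2.imwrite('pics/f1.png',a['image'][:,:,::-1]);cv2.imwrite('pics/f2.png',b['image'][:,:,::-1])
E
```

```text
74.35 [435.11429551 233.42960924 150.11257591] [0.37903165 0.1177428  0.39406726]
```

View pics/f1.png

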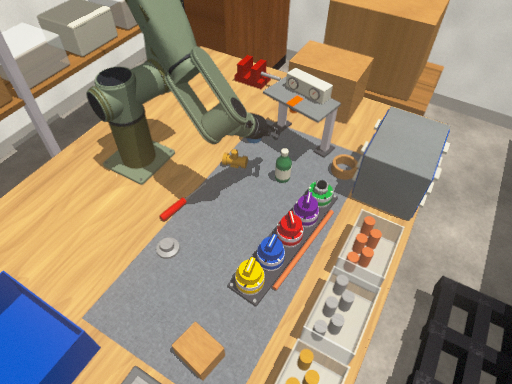

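View pics/f2.png

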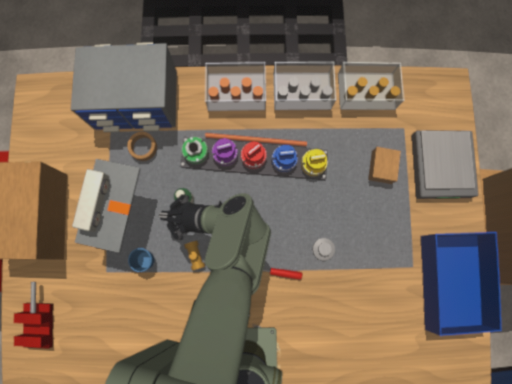

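The pictures show the four caps on the red, blue, yellow and purple pots, and green bare with no cap on the bench. The fingers are clear of the console. I'll rise a little for margin, check, and hand in.

Request:
step_arm --increments '[{"dx": 0.016,"dy": 0,"dz": -0.013,"yaw": 0,"claw": 1},{"dx": 0.031,"dy": 0,"dz": -0.025,"yaw": 0,"claw": 1},{"dx": 0.047,"dy": 0,"dz": -0.038,"yaw": 0,"claw": 1},{"dx": 0.047,"dy": 0,"dz": -0.038,"yaw": 0,"claw": 1},{"dx": 0.047,"dy": 0,"dz": -0.038,"yaw": 0,"claw": 1},{"dx": 0.047,"dy": 0,"dz": -0.038,"yaw": 0,"claw": 1}]'

```text
t: 75.05
ee_pos: [432.9, 235.4, 208.9]
orientation: [-0.279, 0.685, 0.588, 0.327]
contact_force: [-0.2, 0.9, 0.4]
width: -0.1
```

```bash
python3 - <<'E'
from bench import observe,cams
import cv2,numpy as np
s=observe();print(s['t'],s['ee_pos'],s['contact_force'],np.abs(s['joint_vel']).max())
a=cams.snapshot('scene');b=cams.snapshot('top')
A=cv2.resize(a['image'][80:310,200:360,::-1],None,fx=2.5,fy=2.5,interpolation=cv2.INTER_CUBIC)
B=cv2.resize(b['image'][120:280,100:350,::-1],None,fx=3.2,fy=3.2,interpolation=cv2.INTER_CUBIC)
cv2.imwrite('pics/g1.png',A);cv2.imwrite('pics/g2.png',B)
E
```

```text
75.05 [432.89015207 235.35830704 208.92328769] [-0.21901136  0.86795483  0.36505267] 0.009018211911673004
```

View pics/g1.png

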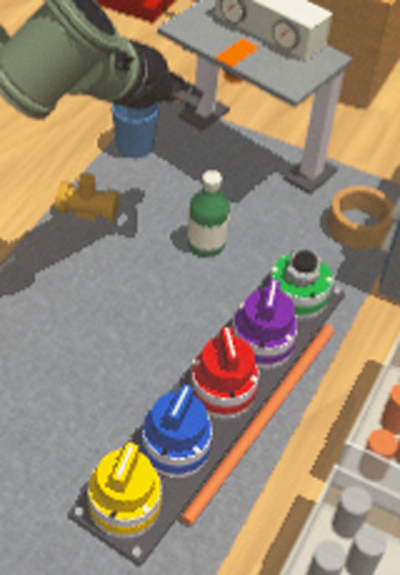

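View pics/g2.png

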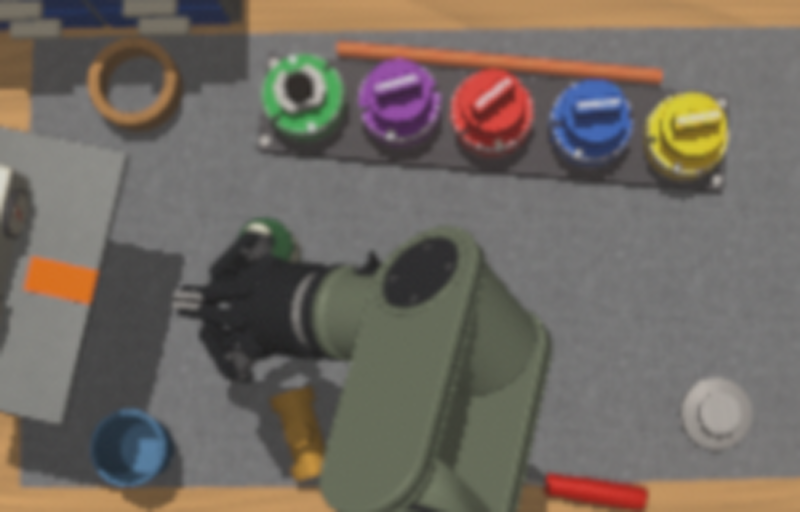

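The scene crop shows the switch mushroom hanging free under the orange patch (around 232,75). All four fins still sit turned on their pots, and the bottle, valve and cup stand where they were. In the top crop the gripper is above the bottle and not touching it.

```bash
python3 -c "
from bench import workorder,observe
print(workorder.hand_in()); s=observe(); print(s['t'],s['contact_force'])"
```

```text
the job is handed in; nothing more can be done
None
the job is handed in; nothing more can be done
```

I locked the four caps on the bench (red, blue, yellow, purple) on their pots, then pressed the start switch home from below and let it spring back. I handed the job in at about t = 75 s; there was no green cap. No verdict was reported, so the results below are my own readings.

**Caps:** I pushed each one to its rigid stop (11–14 N), turned it 62° clockwise and released it. At t ≈ 43 s both cameras showed all four fins on the black stripes. The last pictures show them unchanged. The blue cap needed a sideways correction of about 2 mm as it went on.

**Switch:** The finger tips rose about 6 mm from first contact to a rigid stop, at about 5 N near the end of travel and up to 17 N at the stop. I held it there for about 0.7 s. The camera showed the button 1.5–2 pixels higher, where full travel predicts about 1.4. I had no direct reading of its travel. The last pictures show it back down.

**Hand-in state:** The arm was clear of everything, with under 1 N on the tool (sensor noise), and the bystanders looked unmoved.

**What was not clean:**
- The finger knuckle rubbed the console lip with about 8 N while backing out. It may also account for part of the highest press force.
- The two cameras disagreed by 2–4 mm.
- I got the finger tilt (51° from straight down) by pushing the arm against its reach limit, because the move tool cannot tilt it directly.

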